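# Cap the loupe, tray up the inspected hardware and put it away behind the sliding door

### The job

Put the inspected kit away: with the cubby's sliding door opened out of the way, and while the brass loupe still lies on the slate, pinch the tabs of the black dust cap together, set the cap flat on the loupe's lens rim and let go so that both tabs spring out under the rim. Lay the capped loupe, cap up, and every piece of climbing hardware that is there (some of a carabiner, a rappel ring, a tri-link and a figure-eight) flat inside the wooden tray, then slide the loaded tray fully home into the cubby and shut the door completely. Leave the other things on the shelf where they are.

Things in the scene. Friction and masses are not known exactly. Their poses are not given: they have to be found in the camera images.
- unit: Low fixed wooden cubby unit. Origin: on the slate, in its front plane, mid tray-bay opening; x into the bay, y left, z up. Tray bay 294 mm wide (bevelled to 308 at the mouth), 72 high, 230 deep to the back wall; the tray slides on the slate. Clear roof, top 80 mm up, with a finger notch mid-front, 130 wide, 50 deep; door rail on the roof, 56-64 mm back, top 88 mm up. Stock bay at right.
- door (a joint): Clear sliding door, m: 0 = shut over the tray bay, grows as it slides right (unit -y), 0.305 = fully open; from 0.29 the bay is clear. May start partly open. Panel 304 wide x 81 high x 6 mm, faces 12 and 18 mm before the unit's front plane. About 1 N of friction; stays where left.
- door_pull (a point): Grip point on the door's upright square aluminium pull, 14 x 14 mm, from 45 to 112 mm above the slate, its axis 39 mm before the unit's front plane, joined to the door by two thin stand-offs 52 and 74 mm up. This point is 95 mm up, 90 mm left of the door's middle. Axes as the unit's; moves with the door.
- tray_floor (a point): Middle of the loose plywood tray's inner floor, 4 mm above its underside (400 g). Outside 228 (x) x 280 (y) mm, inside 212 x 264, walls 30 mm high. Its x points to the rear edge, which enters the bay first; it starts before the bay. Fully home the rear meets the back wall: this point 116 mm behind the unit's front plane, the tab's face level with that plane, clear of the door.
- tray_tab (a point): Grip point on the tray's upright front tab, a plate 8 mm thick (x), 70 mm wide, standing up to 62 mm above the underside in the middle of the front wall, front face 114 mm before the tray's middle; this point is mid-thickness, 50 mm up. Pinch it across x to steer, push or pull the tray; the roof's notch lets the rear finger in behind it right up to home.
- loupe_rim (a point): Loose brass loupe (300 g) lying flat: centre of the lens at the bezel's top edge, 22 mm above the underside; z up. Bezel 76 mm outside; mouth 62 mm across, its inward rim 4.5 mm thick; below it a hollow 71 mm across, 10 mm deep, then the glass. The handle runs along -x, 38 to 147 mm from the centre.
- loupe_grip (a point): Grip point on the loupe's walnut handle near the neck, 66 mm from the lens centre, half-way up (11 mm above the underside), axes as loupe_rim. The handle is a flat-sided bar 22 mm wide (y) and 22 mm high, 52 to 145 mm from the lens centre; the loupe's mass centre is about 20 mm from the lens centre.
- cap_face (a point): Loose black dust cap (64 g), face up: centre of its disc's top, 14 mm above the underside. Disc 74 mm across, 4 thick; plug below 57 mm across, 10 deep. Two ears stand 16 mm up from the face, plates 22 mm wide (x), 5 thick, outer faces at y +24 and -24 mm sprung out, +18 and -18 pinched. Pinched, it fits the loupe in any yaw, disc on the bezel (this point 4 mm above loupe_rim).
- cap_tab_a (a joint): Cap tab on the +y side, m: 0 = sprung out, 0.006 = pinched fully in. Spring 1.8 N at 0, 3.9 N at 0.006. A 14 mm wide latch lip at its foot (0.5 to 3.8 mm above the cap's underside) reaches 34 mm from the centre sprung out, 28 mm pinched, so unpinched the cap neither enters nor leaves the 62 mm mouth.
- cap_tab_b (a joint): Cap tab on the -y side, same values, spring and lip.
- carabiner_mid (a point): Yellow anodized carabiner, loose, 90 g, lying flat: its centre, half-way up. 105 mm along x, 63 along y, 11 thick. Its straight spine, an 11 mm round bar, runs along x at y = -26 mm from x = -36 to +36; the gate is on the +y side. May be absent (None).
- ring_mid (a point): Dull steel rappel ring, loose, 90 g, lying flat: its centre, half-way up. Outside 64 mm, round bar 12 mm thick (mid-line radius 26 mm, hole 40 mm). May be absent (None).
- trilink_mid (a point): Stainless triangular quick link, loose, 120 g, lying flat, 10 mm round bar: near its centre, half-way up. 78 mm along x, 94 along y: one straight side runs along y at x = -32 mm (y -38 to +38), the opposite point is at x = +41 mm. May be absent (None).
- figure8_neck (a point): Grey aluminium figure-eight descender, loose, 120 g, lying flat, 12 mm thick: this point is half-way up in the flat-sided neck between its rings, 15 mm wide in y and bare for 24 mm. Big ring (outside 60 mm, centre x = +42 mm) to +x, small ring (outside 34 mm, centre x = -29 mm) to -x; reaches x = -46 to +72 mm. May be absent (None).
- flask: Bystander: green vacuum flask standing, 72 mm across, 240 mm high; origin under its middle. Not to be moved.
- mug: Bystander: steel mug, 82 mm across, 85 mm high; origin under its middle. Not to be moved.
- torch: Bystander: black torch lying along its x, 140 mm long, 36 mm high; origin under its middle. Not to be moved.
- logbook: Bystander: blue logbook lying flat, 105 x 150 x 18 mm; origin under its middle. Not to be moved.
- brush: Bystander: cleaning brush lying along its x, 170 mm long, 42 mm wide, 20 mm high; origin under its middle. Not to be moved.
- tin: Bystander: small aluminium tin of grease, 58 mm across, 50 mm high; origin under its middle. Not to be moved.
- compass: Bystander: baseplate compass lying flat, 95 x 58 x 13 mm; origin under its middle. Not to be moved.

How it is judged:
By the outcome, as a careful person would: the job done as asked, in the order asked, and still so for the second after the job is handed in, with the robot touching nothing.
Of carabiner, ring, trilink, figure8 only 2 to 4 are there at a start; the rules pass over those that are not, and their reading is None.
At some moment in a run one of carabiner, ring, trilink, figure8 may be knocked a few centimetres aside while the robot is not near it.
Once in a run the grip may slacken for a moment while it holds something.
It also fails if it takes over 210 s, if anything falls off the work surface, if the arm or the gripper's body presses on something with over 40 N, if the wrist force passes 120 N, or if a joint passes its speed limit or range.

### The arm

A 6-joint arm with a two-finger parallel gripper is mounted at the origin on the work surface. World frame = base frame: x ahead of the robot, y to its left, z up, the work surface at z = 0. Lengths are in m, angles in rad, forces in N, time in s.
With the tool pointing down it reaches from about 0.35 to 0.875 m from the base axis. Payload 4.2 kg.
Tool frame: the origin (TCP) lies on the centre line of the jaws, within the pads' length; the fingertips stand 11 mm ahead of it and the grasp point (between the pads) lies 8 mm behind it (robot.tip_reach is the distance from the TCP to the fingertips, in m); z points along the fingers, y is the line along which they close (so a half turn about z gives the same grasp; the last joint's range is limited). The gripper opens to 87 mm and grips with 3 to 60 N. Pads are 19 mm wide; open, the fingers measure 117 mm over their backs; the gripper's body (75 mm by 190 mm) begins 51 mm behind the grasp point.
Start: joints at [1.416, 0.385, 0.008, 0, -1.194, -0.259], TCP at [0.251, 0.572, 0.234] pointing down, gripper open.
Joint ranges: [-3.14, 3.14], [-1.21, 2.06], [-1.07, 1.41], [-3.16, 2.05], [-2.99, -0.16], [-3.1, 3.1]. Speed limits (rad/s): [2.79, 2.79, 3.14, 3.14, 3.14, 3.14].

### API

Orientations are given as a rotation vector (axis times angle).
In Python, from plant import robot gives the robot as it stands.
- The arm moves only by the tool send_rows, never from a script. Its argument "commands" is a list of rows, each an object of numbers: "gripper": the closure, from -1 (fully open) to 1 (shut); "tx", "ty", "tz": the shift along the world's x, y, z in mm; "wx", "wy", "wz": the turn, a rotation vector about the world's x, y, z in rad. A call has 1 to 8 rows; each row shifts and turns the commanded pose from where the row before left it; what a row does not reach is not made up. A row lasts 1/12 s, in which the tool goes at most 41.7 mm and 7.16 degrees, less where a joint would pass 70% of its speed; a pose out of reach is approached as far as the arm can. A call with a gripper value outside its range is refused whole. The fingers move at their own pace and stop on an object; "force" is the grip in N (left out, the last holds). Time passes only in rows, so rows that do not move let the fingers close. It gives the time, the measured TCP pose, the force, the opening and the grip force at its end, in the units of the state.
- robot.sense(): the state, without advancing time (a new reading comes with each control period).
- robot.snapshot(name): name is "side" or "top" or "wrist"; returns a dict with "frame" (384x512x3 uint8, red, green, blue), "z_map" (384x512 float32, m along the optical axis (not along the pixel's ray), 0 where there is no reading), "mtx" (3x3 intrinsics, pixels), "xyz" and "rotation" of the camera in the world. Camera axes: x right, y down, z forward; pixel columns grow to the right and rows downward; lengths in m; the calibration is good to about 2 mm. A picture is of the moment at which its call begins.
- robot.hand_in(): hands the job in; it is judged then, once.
Trained networks look in the newest picture that a camera, given by its name, has taken for a name from the list of things; names that differ only in an ending like _2 or _b are one class to them, and where a whole thing is asked for, a point or a joint stands for the part that bears it (a point fixed in the world has none). Each returns a list of dicts, best first, with "p" (0 to 1); they miss things now and then, are a little off and sometimes report something else, mostly with a low value. They report only what shows in the picture. A call takes as long as a camera call.
- robot.spot_in(camera, target): "location" ([row, column] in pixels, amid what is visible of it).
- robot.outline_of(camera, target): "region" (384x512 bool, what is visible of it) and "location" ([row, column] in pixels, amid what is visible of it).
The state is a dict: "clock": time; "joint_pos": joint angles; "qvel": joint speeds; "joint_torque": joint torques, N m; "eef_pos": TCP position; "tcp_rot": TCP orientation; "ft_force": force on the tool from outside, world axes, zero at the start; "moment": the same for the moment, N m; "grip_width": opening from 0.0 (shut) to 1.0 (fully open); "gripper_force": force on a finger pad.
Only numpy, scipy, OpenCV 4.12 (cv2) and the standard library are available. Lean on these libraries where they do the work, as an engineer would, in place of code of your own. Each camera call takes 0.05 s, during which the arm holds its last target. There are 200 camera calls.

## Working session

There is one attempt and no reset: what is moved stays moved. The work goes in short steps, Python scripts to look and compute and a tool call to move; the robot and the scene stay as the last step left them, time stands still between calls to the robot, and variables do not carry over. Pictures are saved under pics/ and viewed, at most 14 in all, crops included, and the job is handed in when it is done.

Besides the shell and the picture viewer there is one more tool, called by a JSON object that holds its "name" and its "arguments". send_rows: Moves the arm, as the interface text tells. Its arguments: {"type":"object","properties":{"commands":{"type":"array"},"force":{"type":"number"}},"required":["commands"]}

```bash
ls; mkdir -p pics; cat > h.py <<'E'
import numpy as np, cv2
from plant import robot
def snap(n):
    return robot.snapshot(n)
def pt(s,r,c,z=None):
    """pixel -> world using depth"""
    K=np.array(s['mtx']);R=np.array(s['rotation'])
    if R.ndim==1: R=cv2.Rodrigues(R)[0]
    d=np.array([(c-K[0,2])/K[0,0],(r-K[1,2])/K[1,1],1.])
    t=np.array(s['xyz'])
    w=R@d
    if z is not None: return t+w*((z-t[2])/w[2])
    return t+w*s['z_map'][int(round(r)),int(round(c))]
def cloud(s):
    K=np.array(s['mtx']);R=np.array(s['rotation'])
    if R.ndim==1: R=cv2.Rodrigues(R)[0]
    v,u=np.mgrid[:384,:512]
    d=np.stack([(u-K[0,2])/K[0,0],(v-K[1,2])/K[1,1],np.ones(u.shape)],-1)*s['z_map'][...,None]
    return d@R.T+np.array(s['xyz'])
def proj(s,p):
    K=np.array(s['mtx']);R=np.array(s['rotation'])
    if R.ndim==1: R=cv2.Rodrigues(R)[0]
    q=K@(R.T@(np.array(p)-np.array(s['xyz'])));return q[1]/q[2],q[0]/q[2]
def save(s,f,sc=1.5):
    im=s['frame'][...,::-1]
    cv2.imwrite('pics/'+f,cv2.resize(im,None,fx=sc,fy=sc,interpolation=cv2.INTER_CUBIC))
E
python3 - <<'E'
from h import *
np.set_printoptions(precision=3,suppress=True)
print(robot.sense())
for n in ['top','side']:
    s=snap(n); save(s,n+'0.png'); print(n,s['xyz'],s['rotation'],s['mtx'])
    C=cloud(s)
    for t in ['unit','door','door_pull','tray_floor','tray_tab','loupe_rim','loupe_grip','cap_face','cap_tab_a','carabiner_mid','ring_mid','trilink_mid','figure8_neck']:
        for o in robot.spot_in(n,t)[:2]:
            r,c=o['location']; print(t,round(o['p'],2),np.round([r,c]),pt(s,r,c))
E
```

```text
pics
{'clock': 0.0, 'joint_pos': array([ 1.416,  0.386,  0.007, -0.001, -1.194, -0.259]), 'qvel': array([ 0.001,  0.002, -0.001,  0.   , -0.001, -0.   ]), 'joint_torque': array([ -0.001, -39.067,  18.74 ,   4.22 ,   0.011,  -0.   ]), 'eef_pos': array([0.251, 0.572, 0.232]), 'tcp_rot': array([ 3.072, -0.645, -0.001]), 'ft_force': array([0.349, 0.576, 0.669]), 'moment': array([ 0.04 ,  0.047, -0.013]), 'gripper_force': 0.0, 'grip_width': 0.9979783599074034}
top [0.227 0.011 1.539] [-2.158  2.108 -0.223] [[459.434   0.    251.325]
 [  0.    459.434 191.188]
 [  0.      0.      1.   ]]
unit 0.64 [104. 267.] [ 0.802 -0.066  0.08 ]
door 0.77 [141. 248.] [ 0.677 -0.003  0.06 ]
door_pull 0.61 [140. 248.] [ 0.674 -0.003  0.077]
door_pull 0.6 [220. 293.] [ 0.42  -0.16   0.014]
tray_floor 0.92 [182. 219.] [ 0.546  0.092 -0.   ]
tray_floor 0.19 [225. 132.] [ 0.393  0.378 -0.001]
tray_tab 0.84 [181. 218.] [0.549 0.096 0.001]
tray_tab 0.6 [139. 244.] [0.672 0.01  0.098]
loupe_grip 0.72 [245. 387.] [ 0.341 -0.465  0.047]
loupe_grip 0.68 [194. 302.] [ 0.512 -0.191  0.014]
cap_face 0.71 [220. 291.] [
[... 681 characters left out ...]
.031]
tray_floor 0.89 [199. 257.] [0.54  0.077 0.01 ]
tray_floor 0.19 [126. 214.] [0.399 0.494 0.079]
tray_tab 0.87 [201. 260.] [0.551 0.068 0.004]
tray_tab 0.22 [344. 220.] [ 0.36  -0.488  0.054]
loupe_rim 0.66 [256. 263.] [ 0.521 -0.195  0.011]
loupe_grip 0.62 [255. 264.] [ 0.524 -0.187  0.003]
cap_face 0.87 [251. 230.] [ 0.411 -0.175  0.03 ]
cap_face 0.65 [207. 301.] [ 0.68  -0.045  0.072]
cap_tab_a 0.28 [208. 301.] [ 0.682 -0.047  0.065]
carabiner_mid 0.53 [156. 216.] [0.396 0.375 0.004]
ring_mid 0.48 [288. 224.] [ 0.382 -0.3    0.013]
trilink_mid 0.67 [156. 248.] [0.538 0.354 0.003]
figure8_neck 0.86 [325. 275.] [ 0.518 -0.44   0.014]
figure8_neck 0.64 [343. 220.] [ 0.359 -0.485  0.05 ]
```

View pics/top0.png

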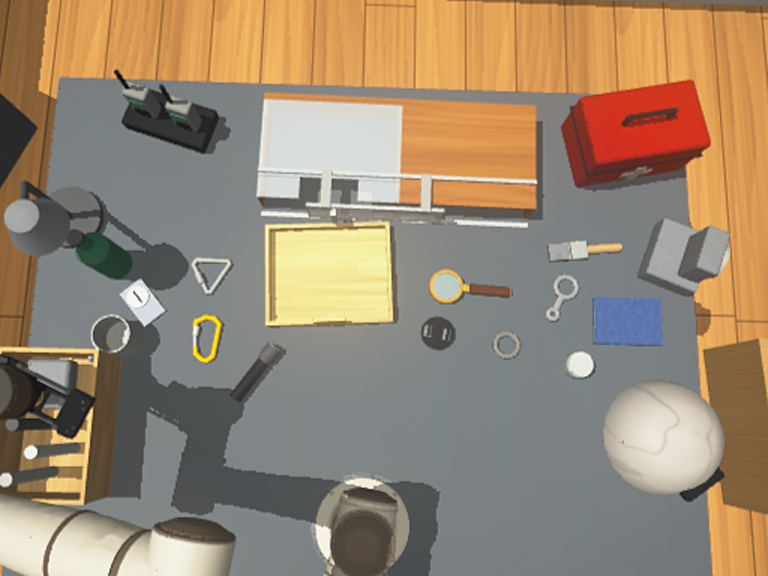

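View pics/side0.png

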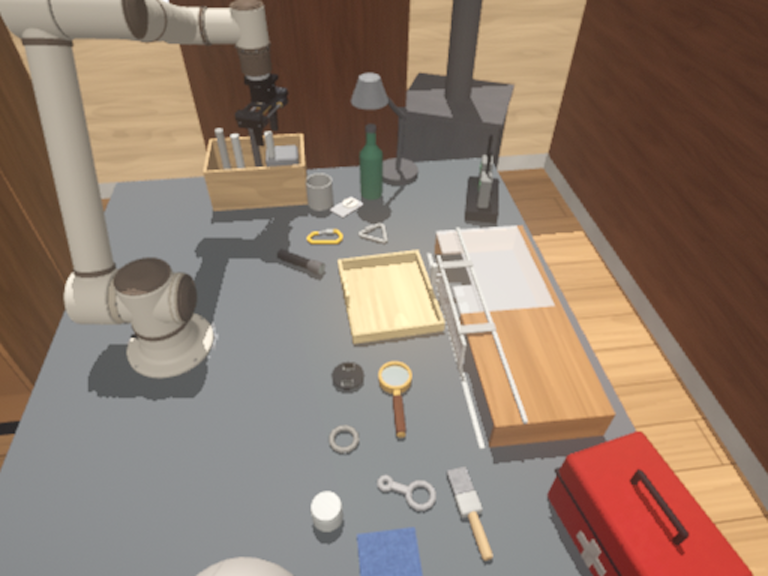

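Top view: all four hardware pieces are there (trilink ~(211,272), carabiner (207,338), ring (506,345), figure-eight (563,297)), cap at (438,333), loupe at (446,287) with its handle to the right, tray at (330,275), torch at (258,372). The door seems partly open. Next I'll measure from the depth.

```bash
cat > m.py <<'E'
from h import *
np.set_printoptions(precision=3,suppress=True)
for n in ['top','side']:
    s=snap(n); C=cloud(s); np.save(n+'.npy',C); np.save(n+'i.npy',s['frame'])
    x,y,z=C[...,0],C[...,1],C[...,2]
    m=(x>.62)&(x<.78)&(y>-.4)&(y<.3)&(z>.093)&(z<.13)
    print(n,'pull',m.sum(),C[m].mean(0) if m.any() else '',C[m].min(0) if m.any() else '',C[m].max(0) if m.any() else '')
    q=C[m]; print(q[np.argsort(q[:,1])][::max(1,len(q)//12)])
    boxes={'tray':(.42,.68,-.06,.25,.012,.07),'cap':(.36,.46,-.21,-.1,.006,.04),'ring':(.35,.45,-.36,-.25,.005,.03),'lens':(.47,.56,-.22,-.12,.008,.04),'loupe':(.47,.56,-.36,-.1,.008,.04),'fig8':(.43,.58,-.5,-.37,.005,.03),'tri':(.46,.6,.3,.45,.005,.03),'cara':(.33,.47,.32,.43,.005,.03)}
    for k,b in boxes.items():
        m=(x>b[0])&(x<b[1])&(y>b[2])&(y<b[3])&(z>b[4])&(z<b[5])
        q=C[m]; 
        if len(q)<5: print(k,len(q)); continue
        r=cv2.minAreaRect(q[:,:2].astype(np.float32)*1000)
        print(k,len(q),'mean',q.mean(0),'rect c',np.round(r[0],0),'size',np.round(r[1],0),'ang',round(r[2],1),'z95',np.percentile(q[:,2],95))
top=np.load('topi.npy');sd=np.load('sidei.npy')
a=cv2.resize(top[105:165,160:360],None,fx=4,fy=4,interpolation=3)
b=cv2.resize(sd[150:300,270:410],None,fx=4,fy=4,interpolation=3)[:320]
o=np.zeros((600,800,3),np.uint8);o[:240,:800]=a;o[245:565,:560]=b
cv2.imwrite('pics/door.png',o[...,::-1])
E
python3 m.py
```

```text
top pull 134 [0.707 0.004 0.098] [ 0.649 -0.31   0.093] [0.76  0.235 0.117]
[[ 0.747 -0.31   0.095]
 [ 0.708 -0.128  0.093]
 [ 0.704 -0.124  0.096]
 [ 0.684 -0.115  0.094]
 [ 0.687 -0.112  0.095]
 [ 0.679  0.036  0.094]
 [ 0.653  0.077  0.11 ]
 [ 0.649  0.083  0.112]
 [ 0.717  0.089  0.099]
 [ 0.732  0.096  0.094]
 [ 0.708  0.102  0.095]
 [ 0.735  0.106  0.094]
 [ 0.754  0.189  0.093]]
tray 1268 mean [0.568 0.083 0.032] rect c [554.  83.] size [255. 297.] ang 2.7 z95 0.06260192352794833
cap 400 mean [ 0.414 -0.156  0.014] rect c [ 410. -156.] size [ 97. 108.] ang 1.3 z95 0.02698147874038522
ring 208 mean [ 0.394 -0.308  0.01 ] rect c [ 400. -304.] size [ 97. 105.] ang 1.7 z95 0.01718942868016575
lens 272 mean [ 0.52  -0.177  0.016] rect c [ 516. -172.] size [84. 93.] ang 4.3 z95 0.02540133089492088
loupe 471 mean [ 0.517 -0.216  0.018] rect c [ 518. -217.] size [207.  82.] ang 88.2 z95 0.025676555176201377
fig8 332 mean [ 0.504 -0.438  0.01 ] rect c [ 505. -436.] size [147. 126.] ang 0.3 z95 0.01593645179838613
tri 337 mean [0.533 0.365 0.009] rect c [530. 374.] size [146. 139.] ang 
[... 671 characters left out ...]
 413. -156.] size [86. 79.] ang 17.5 z95 0.029877149267581338
ring 216 mean [ 0.397 -0.313  0.011] rect c [ 398. -304.] size [107.  94.] ang 89.8 z95 0.014981391672499511
lens 319 mean [ 0.524 -0.177  0.016] rect c [ 525. -177.] size [76. 75.] ang 31.3 z95 0.025901599844910615
loupe 520 mean [ 0.522 -0.216  0.018] rect c [ 523. -231.] size [185.  71.] ang 88.8 z95 0.025955942482536232
fig8 400 mean [ 0.509 -0.44   0.011] rect c [ 508. -434.] size [124. 139.] ang 89.3 z95 0.01491177749293789
tri 155 mean [0.54  0.363 0.009] rect c [528. 378.] size [137. 148.] ang 2.7 z95 0.015958279839440682
cara 161 mean [0.398 0.363 0.01 ] rect c [399. 375.] size [132. 107.] ang 0.2 z95 0.015074064150773503
```

View pics/door.png

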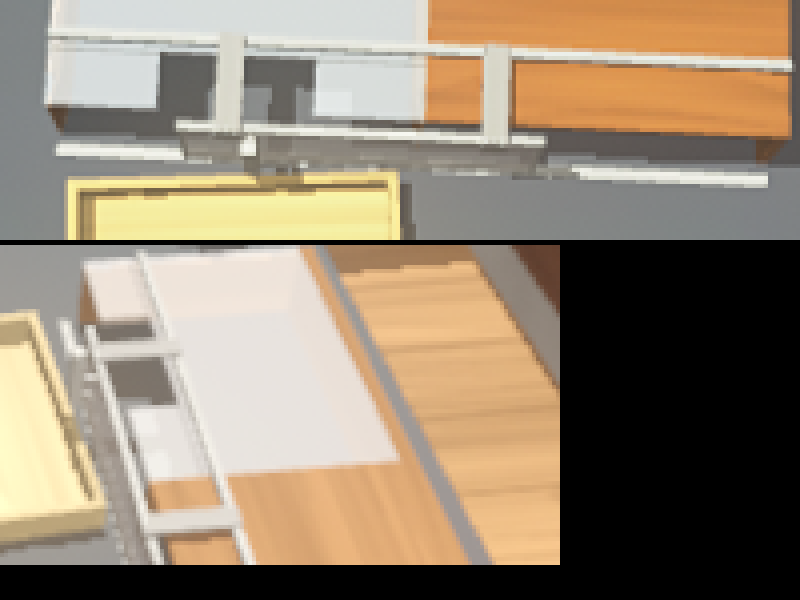

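The door crop shows the pull near crop (248,148), the notch spanning cols 160–315 and the roof rail running (48,35)–(792,67). Now the unit frame.

```bash
cat >> h.py <<'E'
np.set_printoptions(precision=4,suppress=True)
def st():
    s=robot.sense();R=cv2.Rodrigues(np.array(s['tcp_rot']))[0]
    print('t',round(s['clock'],2),'tcp',np.round(1000*np.array(s['eef_pos']),1),'tooly_yaw',round(float(np.degrees(np.arctan2(R[1,1],R[0,1]))),1),'z',R[:,2],'w',round(s['grip_width']*87,1),'gf',s['gripper_force'],'j6',s['joint_pos'][5],'F',s['ft_force'])
    return s
E
python3 - <<'E'
from h import *
st()
s=snap('top')
def P(cx,cy,z): return pt(s,105+cy/4-.4,160+cx/4-.4,z)
print('rail',P(48,37,.088),P(792,67,.088)); d=P(792,67,.088)-P(48,37,.088); print('yaw',np.degrees(np.arctan2(d[0],-d[1])))
print('front corners roof',P(47,105,.08),P(790,135,.08),'boundary',P(428,122,.08))
print('notch',P(160,108,.08),P(315,114,.08),P(160,53,.08))
print('door ends',P(178,124,.081),P(545,140,.081),'hangers',P(230,124,.09),P(497,135,.09),'pull',P(248,148,.112))
print('track',P(57,150,.0),P(767,180,.0))
for t in ['flask','mug','torch','logbook','brush','tin','compass']:
    for o in robot.spot_in('top',t)[:1]:
        print(t,o['p'],pt(s,*o['location']))
E
```

```text
t 1.5 tcp [251.3 572.2 233.6] tooly_yaw -113.7 z [ 0.  0. -1.] w 87.1 gf 0.0 j6 -0.2586127743545604 F [ 0.7297 -0.7077  0.7037]
rail [0.7547 0.2507 0.088 ] [ 0.747 -0.367  0.088]
yaw -0.7067638493772624
front corners roof [0.6987 0.2497 0.08  ] [ 0.6906 -0.3662  0.08  ] boundary [ 0.6932 -0.0651  0.08  ]
notch [0.6988 0.1566 0.08  ] [0.6973 0.0286 0.08  ] [0.7464 0.1586 0.08  ]
door ends [0.6851 0.1412 0.081 ] [ 0.6801 -0.1621  0.081 ] hangers [0.6835 0.0978 0.09  ] [ 0.6805 -0.1214  0.09  ] pull [0.6569 0.0814 0.112 ]
track [0.6841 0.252  0.    ] [ 0.6746 -0.3658  0.    ]
flask 0.56 [0.5373 0.5556 0.1663]
mug 0.65 [0.3882 0.551  0.0067]
logbook 0.57 [ 0.4528 -0.5822  0.0142]
brush 0.85 [ 0.608  -0.4717  0.022 ]
tin 0.84 [ 0.3513 -0.4589  0.05  ]
compass 0.66 [0.4829 0.5056 0.0075]
```

{"name": "send_rows", "arguments": {"commands": [{"tz": 35, "gripper": -1}, {"tz": 35}, {"tx": 25, "ty": -31, "wz": 0.025}, {"tx": 25, "ty": -31, "wz": 0.025}, {"tx": 25, "ty": -31, "wz": 0.025}, {"tx": 25, "ty": -31, "wz": 0.025}, {"tx": 25, "ty": -31, "wz": 0.025}, {"tx": 25, "ty": -31, "wz": 0.025}], "force": 20}}

```text
validation failed for argument at $.co...
```

{"name": "send_rows", "arguments": {"commands": [{"tx": 25, "ty": -31, "wz": 0.025}, {"tx": 25, "ty": -31, "wz": 0.025}, {"tx": 25, "ty": -31, "wz": 0.025}, {"tx": 25, "ty": -31, "wz": 0.025}, {"tx": 25, "ty": -31, "wz": 0.025}, {"tx": 25, "ty": -31, "wz": 0.025}, {"tx": 25, "ty": -31, "wz": 0.025}, {"tx": 25, "ty": -31, "wz": 0.025}]}}

```text
validation failed for argument at $.co...
```

{"name": "send_rows", "arguments": {"commands": [{"tx": 4, "ty": -29, "wz": 0.025}, {"tx": 1, "ty": -28, "wz": 0.025}, {"tz": -40}, {"tz": -40}]}}

```text
validation failed for argument at $.co...
```

```bash
python3 - <<'E'
from h import *
st(); s=snap('wrist'); save(s,'w1.png'); print(s['xyz'],s['rotation'])
C=cloud(s);x,y,z=C[...,0],C[...,1],C[...,2]
m=(x>.62)&(x<.675)&(y>0)&(y<.2)&(z>.09)&(z<.125); print('pull',m.sum(),C[m].mean(0),C[m].min(0),C[m].max(0))
E
```

```text
t 1.9 tcp [251.3 572.2 233.6] tooly_yaw -113.7 z [ 0. -0. -1.] w 87.1 gf 0.0 j6 -0.25862999527911246 F [ 0.218   0.0182 -0.2468]
[0.3258 0.5396 0.3838] [ 1.6166 -2.4735 -0.3729]<stdin>:4: RuntimeWarning: Mean of empty slice.
  ret = um.true_divide(
Traceback (most recent call last):
ValueError: zero-size array to reduction operation minimum which has no identity
```

View pics/w1.png

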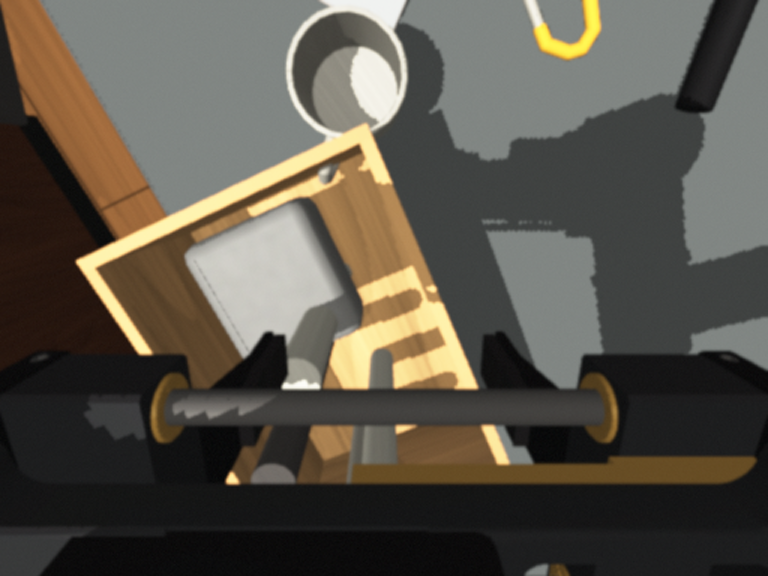

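The wrist view shows the mug (~(345,75)) and the parts box. The rows were refused, presumably because each needs all its keys.

{"name": "send_rows", "arguments": {"commands": [{"tx": 0, "ty": 0, "tz": 35, "wx": 0, "wy": 0, "wz": 0, "gripper": -1}, {"tx": 0, "ty": 0, "tz": 35, "wx": 0, "wy": 0, "wz": 0, "gripper": -1}, {"tx": 25, "ty": -31, "tz": 0, "wx": 0, "wy": 0, "wz": 0.025, "gripper": -1}], "force": 20}}

```text
clock: 2.2
eef_pos: [0.2758, 0.5475, 0.3106]
tcp_rot: [-3.07, 0.594, -0.006]
ft_force: [1.6, 1.1, 2.0]
grip_width: 1.001
gripper_force: 0.0
```

{"name": "send_rows", "arguments": {"commands": [{"tx": 25, "ty": -31, "tz": 0, "wx": 0, "wy": 0, "wz": 0.025, "gripper": -1}, {"tx": 25, "ty": -31, "tz": 0, "wx": 0, "wy": 0, "wz": 0.025, "gripper": -1}, {"tx": 25, "ty": -31, "tz": 0, "wx": 0, "wy": 0, "wz": 0.025, "gripper": -1}, {"tx": 25, "ty": -31, "tz": 0, "wx": 0, "wy": 0, "wz": 0.025, "gripper": -1}, {"tx": 25, "ty": -31, "tz": 0, "wx": 0, "wy": 0, "wz": 0.025, "gripper": -1}, {"tx": 25, "ty": -31, "tz": 0, "wx": 0, "wy": 0, "wz": 0.025, "gripper": -1}, {"tx": 25, "ty": -31, "tz": 0, "wx": 0, "wy": 0, "wz": 0.025, "gripper": -1}, {"tx": 25, "ty": -31, "tz": 0, "wx": 0, "wy": 0, "wz": 0.025, "gripper": -1}]}}

```text
clock: 2.87
eef_pos: [0.4771, 0.2916, 0.3039]
tcp_rot: [-3.127, 0.294, -0.001]
ft_force: [-0.1, 1.2, 0.6]
grip_width: 0.998
gripper_force: 0.0
```

{"name": "send_rows", "arguments": {"commands": [{"tx": 25, "ty": -31, "tz": 0, "wx": 0, "wy": 0, "wz": 0.025, "gripper": -1}, {"tx": 25, "ty": -31, "tz": 0, "wx": 0, "wy": 0, "wz": 0.025, "gripper": -1}, {"tx": 25, "ty": -31, "tz": 0, "wx": 0, "wy": 0, "wz": 0.025, "gripper": -1}, {"tx": 25, "ty": -31, "tz": 0, "wx": 0, "wy": 0, "wz": 0.025, "gripper": -1}, {"tx": 25, "ty": -31, "tz": 0, "wx": 0, "wy": 0, "wz": 0.025, "gripper": -1}, {"tx": 25, "ty": -31, "tz": 0, "wx": 0, "wy": 0, "wz": 0.025, "gripper": -1}, {"tx": 25, "ty": -31, "tz": -40, "wx": 0, "wy": 0, "wz": 0.025, "gripper": -1}, {"tx": 5, "ty": -27, "tz": -40, "wx": 0, "wy": 0, "wz": 0.025, "gripper": -1}]}}

```text
clock: 3.53
eef_pos: [0.6531, 0.0596, 0.2412]
tcp_rot: [-3.14, -0.017, -0.013]
ft_force: [1.0, 1.2, -1.0]
grip_width: 0.998
gripper_force: 0.0
```

```bash
python3 - <<'E'
from h import *
st(); s=snap('wrist'); save(s,'w2.png'); print(s['xyz'],s['rotation'])
C=cloud(s);x,y,z=C[...,0],C[...,1],C[...,2]
m=(x>.62)&(x<.675)&(y>0)&(y<.2)&(z>.09)&(z<.125); print('pull',m.sum())
if m.any(): print(C[m].mean(0),C[m].min(0),C[m].max(0))
E
```

```text
t 3.53 tcp [653.1  59.6 241.2] tooly_yaw -89.4 z [ 0.008   0.0014 -1.    ] w 86.8 gf 0.0 j6 1.2437451750069162 F [ 1.0495  1.1964 -1.0063]
[0.7332 0.0604 0.3921] [ 2.0769 -2.0522 -0.3021]
pull 202
[0.6596 0.0798 0.1074] [0.6518 0.0731 0.0902] [0.665  0.0871 0.1127]
```

View pics/w2.png

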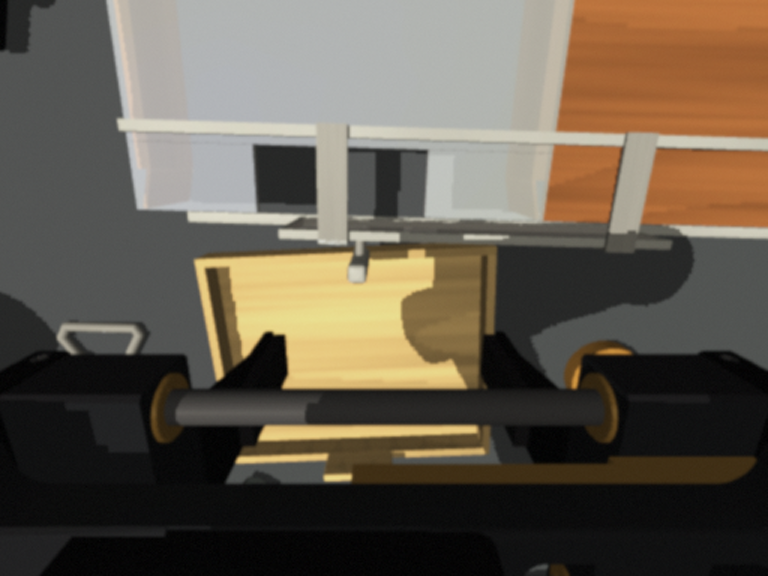

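The wrist view shows the pull's top at (357,268) over the tray's rear, and the hangers at (333,185) and (630,190). Next: descend, grip and slide the door right.

{"name": "send_rows", "arguments": {"commands": [{"tx": 1, "ty": 31, "tz": 0, "wx": 0, "wy": 0, "wz": -0.023, "gripper": -1}, {"tx": 0, "ty": 0, "tz": -36, "wx": 0, "wy": 0, "wz": 0, "gripper": -1}, {"tx": 0, "ty": 0, "tz": -36, "wx": 0, "wy": 0, "wz": 0, "gripper": -1}, {"tx": 0, "ty": 0, "tz": -36, "wx": 0, "wy": 0, "wz": 0, "gripper": -1}, {"tx": 0, "ty": 0, "tz": -28, "wx": 0, "wy": 0, "wz": 0, "gripper": -1}, {"tx": 0, "ty": 0, "tz": 0, "wx": 0, "wy": 0, "wz": 0, "gripper": 0.85}, {"tx": 0, "ty": 0, "tz": 0, "wx": 0, "wy": 0, "wz": 0, "gripper": 0.85}, {"tx": 0, "ty": 0, "tz": 0, "wx": 0, "wy": 0, "wz": 0, "gripper": 0.85}], "force": 20}}

```text
clock: 4.25
eef_pos: [0.6516, 0.0925, 0.1058]
tcp_rot: [-3.141, 0.017, -0.006]
ft_force: [0.1, -0.8, 1.1]
grip_width: 0.851
gripper_force: 0.0
```

{"name": "send_rows", "arguments": {"commands": [{"tx": 0, "ty": 0, "tz": 0, "wx": 0, "wy": 0, "wz": 0, "gripper": 0.85}, {"tx": 0, "ty": 0, "tz": 0, "wx": 0, "wy": 0, "wz": 0, "gripper": 0.85}, {"tx": 0, "ty": 0, "tz": 0, "wx": 0, "wy": 0, "wz": 0, "gripper": 0.85}, {"tx": 0, "ty": 0, "tz": 0, "wx": 0, "wy": 0, "wz": 0, "gripper": 0.85}]}}

```text
clock: 4.58
eef_pos: [0.6505, 0.0923, 0.105]
tcp_rot: [-3.141, 0.018, -0.003]
ft_force: [0.9, -1.0, -0.5]
grip_width: 0.556
gripper_force: 0.0
```

{"name": "send_rows", "arguments": {"commands": [{"tx": 7, "ty": -12, "tz": 0, "wx": 0, "wy": 0, "wz": 0, "gripper": -0.1}, {"tx": 0, "ty": 0, "tz": -18, "wx": 0, "wy": 0, "wz": 0, "gripper": -0.1}, {"tx": 0, "ty": 0, "tz": 0, "wx": 0, "wy": 0, "wz": 0, "gripper": 0.85}, {"tx": 0, "ty": 0, "tz": 0, "wx": 0, "wy": 0, "wz": 0, "gripper": 0.85}, {"tx": 0, "ty": 0, "tz": 0, "wx": 0, "wy": 0, "wz": 0, "gripper": 0.85}, {"tx": 0, "ty": 0, "tz": 0, "wx": 0, "wy": 0, "wz": 0, "gripper": 0.85}, {"tx": 0, "ty": 0, "tz": 0, "wx": 0, "wy": 0, "wz": 0, "gripper": 0.85}, {"tx": 0, "ty": 0, "tz": 0, "wx": 0, "wy": 0, "wz": 0, "gripper": 0.85}]}}

```text
clock: 5.25
eef_pos: [0.6573, 0.0804, 0.0863]
tcp_rot: [-3.141, 0.018, -0.001]
ft_force: [0.2, -0.6, -0.2]
grip_width: 0.18
gripper_force: 0.0
```

{"name": "send_rows", "arguments": {"commands": [{"tx": 0, "ty": 0, "tz": 0, "wx": 0, "wy": 0, "wz": 0, "gripper": 0.85}, {"tx": 0, "ty": 0, "tz": 0, "wx": 0, "wy": 0, "wz": 0, "gripper": 0.85}, {"tx": 0, "ty": 0, "tz": 0, "wx": 0, "wy": 0, "wz": 0, "gripper": 0.85}]}}

```text
clock: 5.5
eef_pos: [0.6573, 0.0803, 0.0862]
tcp_rot: [-3.141, 0.018, -0.001]
ft_force: [-0.3, -0.2, 1.9]
grip_width: 0.156
gripper_force: 20.0
```

{"name": "send_rows", "arguments": {"commands": [{"tx": 0, "ty": -12, "tz": 0, "wx": 0, "wy": 0, "wz": 0, "gripper": 0.85}, {"tx": -0.3, "ty": -25, "tz": 0, "wx": 0, "wy": 0, "wz": 0, "gripper": 0.85}, {"tx": -0.3, "ty": -25, "tz": 0, "wx": 0, "wy": 0, "wz": 0, "gripper": 0.85}, {"tx": -0.3, "ty": -25, "tz": 0, "wx": 0, "wy": 0, "wz": 0, "gripper": 0.85}, {"tx": -0.3, "ty": -25, "tz": 0, "wx": 0, "wy": 0, "wz": 0, "gripper": 0.85}, {"tx": -0.3, "ty": -25, "tz": 0, "wx": 0, "wy": 0, "wz": 0, "gripper": 0.85}, {"tx": -0.3, "ty": -25, "tz": 0, "wx": 0, "wy": 0, "wz": 0, "gripper": 0.85}, {"tx": -0.3, "ty": -25, "tz": 0, "wx": 0, "wy": 0, "wz": 0, "gripper": 0.85}]}}

```text
clock: 6.17
eef_pos: [0.654, -0.1078, 0.0862]
tcp_rot: [-3.141, 0.018, 0.002]
ft_force: [-2.7, 2.7, 4.5]
grip_width: 0.159
gripper_force: 20.0
```

{"name": "send_rows", "arguments": {"commands": [{"tx": -0.3, "ty": -12, "tz": 0, "wx": 0, "wy": 0, "wz": 0, "gripper": 0.85}, {"tx": 0, "ty": -2, "tz": 0, "wx": 0, "wy": 0, "wz": 0, "gripper": 0.85}, {"tx": 0, "ty": 0, "tz": 0, "wx": 0, "wy": 0, "wz": 0, "gripper": 0.85}]}}

```text
clock: 6.42
eef_pos: [0.6537, -0.1204, 0.0862]
tcp_rot: [-3.14, 0.02, 0.002]
ft_force: [-3.6, 3.5, 5.7]
grip_width: 0.156
gripper_force: 20.0
```

{"name": "send_rows", "arguments": {"commands": [{"tx": 0, "ty": 0, "tz": 0, "wx": 0, "wy": 0, "wz": 0, "gripper": -1}, {"tx": 0, "ty": 0, "tz": 0, "wx": 0, "wy": 0, "wz": 0, "gripper": -1}, {"tx": 0, "ty": 0, "tz": 0, "wx": 0, "wy": 0, "wz": 0, "gripper": -1}, {"tx": 0, "ty": 0, "tz": 25, "wx": 0, "wy": 0, "wz": 0, "gripper": -1}, {"tx": 0, "ty": 0, "tz": 30, "wx": 0, "wy": 0, "wz": 0, "gripper": -1}, {"tx": 0, "ty": 0, "tz": 30, "wx": 0, "wy": 0, "wz": 0, "gripper": -1}, {"tx": -20, "ty": -4, "tz": 25, "wx": 0, "wy": 0, "wz": 0, "gripper": -1}, {"tx": -34, "ty": -5, "tz": 0, "wx": 0, "wy": 0, "wz": 0, "gripper": -1}]}}

```text
clock: 7.08
eef_pos: [0.6058, -0.1301, 0.2011]
tcp_rot: [3.139, -0.015, 0.02]
ft_force: [1.5, -0.5, 1.5]
grip_width: 0.682
gripper_force: 0.0
```

{"name": "send_rows", "arguments": {"commands": [{"tx": -34, "ty": -5, "tz": 0, "wx": 0, "wy": 0, "wz": 0, "gripper": -1}, {"tx": -34, "ty": -5, "tz": 0, "wx": 0, "wy": 0, "wz": 0, "gripper": -1}, {"tx": -34, "ty": -5, "tz": 0, "wx": 0, "wy": 0, "wz": 0, "gripper": -1}, {"tx": -34, "ty": -5, "tz": 0, "wx": 0, "wy": 0, "wz": 0, "gripper": -1}, {"tx": -34, "ty": -5, "tz": 0, "wx": 0, "wy": 0, "wz": 0, "gripper": -1}, {"tx": -20, "ty": -3, "tz": 0, "wx": 0, "wy": 0, "wz": 0, "gripper": -1}, {"tx": 0, "ty": 0, "tz": 0, "wx": 0, "wy": 0, "wz": 0, "gripper": -1}]}}

```text
clock: 7.67
eef_pos: [0.4064, -0.1581, 0.1956]
tcp_rot: [-3.141, 0.021, 0.002]
ft_force: [-0.5, 0.5, -1.0]
grip_width: 1.0
gripper_force: 0.0
```

```bash
python3 - <<'E'
from h import *
st(); s=snap('wrist'); save(s,'w3.png'); print(s['xyz'])
C=cloud(s);x,y,z=C[...,0],C[...,1],C[...,2]
m=(x>.36)&(x<.47)&(y>-.21)&(y<-.1)&(z>.019)&(z<.04); q=C[m]; print('ears',m.sum(),q.mean(0),np.percentile(q[:,2],[5,50,95]))
m2=(x>.36)&(x<.47)&(y>-.21)&(y<-.1)&(z>.008)&(z<.04); q2=C[m2]; print('disc',cv2.minEnclosingCircle((q2[:,:2]*1000).astype(np.float32)))
l,lab,_,_=cv2.connectedComponentsWithStats(m.astype(np.uint8))[0:4] if 0 else (0,0,0,0)
n,lab=cv2.connectedComponents(m.astype(np.uint8))
for i in range(1,n):
    p=C[lab==i]
    if len(p)>20: print(len(p),p.mean(0),cv2.minAreaRect((p[:,:2]*1000).astype(np.float32)))
E
```

```text
t 7.67 tcp [ 406.4 -158.1  195.6] tooly_yaw -90.8 z [-0.0014  0.0008 -1.    ] w 87.0 gf 0.0 j6 1.5544245896983822 F [-0.5365  0.5298 -0.9544]
[ 0.488  -0.1591  0.3458]
ears 193 [ 0.4164 -0.1568  0.028 ] [0.0221 0.0287 0.0302]
disc ((415.4594421386719, -156.0945281982422), 36.87773895263672)
94 [ 0.4204 -0.135   0.0281] ((419.11944580078125, -134.68141174316406), (5.792048454284668, 22.188823699951172), 80.28207397460938)
99 [ 0.4127 -0.1776  0.028 ] ((411.89874267578125, -177.84080505371094), (5.931452751159668, 21.732826232910156), 80.8189468383789)
```

View pics/w3.png

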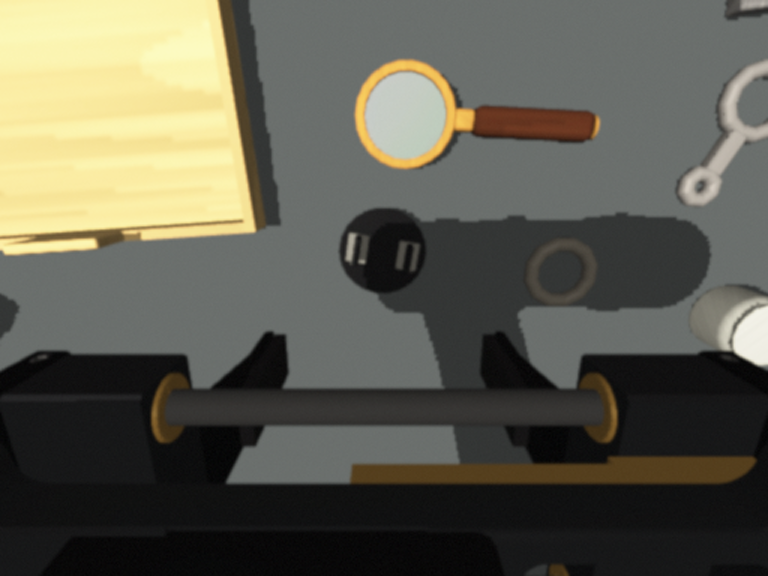

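The wrist view shows the cap at (383,250) with ears at (357,248) and (408,256), the loupe lens at (405,113) with its handle to the right, the ring at (561,270) and the figure-eight at (735,135). Next: descend on the cap and pinch.

{"name": "send_rows", "arguments": {"commands": [{"tx": 9.5, "ty": 2, "tz": -15, "wx": 0, "wy": 0, "wz": -0.076, "gripper": -1}, {"tx": 0, "ty": 0, "tz": -25, "wx": 0, "wy": 0, "wz": -0.076, "gripper": -1}, {"tx": 0, "ty": 0, "tz": -30, "wx": 0, "wy": 0, "wz": 0, "gripper": -1}, {"tx": 0, "ty": 0, "tz": -30, "wx": 0, "wy": 0, "wz": 0, "gripper": -1}, {"tx": 0, "ty": 0, "tz": -25, "wx": 0, "wy": 0, "wz": 0, "gripper": -1}, {"tx": 0, "ty": 0, "tz": -15, "wx": 0, "wy": 0, "wz": 0, "gripper": -1}, {"tx": 0, "ty": 0, "tz": 0, "wx": 0, "wy": 0, "wz": 0, "gripper": -1}, {"tx": 0, "ty": 0, "tz": 0, "wx": 0, "wy": 0, "wz": 0, "gripper": -1}], "force": 15}}

```text
clock: 8.38
eef_pos: [0.4209, -0.1558, 0.055]
tcp_rot: [3.131, -0.256, -0.002]
ft_force: [0.8, -0.3, 1.0]
grip_width: 0.999
gripper_force: 0.0
```

```bash
python3 -c "
from h import *
st()"
```

```text
t 8.38 tcp [ 420.9 -155.8   55. ] tooly_yaw -99.3 z [-0.0016 -0.0004 -1.    ] w 86.9 gf 0.0 j6 1.397488727173381 F [ 0.802  -0.2679  0.9764]
```

{"name": "send_rows", "arguments": {"commands": [{"tx": -5, "ty": -0.5, "tz": 0, "wx": 0, "wy": 0, "wz": 0, "gripper": -1}, {"tx": 0, "ty": 0, "tz": -20, "wx": 0, "wy": 0, "wz": 0, "gripper": -1}, {"tx": 0, "ty": 0, "tz": -7, "wx": 0, "wy": 0, "wz": 0, "gripper": 0.4}, {"tx": 0, "ty": 0, "tz": 0, "wx": 0, "wy": 0, "wz": 0, "gripper": 0.4}, {"tx": 0, "ty": 0, "tz": 0, "wx": 0, "wy": 0, "wz": 0, "gripper": 0.4}, {"tx": 0, "ty": 0, "tz": 0, "wx": 0, "wy": 0, "wz": 0, "gripper": 0.4}, {"tx": 0, "ty": 0, "tz": 0, "wx": 0, "wy": 0, "wz": 0, "gripper": 0.4}, {"tx": 0, "ty": 0, "tz": 0, "wx": 0, "wy": 0, "wz": 0, "gripper": 0.4}]}}

```text
clock: 9.05
eef_pos: [0.4157, -0.1563, 0.0294]
tcp_rot: [-3.131, 0.257, -0.003]
ft_force: [-0.0, 0.2, 0.2]
grip_width: 0.63
gripper_force: 0.0
```

{"name": "send_rows", "arguments": {"commands": [{"tx": 0, "ty": 0, "tz": 0, "wx": 0, "wy": 0, "wz": 0, "gripper": 0.4}, {"tx": 0, "ty": 0, "tz": 0, "wx": 0, "wy": 0, "wz": 0, "gripper": 0.4}, {"tx": 0, "ty": 0, "tz": 0, "wx": 0, "wy": 0, "wz": 0, "gripper": 0.4}, {"tx": 0, "ty": 0, "tz": 0, "wx": 0, "wy": 0, "wz": 0, "gripper": 0.4}]}}

```text
clock: 9.38
eef_pos: [0.4155, -0.1563, 0.0292]
tcp_rot: [3.131, -0.257, 0.001]
ft_force: [-1.0, 1.4, 5.8]
grip_width: 0.405
gripper_force: 15.0
```

{"name": "send_rows", "arguments": {"commands": [{"tx": 0, "ty": 0, "tz": 20, "wx": 0, "wy": 0, "wz": 0, "gripper": 0.4}, {"tx": 0, "ty": 0, "tz": 25, "wx": 0, "wy": 0, "wz": 0, "gripper": 0.4}, {"tx": 0, "ty": 0, "tz": 25, "wx": 0, "wy": 0, "wz": 0, "gripper": 0.4}, {"tx": 0, "ty": 0, "tz": 0, "wx": 0, "wy": 0, "wz": 0, "gripper": 0.4}, {"tx": 0, "ty": 0, "tz": 0, "wx": 0, "wy": 0, "wz": 0, "gripper": 0.4}]}}

```text
clock: 9.8
eef_pos: [0.4158, -0.1562, 0.0997]
tcp_rot: [-3.131, 0.257, -0.005]
ft_force: [-0.3, 0.3, -0.3]
grip_width: 0.404
gripper_force: 15.0
```

```bash
cat > lens.py <<'E'
from h import *
def lens(s):
    hsv=cv2.cvtColor(s['frame'],cv2.COLOR_RGB2HSV)
    C=cloud(s);x,y,z=C[...,0],C[...,1],C[...,2]
    m=(x>.45)&(x<.6)&(y>-.24)&(y<-.11)&(z>.019)&(z<.027)
    q=C[m][:,:2]
    # ring fit: robust circle fit to r in 31..38
    c=np.median(q,0)
    from scipy.optimize import least_squares
    f=lambda p:np.maximum(np.abs(np.hypot(*(q-p).T)-.0345)-.0035,0)*1e3
    r=least_squares(f,c,loss='soft_l1'); return r.x,m.sum(),np.median(C[m][:,2]),r.cost
if __name__=='__main__':
    st(); s=snap('wrist'); save(s,'w4.png'); print('wrist',lens(s))
    for n in ['top','side']:
        t=snap(n); print(n,lens(t))
    C=cloud(s);x,y,z=C[...,0],C[...,1],C[...,2]
    m=(x>.48)&(x<.56)&(y<-.235)&(y>-.35)&(z>.015)&(z<.03);q=C[m]
    print('handle',m.sum(),q.mean(0),cv2.minAreaRect((q[:,:2]*1000).astype(np.float32)))
E
python3 lens.py
```

```text
t 9.8 tcp [ 415.8 -156.2   99.7] tooly_yaw -99.4 z [ 0.0033  0.0002 -1.    ] w 35.1 gf 14.975731372833252 j6 1.398593408877868 F [-0.3427  0.2905 -0.2691]
wrist (array([ 0.5207, -0.1782]), np.int64(3026), np.float64(0.021122172925058344), np.float64(6851.581551207301))
top (array([ 0.5195, -0.1752]), np.int64(26), np.float64(0.022307841571330034), np.float64(0.0011424286250132365))
side (array([ 0.5244, -0.1802]), np.int64(151), np.float64(0.0227729445431758), np.float64(318.7791675035891))
handle 3199 [ 0.5144 -0.2771  0.0203] ((514.6416625976562, -278.4703674316406), (88.16416931152344, 22.020727157592773), 86.47631072998047)
```

View pics/w4.png

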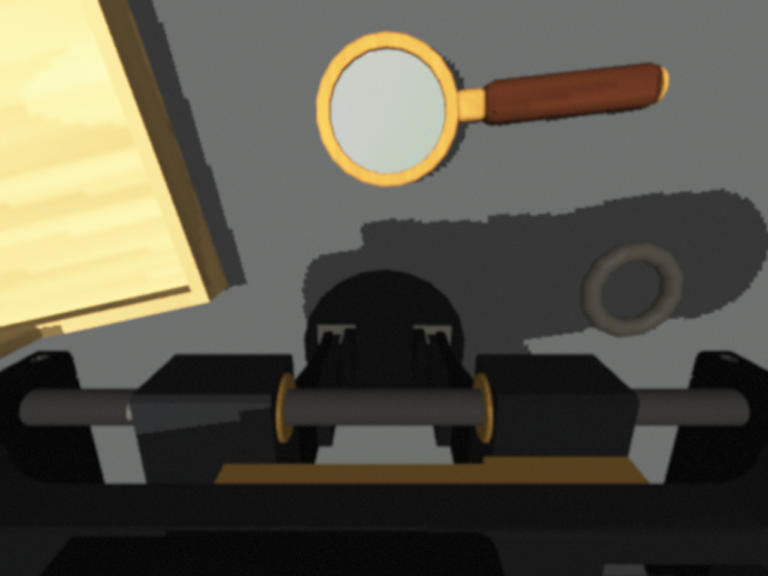

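The wrist view shows the cap held (disc centred ~(385,340)), the bezel at (388,108) and the ring at (632,288). I'll fit circles to the bezel and the held disc in the same frame.

```bash
cat > fit.py <<'E'
from h import *
from scipy.optimize import least_squares
def circ(q,R):
    f=lambda p:(np.hypot(*(q-p).T)-R)*1e3
    r=least_squares(f,q.mean(0),loss='soft_l1'); return r.x*1000, np.abs(r.fun).mean()
def run():
    s=snap('wrist'); st()
    hsv=cv2.cvtColor(s['frame'],cv2.COLOR_RGB2HSV); C=cloud(s);x,y,z=C[...,0],C[...,1],C[...,2]
    m=((hsv[...,0]>13)&(hsv[...,0]<28)&(hsv[...,1]>130)&(y<-.1)&(z<.04)&(x>.44)).astype(np.uint8)
    cs,h=cv2.findContours(m,cv2.RETR_CCOMP,cv2.CHAIN_APPROX_NONE)
    for c,hh in zip(cs,h[0]):
        if len(c)>80:
            q=np.array([pt(s,v,u,.022)[:2] for u,v in c[:,0]])
            k,R=('hole',.031) if hh[3]>=0 else ('outer',.038)
            if k=='outer': q=q[np.hypot(*(q-np.median(q,0)).T)<.06]; q=q[q[:,1]>q[:,1].max()-.06]
            print(k,len(c),circ(q,R))
    # held disc
    t=np.array(robot.sense()['eef_pos']); 
    face=t[2]-.0152
    d=(np.abs(z-face)<.006)&(np.hypot(x-t[0],y-t[1])<.045)
    cs,_=cv2.findContours(d.astype(np.uint8),cv2.RETR_EXTERNAL,cv2.CHAIN_APPROX_NONE)
    c=max(cs,key=len)[:,0]; q=np.array([pt(s,v,u,face)[:2] for u,v in c]); 
    top=c[:,1]<np.percentile(c[:,1],45); print('disc z',np.median(z[d]),face,'n',d.sum(),circ(q[top],.037))
run()
E
python3 fit.py
```

```text
t 10.0 tcp [ 414.1 -156.3   97.5] tooly_yaw -99.4 z [-0.0029  0.0002 -1.    ] w 35.0 gf 14.97582033276558 j6 1.3986183623994572 F [ 1.1922  0.1309 -1.102 ]
outer 318 (array([ 521.0543, -176.2829]), np.float64(0.6190453408612531))
hole 236 (array([ 520.7646, -175.23  ]), np.float64(0.1984386643253111))
disc z 0.08140428821024774 0.08232905308825073 n 5190 (array([ 413.9955, -155.9285]), np.float64(3.6396424226741937))
```

{"name": "send_rows", "arguments": {"commands": [{"tx": 20, "ty": -4, "tz": 0, "wx": 0, "wy": 0, "wz": 0, "gripper": 0.4}, {"tx": 25, "ty": -4, "tz": 0, "wx": 0, "wy": 0, "wz": 0, "gripper": 0.4}, {"tx": 25, "ty": -4, "tz": 0, "wx": 0, "wy": 0, "wz": 0, "gripper": 0.4}, {"tx": 25, "ty": -4, "tz": 0, "wx": 0, "wy": 0, "wz": 0, "gripper": 0.4}, {"tx": 11, "ty": -3, "tz": -10, "wx": 0, "wy": 0, "wz": 0, "gripper": 0.4}, {"tx": 0, "ty": 0, "tz": -15, "wx": 0, "wy": 0, "wz": 0, "gripper": 0.4}, {"tx": 0, "ty": 0, "tz": 0, "wx": 0, "wy": 0, "wz": 0, "gripper": 0.4}, {"tx": 0, "ty": 0, "tz": 0, "wx": 0, "wy": 0, "wz": 0, "gripper": 0.4}]}}

```text
clock: 10.67
eef_pos: [0.5196, -0.1753, 0.0718]
tcp_rot: [3.131, -0.257, -0.008]
ft_force: [-0.4, 0.1, -0.8]
grip_width: 0.408
gripper_force: 15.0
```

```bash
python3 - <<'E'
from h import *
st(); s=snap('wrist'); save(s,'w5.png'); st()
E
```

```text
t 10.67 tcp [ 519.6 -175.3   71.8] tooly_yaw -99.4 z [-0.0051  0.0003 -1.    ] w 35.5 gf 14.975999593734741 j6 1.4366183426290513 F [-0.4461  0.1218 -0.7824]
t 10.72 tcp [ 520.3 -175.3   72.8] tooly_yaw -99.4 z [-0.0027 -0.0001 -1.    ] w 35.5 gf 14.975913763046265 j6 1.4366260250137133 F [-0.4458 -0.4963  0.0853]
```

View pics/w5.png

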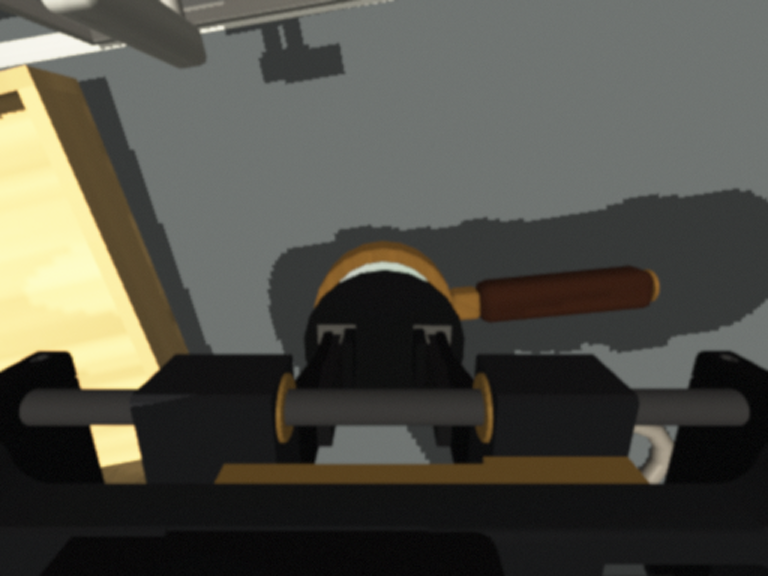

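The cap is centred over the bezel (arc of lens visible at (385,265)). Lowering.

{"name": "send_rows", "arguments": {"commands": [{"tx": 0.5, "ty": 0, "tz": -10, "wx": 0, "wy": 0, "wz": 0, "gripper": 0.4}, {"tx": 0, "ty": 0, "tz": -7, "wx": 0, "wy": 0, "wz": 0, "gripper": 0.4}, {"tx": 0, "ty": 0, "tz": -4, "wx": 0, "wy": 0, "wz": 0, "gripper": 0.4}, {"tx": 0, "ty": 0, "tz": -4, "wx": 0, "wy": 0, "wz": 0, "gripper": 0.4}, {"tx": 0, "ty": 0, "tz": -3, "wx": 0, "wy": 0, "wz": 0, "gripper": 0.4}, {"tx": 0, "ty": 0, "tz": 0, "wx": 0, "wy": 0, "wz": 0, "gripper": 0.4}, {"tx": 0, "ty": 0, "tz": 0, "wx": 0, "wy": 0, "wz": 0, "gripper": 0.4}]}}

```text
clock: 11.3
eef_pos: [0.5216, -0.1753, 0.0456]
tcp_rot: [3.131, -0.257, -0.0]
ft_force: [0.9, 0.1, 0.7]
grip_width: 0.406
gripper_force: 15.0
```

{"name": "send_rows", "arguments": {"commands": [{"tx": 0, "ty": 0, "tz": -2, "wx": 0, "wy": 0, "wz": 0, "gripper": 0.4}, {"tx": 0, "ty": 0, "tz": -2, "wx": 0, "wy": 0, "wz": 0, "gripper": 0.4}, {"tx": 0, "ty": 0, "tz": -1.5, "wx": 0, "wy": 0, "wz": 0, "gripper": 0.4}, {"tx": 0, "ty": 0, "tz": 0, "wx": 0, "wy": 0, "wz": 0, "gripper": 0.4}, {"tx": 0, "ty": 0, "tz": 0, "wx": 0, "wy": 0, "wz": 0, "gripper": 0.4}]}}

```text
clock: 11.72
eef_pos: [0.5219, -0.1753, 0.0413]
tcp_rot: [3.131, -0.256, 0.001]
ft_force: [-1.5, 1.1, 6.2]
grip_width: 0.407
gripper_force: 15.0
```

Seated with 6 N at the expected height. Releasing, rising and checking the ears.

{"name": "send_rows", "arguments": {"commands": [{"tx": 0, "ty": 0, "tz": 0, "wx": 0, "wy": 0, "wz": 0, "gripper": -1}, {"tx": 0, "ty": 0, "tz": 0, "wx": 0, "wy": 0, "wz": 0, "gripper": -1}, {"tx": 0, "ty": 0, "tz": 0, "wx": 0, "wy": 0, "wz": 0, "gripper": -1}, {"tx": 0, "ty": 0, "tz": 0, "wx": 0, "wy": 0, "wz": 0, "gripper": -1}, {"tx": 0, "ty": 0, "tz": 0, "wx": 0, "wy": 0, "wz": 0, "gripper": -1}, {"tx": 0, "ty": 0, "tz": 20, "wx": 0, "wy": 0, "wz": 0, "gripper": -1}, {"tx": 0, "ty": 0, "tz": 35, "wx": 0, "wy": 0, "wz": 0, "gripper": -1}, {"tx": -15, "ty": 0, "tz": 35, "wx": 0, "wy": 0, "wz": 0, "gripper": -1}]}}

```text
clock: 12.38
eef_pos: [0.5078, -0.1754, 0.1298]
tcp_rot: [3.13, -0.255, -0.003]
ft_force: [1.0, -0.7, -0.4]
grip_width: 0.924
gripper_force: 0.0
```

{"name": "send_rows", "arguments": {"commands": [{"tx": -25, "ty": 20, "tz": 30, "wx": 0, "wy": 0, "wz": 0.05, "gripper": -1}, {"tx": -25, "ty": 20, "tz": 30, "wx": 0, "wy": 0, "wz": 0.05, "gripper": -1}, {"tx": 0, "ty": 20, "tz": 0, "wx": 0, "wy": 0, "wz": 0.05, "gripper": -1}, {"tx": 0, "ty": 0, "tz": 0, "wx": 0, "wy": 0, "wz": 0, "gripper": -1}, {"tx": 0, "ty": 0, "tz": 0, "wx": 0, "wy": 0, "wz": 0, "gripper": -1}]}}

```text
clock: 12.8
eef_pos: [0.459, -0.1168, 0.1873]
tcp_rot: [-3.141, 0.02, -0.001]
ft_force: [-0.2, 0.1, -0.6]
grip_width: 0.998
gripper_force: 0.0
```

```bash
cat > look.py <<'E'
from h import *
s=snap('wrist'); save(s,'w6.png'); st()
C=cloud(s);x,y,z=C[...,0],C[...,1],C[...,2]
m=(x>.46)&(x<.58)&(y>-.23)&(y<-.12)&(z>.031)&(z<.05)
n,lab=cv2.connectedComponents(m.astype(np.uint8))
for i in range(1,n):
    p=C[lab==i]
    if len(p)>20: print('ear',len(p),p.mean(0),np.percentile(p[:,2],95),cv2.minAreaRect((p[:,:2]*1000).astype(np.float32)))
m=(x>.46)&(x<.58)&(y>-.23)&(y<-.12)&(z>.02)&(z<.031); print('face',np.median(C[m],0))
m=(x>.48)&(x<.56)&(y<-.235)&(y>-.35)&(z>.016)&(z<.03);q=C[m]
if m.any(): print('handle',m.sum(),q.mean(0),cv2.minAreaRect((q[:,:2]*1000).astype(np.float32)))
for n in ['wrist','top','side']:
    if n!='wrist': s=snap(n); C=cloud(s);x,y,z=C[...,0],C[...,1],C[...,2]
    m=(x>.4)&(x<.69)&(y>-.1)&(y<.27)&(z>.026)&(z<.04); q=C[m]
    print('walls',n,m.sum(),cv2.minAreaRect((q[:,:2]*1000).astype(np.float32)),np.median(q[:,2]))
    m=(x>.4)&(x<.5)&(y>-.1)&(y<.27)&(z>.045)&(z<.07); q=C[m]
    if m.sum()>4: print('tab',m.sum(),q.mean(0),cv2.minAreaRect((q[:,:2]*1000).astype(np.float32)))
E
python3 look.py
```

```text
t 12.85 tcp [ 459.  -117.3  186.7] tooly_yaw -90.8 z [-0.0008  0.     -1.    ] w 87.3 gf 0.0 j6 1.463160325229504 F [ 0.0499 -0.065  -0.2048]
ear 133 [ 0.5257 -0.1529  0.04  ] 0.042185957862077704 ((525.5997924804688, -153.4067840576172), (6.028867721557617, 21.71318244934082), 79.5882568359375)
ear 146 [ 0.5185 -0.1956  0.0395] 0.04222869947455464 ((518.2754516601562, -196.4559326171875), (6.479100704193115, 21.64324188232422), 80.7335433959961)
face [ 0.5232 -0.1745  0.0253]
handle 1342 [ 0.5151 -0.277   0.0204] ((514.7548828125, -278.32879638671875), (87.5866470336914, 21.880308151245117), 86.74198913574219)
walls wrist 2785 ((539.1932983398438, 78.36377716064453), (221.01792907714844, 257.10003662109375), 3.145552635192871) 0.029160013783082528
tab 683 [0.4346 0.0809 0.0574] ((433.122314453125, 83.02265167236328), (8.457219123840332, 70.06230926513672), 3.221958637237549)
walls top 528 ((548.8137817382812, 63.48809814453125), (239.33973693847656, 335.6309509277344), 3.5668506622314453) 0.030482554801534056
tab 13 [0.4308 0.1122 0.0603] ((430.7923583984375, 112.14987182617188), (8.089823722839355, 10.758277893066406), 0.5999178886413574)
walls side 393 ((549.143798828125, 61.46880340576172), (234.57574462890625, 342.13128662109375), 4.5832648277282715) 0.031315529584698965
tab 26 [0.4355 0.0847 0.0619] ((435.6904296875, 84.29486846923828), (6.131983280181885, 66.91729736328125), 1.185351014137268)
```

View pics/w6.png

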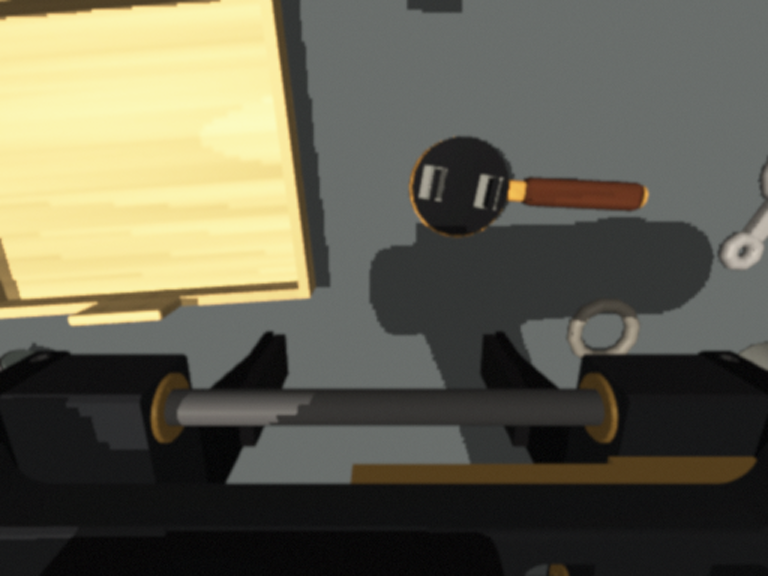

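The ears are 43 mm apart (centres) and the face is at 25–26 mm: cap latched flat. Now going to the handle grip.

{"name": "send_rows", "arguments": {"commands": [{"tx": 4, "ty": -9, "tz": 0, "wx": 0, "wy": 0, "wz": -0.115, "gripper": -1}, {"tx": 4, "ty": -9, "tz": 0, "wx": 0, "wy": 0, "wz": -0.115, "gripper": -1}, {"tx": 4, "ty": -9, "tz": 0, "wx": 0, "wy": 0, "wz": -0.115, "gripper": -1}, {"tx": 4, "ty": -9, "tz": 0, "wx": 0, "wy": 0, "wz": -0.115, "gripper": -1}, {"tx": 4, "ty": -9, "tz": 0, "wx": 0, "wy": 0, "wz": -0.115, "gripper": -1}, {"tx": 4, "ty": -9, "tz": 0, "wx": 0, "wy": 0, "wz": -0.115, "gripper": -1}, {"tx": 4, "ty": -9, "tz": 0, "wx": 0, "wy": 0, "wz": -0.115, "gripper": -1}, {"tx": 4, "ty": -9, "tz": 0, "wx": 0, "wy": 0, "wz": -0.115, "gripper": -1}], "force": 50}}

```text
clock: 13.62
eef_pos: [0.4911, -0.1907, 0.1856]
tcp_rot: [2.799, -1.424, -0.004]
ft_force: [0.5, 0.7, 0.3]
grip_width: 0.999
gripper_force: 0.0
```

{"name": "send_rows", "arguments": {"commands": [{"tx": 4, "ty": -9, "tz": 0, "wx": 0, "wy": 0, "wz": -0.115, "gripper": -1}, {"tx": 4, "ty": -9, "tz": -15, "wx": 0, "wy": 0, "wz": -0.115, "gripper": -1}, {"tx": 4, "ty": -9, "tz": -20, "wx": 0, "wy": 0, "wz": -0.115, "gripper": -1}, {"tx": 4, "ty": -9, "tz": -20, "wx": 0, "wy": 0, "wz": -0.115, "gripper": -1}, {"tx": 5, "ty": -8, "tz": -20, "wx": 0, "wy": 0, "wz": -0.115, "gripper": -1}, {"tx": 5, "ty": -8, "tz": -20, "wx": 0, "wy": 0, "wz": -0.115, "gripper": -1}, {"tx": 0, "ty": 0, "tz": 0, "wx": 0, "wy": 0, "wz": 0, "gripper": -1}, {"tx": 0, "ty": 0, "tz": 0, "wx": 0, "wy": 0, "wz": 0, "gripper": -1}]}}

```text
clock: 14.28
eef_pos: [0.5161, -0.2422, 0.0899]
tcp_rot: [2.16, -2.276, -0.006]
ft_force: [0.3, 0.9, -0.0]
grip_width: 1.002
gripper_force: 0.0
```

```bash
python3 -c "
from h import *
st()"
```

```text
t 14.28 tcp [ 516.1 -242.2   89.9] tooly_yaw 177.0 z [-0.0051  0.0007 -1.    ] w 87.2 gf 0.0 j6 0.10210158110586273 F [ 0.305   0.8834 -0.013 ]
```

{"name": "send_rows", "arguments": {"commands": [{"tx": 1, "ty": 1, "tz": -25, "wx": 0, "wy": 0, "wz": 0, "gripper": -1}, {"tx": 0, "ty": 0, "tz": -25, "wx": 0, "wy": 0, "wz": 0, "gripper": -1}, {"tx": 0, "ty": 0, "tz": -18, "wx": 0, "wy": 0, "wz": 0, "gripper": -1}, {"tx": 0, "ty": 0, "tz": -7, "wx": 0, "wy": 0, "wz": 0, "gripper": -0.2}, {"tx": 0, "ty": 0, "tz": 0, "wx": 0, "wy": 0, "wz": 0, "gripper": 0.7}, {"tx": 0, "ty": 0, "tz": 0, "wx": 0, "wy": 0, "wz": 0, "gripper": 0.7}, {"tx": 0, "ty": 0, "tz": 0, "wx": 0, "wy": 0, "wz": 0, "gripper": 0.7}, {"tx": 0, "ty": 0, "tz": 0, "wx": 0, "wy": 0, "wz": 0, "gripper": 0.7}]}}

```text
clock: 14.95
eef_pos: [0.5193, -0.2406, 0.0188]
tcp_rot: [-2.161, 2.277, -0.004]
ft_force: [0.7, 1.0, -0.6]
grip_width: 0.708
gripper_force: 0.0
```

{"name": "send_rows", "arguments": {"commands": [{"tx": 0, "ty": 0, "tz": 0, "wx": 0, "wy": 0, "wz": 0, "gripper": 0.7}, {"tx": 0, "ty": 0, "tz": 0, "wx": 0, "wy": 0, "wz": 0, "gripper": 0.7}, {"tx": 0, "ty": 0, "tz": 0, "wx": 0, "wy": 0, "wz": 0, "gripper": 0.7}, {"tx": 0, "ty": 0, "tz": 0, "wx": 0, "wy": 0, "wz": 0, "gripper": 0.7}, {"tx": 0, "ty": 0, "tz": 0, "wx": 0, "wy": 0, "wz": 0, "gripper": 0.7}, {"tx": 0, "ty": 0, "tz": 0, "wx": 0, "wy": 0, "wz": 0, "gripper": 0.7}]}}

```text
clock: 15.45
eef_pos: [0.5179, -0.2403, 0.0171]
tcp_rot: [2.161, -2.279, -0.001]
ft_force: [-1.1, 0.8, 5.3]
grip_width: 0.246
gripper_force: 25.6
```

{"name": "send_rows", "arguments": {"commands": [{"tx": 0, "ty": 0, "tz": 0, "wx": 0, "wy": 0, "wz": 0, "gripper": 0.7}, {"tx": 0, "ty": 0, "tz": 0, "wx": 0, "wy": 0, "wz": 0, "gripper": 0.7}, {"tx": 0, "ty": 0, "tz": 15, "wx": 0, "wy": 0, "wz": 0, "gripper": 0.7}, {"tx": 0, "ty": 0, "tz": 20, "wx": 0, "wy": 0, "wz": 0, "gripper": 0.7}, {"tx": 0, "ty": 0, "tz": 20, "wx": 0, "wy": 0, "wz": 0, "gripper": 0.7}, {"tx": 0, "ty": 0, "tz": 10, "wx": 0, "wy": 0, "wz": 0, "gripper": 0.7}, {"tx": 0, "ty": 0, "tz": 0, "wx": 0, "wy": 0, "wz": 0, "gripper": 0.7}]}}

```text
clock: 16.03
eef_pos: [0.5196, -0.2406, 0.0841]
tcp_rot: [-2.16, 2.277, -0.006]
ft_force: [0.3, 0.1, -3.0]
grip_width: 0.249
gripper_force: 50.0
```

```bash
python3 - <<'E'
from h import *
st(); s=snap('wrist'); C=cloud(s);x,y,z=C[...,0],C[...,1],C[...,2]
m=(x>.46)&(x<.58)&(y>-.36)&(y<-.12)&(z>.04)&(z<.12); 
hsv=cv2.cvtColor(s['frame'],cv2.COLOR_RGB2HSV)
side=snap('side'); save(side,'s7.png'); Cs=cloud(side)
x,y,z=[Cs[...,i] for i in range(3)]
m=(x>.47)&(x<.57)&(y>-.22)&(y<-.14)&(z>.07); print('cap side',m.sum(),np.median(Cs[m],0))
m=(x>.47)&(x<.57)&(y>-.33)&(y<-.29)&(z>.03); print('handle end',m.sum(),np.median(Cs[m],0) if m.any() else '')
E
```

```text
t 16.03 tcp [ 519.6 -240.6   84.1] tooly_yaw 177.0 z [ 0.0046 -0.001  -1.    ] w 21.7 gf 49.9896365404129 j6 0.0978026573296656 F [ 0.3043  0.0865 -3.0464]
cap side 419 [ 0.5258 -0.1706  0.4147]
handle end 88 [ 0.5174 -0.3122  0.087 ]
```

View pics/s7.png

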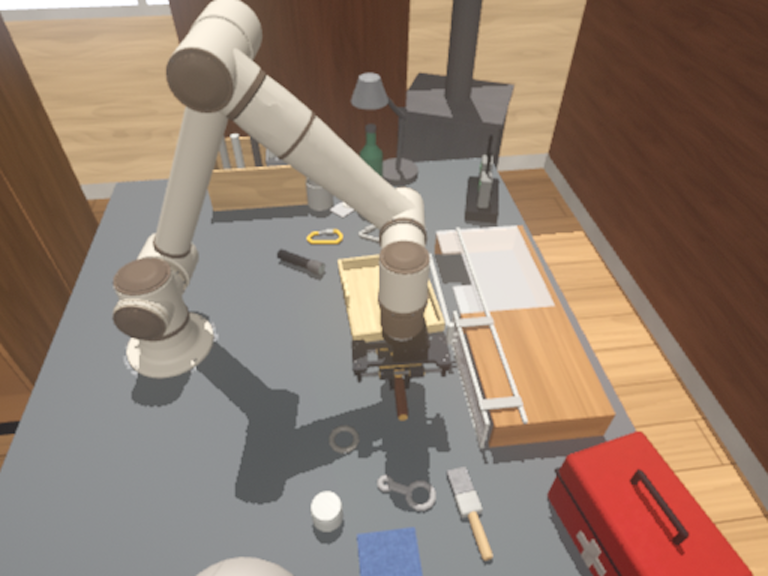

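The side view shows the loupe held level in the gripper (handle end ~(402,410)). Carrying to the tray with the turn.

{"name": "send_rows", "arguments": {"commands": [{"tx": 0, "ty": 20, "tz": 0, "wx": 0, "wy": 0, "wz": -0.1, "gripper": 0.7}, {"tx": 1, "ty": 30, "tz": 0, "wx": 0, "wy": 0, "wz": -0.1, "gripper": 0.7}, {"tx": 1, "ty": 30, "tz": 0, "wx": 0, "wy": 0, "wz": -0.1, "gripper": 0.7}, {"tx": 1, "ty": 30, "tz": 0, "wx": 0, "wy": 0, "wz": -0.1, "gripper": 0.7}, {"tx": 1, "ty": 30, "tz": 0, "wx": 0, "wy": 0, "wz": -0.1, "gripper": 0.7}, {"tx": 1, "ty": 30, "tz": 0, "wx": 0, "wy": 0, "wz": -0.1, "gripper": 0.7}, {"tx": 1, "ty": 30, "tz": 0, "wx": 0, "wy": 0, "wz": -0.1, "gripper": 0.7}, {"tx": 1, "ty": 30, "tz": 0, "wx": 0, "wy": 0, "wz": -0.1, "gripper": 0.7}]}}

```text
clock: 16.8
eef_pos: [0.5235, -0.0092, 0.0803]
tcp_rot: [1.094, -2.94, -0.001]
ft_force: [-0.3, -1.2, -2.9]
grip_width: 0.251
gripper_force: 50.0
```

{"name": "send_rows", "arguments": {"commands": [{"tx": 1, "ty": 30, "tz": 0, "wx": 0, "wy": 0, "wz": -0.1, "gripper": 0.7}, {"tx": 1, "ty": 30, "tz": 0, "wx": 0, "wy": 0, "wz": -0.1, "gripper": 0.7}, {"tx": 1, "ty": 30, "tz": 0, "wx": 0, "wy": 0, "wz": -0.1, "gripper": 0.7}, {"tx": 1, "ty": 30, "tz": 0, "wx": 0, "wy": 0, "wz": -0.1, "gripper": 0.7}, {"tx": 1, "ty": 30, "tz": 0, "wx": 0, "wy": 0, "wz": -0.1, "gripper": 0.7}, {"tx": 1, "ty": 25, "tz": 0, "wx": 0, "wy": 0, "wz": -0.1, "gripper": 0.7}, {"tx": 1, "ty": 14, "tz": 0, "wx": 0, "wy": 0, "wz": -0.057, "gripper": 0.7}, {"tx": 0, "ty": 0, "tz": 0, "wx": 0, "wy": 0, "wz": 0, "gripper": 0.7}]}}

```text
clock: 17.47
eef_pos: [0.5315, 0.1811, 0.0802]
tcp_rot: [0.098, -3.138, 0.001]
ft_force: [0.4, -0.4, -3.2]
grip_width: 0.248
gripper_force: 50.0
```

```bash
cat > tray.py <<'E'
from h import *
def T(s,lo=.045):
    C=cloud(s);x,y,z=C[...,0],C[...,1],C[...,2]
    m=(x>.4)&(x<.5)&(y>0)&(y<.2)&(z>.05)&(z<.066); q=C[m]
    if m.sum()>30: print('tab',m.sum(),q.mean(0),cv2.minAreaRect((q[:,:2]*1000).astype(np.float32)))
st(); s=snap('wrist'); T(s); save(s,'w8.png')
E
python3 tray.py
```

```text
t 17.47 tcp [531.5 181.1  80.2] tooly_yaw 93.6 z [-0.002  -0.0008 -1.    ] w 21.6 gf 49.99136924743652 j6 -2.124531977844333 F [ 0.4441 -0.3768 -3.2021]
tab 1988 [0.4339 0.0857 0.0602] ((433.622802734375, 84.0326919555664), (8.220918655395508, 70.2899169921875), 2.9969351291656494)
```

View pics/w8.png

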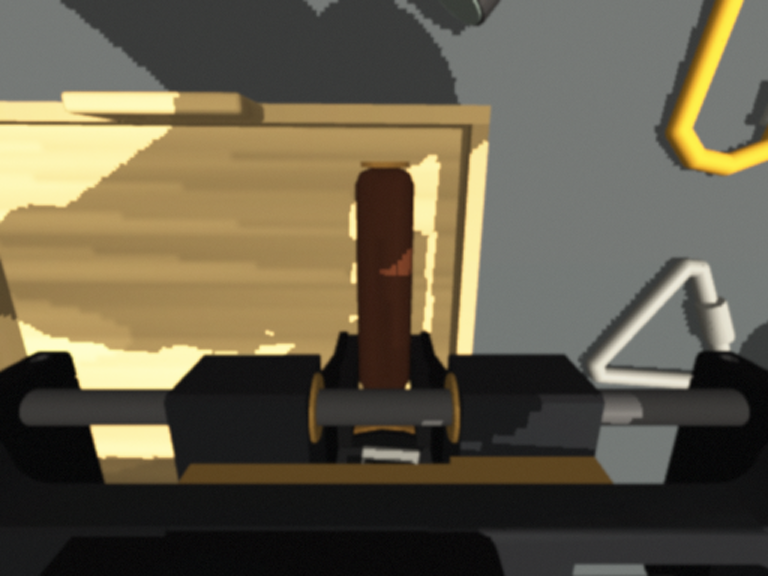

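The wrist view (looking toward the robot) shows the handle lined up along the tray, the left wall inner edge at ~x 470 and the tab at (150,103). Lowering.

{"name": "send_rows", "arguments": {"commands": [{"tx": 2, "ty": -4, "tz": -10, "wx": 0, "wy": 0, "wz": 0, "gripper": 0.7}, {"tx": 0, "ty": 0, "tz": -20, "wx": 0, "wy": 0, "wz": 0, "gripper": 0.7}, {"tx": 0, "ty": 0, "tz": -17, "wx": 0, "wy": 0, "wz": 0, "gripper": 0.7}, {"tx": 0, "ty": 0, "tz": -6, "wx": 0, "wy": 0, "wz": 0, "gripper": 0.7}, {"tx": 0, "ty": 0, "tz": -3, "wx": 0, "wy": 0, "wz": 0, "gripper": 0.7}, {"tx": 0, "ty": 0, "tz": 0, "wx": 0, "wy": 0, "wz": 0, "gripper": 0.7}, {"tx": 0, "ty": 0, "tz": 0, "wx": 0, "wy": 0, "wz": 0, "gripper": 0.7}]}}

```text
clock: 18.1
eef_pos: [0.5346, 0.1743, 0.0265]
tcp_rot: [-0.095, 3.139, 0.0]
ft_force: [0.0, 0.4, -2.3]
grip_width: 0.245
gripper_force: 50.0
```

{"name": "send_rows", "arguments": {"commands": [{"tx": 0, "ty": 0, "tz": -3, "wx": 0, "wy": 0, "wz": 0, "gripper": 0.7}, {"tx": 0, "ty": 0, "tz": -2, "wx": 0, "wy": 0, "wz": 0, "gripper": 0.7}, {"tx": 0, "ty": 0, "tz": 0, "wx": 0, "wy": 0, "wz": 0, "gripper": 0.7}, {"tx": 0, "ty": 0, "tz": 0, "wx": 0, "wy": 0, "wz": 0, "gripper": 0.7}]}}

```text
clock: 18.43
eef_pos: [0.5344, 0.1748, 0.0215]
tcp_rot: [-0.096, 3.139, 0.001]
ft_force: [0.2, -0.7, -3.2]
grip_width: 0.25
gripper_force: 50.0
```

{"name": "send_rows", "arguments": {"commands": [{"tx": 0, "ty": 0, "tz": -2, "wx": 0, "wy": 0, "wz": 0, "gripper": 0.7}, {"tx": 0, "ty": 0, "tz": -1, "wx": 0, "wy": 0, "wz": 0, "gripper": 0.7}, {"tx": 0, "ty": 0, "tz": 0, "wx": 0, "wy": 0, "wz": 0, "gripper": 0.7}, {"tx": 0, "ty": 0, "tz": 0, "wx": 0, "wy": 0, "wz": 0, "gripper": 0.7}]}}

```text
clock: 18.77
eef_pos: [0.5345, 0.1749, 0.0211]
tcp_rot: [-0.097, 3.139, 0.0]
ft_force: [-5.8, -0.3, 13.6]
grip_width: 0.248
gripper_force: 50.0
```

{"name": "send_rows", "arguments": {"commands": [{"tx": 0, "ty": 0, "tz": 0, "wx": 0, "wy": 0, "wz": 0, "gripper": 0.1}, {"tx": 0, "ty": 0, "tz": 0, "wx": 0, "wy": 0, "wz": 0, "gripper": 0.1}, {"tx": 0, "ty": 0, "tz": 0, "wx": 0, "wy": 0, "wz": 0, "gripper": 0.1}, {"tx": 0, "ty": 0, "tz": 0, "wx": 0, "wy": 0, "wz": 0, "gripper": 0.1}, {"tx": 0, "ty": 0, "tz": 20, "wx": 0, "wy": 0, "wz": 0, "gripper": 0.1}, {"tx": 0, "ty": 0, "tz": 35, "wx": 0, "wy": 0, "wz": 0, "gripper": 0.1}, {"tx": 0, "ty": 0, "tz": 35, "wx": 0, "wy": 0, "wz": 0, "gripper": -1}, {"tx": 0, "ty": 0, "tz": 35, "wx": 0, "wy": 0, "wz": 0, "gripper": -1}]}}

```text
clock: 19.43
eef_pos: [0.5339, 0.1745, 0.1441]
tcp_rot: [0.096, -3.139, 0.001]
ft_force: [-0.2, 0.9, -0.3]
grip_width: 0.53
gripper_force: 0.0
```

{"name": "send_rows", "arguments": {"commands": [{"tx": 5, "ty": 34, "tz": 30, "wx": 0, "wy": 0, "wz": 0, "gripper": -1}, {"tx": 5, "ty": 34, "tz": 30, "wx": 0, "wy": 0, "wz": 0, "gripper": -1}, {"tx": 5, "ty": 34, "tz": 0, "wx": 0, "wy": 0, "wz": 0, "gripper": -1}, {"tx": 5, "ty": 34, "tz": 0, "wx": 0, "wy": 0, "wz": 0, "gripper": -1}, {"tx": 5, "ty": 14, "tz": 0, "wx": 0, "wy": 0, "wz": 0, "gripper": -1}, {"tx": 0, "ty": 0, "tz": 0, "wx": 0, "wy": 0, "wz": 0, "gripper": -1}, {"tx": 0, "ty": 0, "tz": 0, "wx": 0, "wy": 0, "wz": 0, "gripper": -1}]}}

```text
clock: 20.02
eef_pos: [0.558, 0.3192, 0.1969]
tcp_rot: [0.097, -3.139, 0.002]
ft_force: [-0.5, 1.0, -0.6]
grip_width: 0.978
gripper_force: 0.0
```

```bash
cat > hw.py <<'E'
from h import *
import sys
def comp(s,b,lo=.005,hi=.025):
    C=cloud(s);x,y,z=C[...,0],C[...,1],C[...,2]
    m=((x>b[0])&(x<b[1])&(y>b[2])&(y<b[3])&(z>lo)&(z<hi)).astype(np.uint8)
    n,lab,stt,_=cv2.connectedComponentsWithStats(m)
    if n<2: return None
    i=1+np.argmax(stt[1:,4]); return C[lab==i]
def rect(q,k=''):
    c,sz,a=cv2.minAreaRect((q[:,:2]*1000).astype(np.float32)); print(k,len(q),'c',np.round(c,1),'size',np.round(sz,1),'ang',round(a,1),'mean',np.round(q.mean(0)*1000,1),'ztop',round(np.percentile(q[:,2],95)*1000,1))
def tri(q):
    a,t=cv2.minEnclosingTriangle((q[:,:2]*1000).astype(np.float32)); t=t[:,0]
    for i in range(3): print('  side',np.round(t[i],1),np.round(t[(i+1)%3],1),'len',np.linalg.norm(t[i]-t[(i+1)%3]).round(1),'yaw',np.degrees(np.arctan2(*(t[(i+1)%3]-t[i])[::-1])).round(1))
E
python3 - <<'E'
from hw import *
st(); s=snap('wrist'); save(s,'w9.png')
q=comp(s,(.44,.62,.29,.45)); rect(q,'tri'); tri(q)
q=comp(s,(.33,.47,.31,.45)); rect(q,'cara')
E
```

```text
t 20.02 tcp [558.  319.2 196.9] tooly_yaw 93.5 z [-0.0013 -0.0011 -1.    ] w 85.1 gf 0.0 j6 -2.2797485092768626 F [-0.5365  0.982  -0.5601]
tri 1489 c [547.5 363.3] size [77.4 92.8] ang 59.2 mean [540.  357.2   9.1] ztop 13.7
  side [576.1 414.8] [574.2 302.3] len 112.6 yaw -91.0
  side [574.2 302.3] [478.3 359.4] len 111.6 yaw 149.2
  side [478.3 359.4] [576.1 414.8] len 112.4 yaw 29.6
cara 1821 c [402.4 355. ] size [85.2 64.1] ang 2.5 mean [405.6 356.4   9.2] ztop 12.1
```

View pics/w9.png

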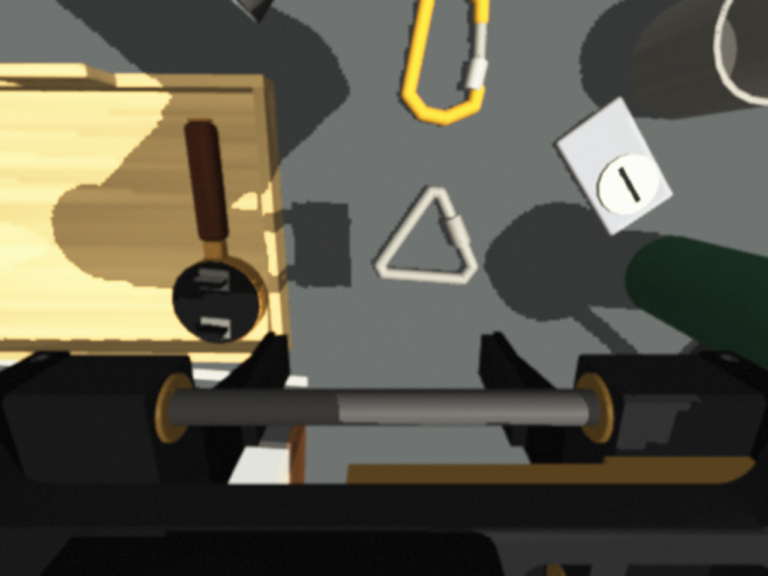

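The wrist view shows the loupe lying in the tray cap-up (lens (218,300)), the trilink at (430,240) with its sleeve on the right side, and the carabiner partly in view at (445,60), spine left and gate right. Moving to the carabiner.

{"name": "send_rows", "arguments": {"commands": [{"tx": -20, "ty": 3, "tz": 0, "wx": 0, "wy": 0, "wz": 0, "gripper": -1}, {"tx": -30, "ty": 4, "tz": 0, "wx": 0, "wy": 0, "wz": 0, "gripper": -1}, {"tx": -30, "ty": 4, "tz": 0, "wx": 0, "wy": 0, "wz": 0, "gripper": -1}, {"tx": -30, "ty": 4, "tz": 0, "wx": 0, "wy": 0, "wz": 0, "gripper": -1}, {"tx": -20, "ty": 4, "tz": -10, "wx": 0, "wy": 0, "wz": 0, "gripper": -1}, {"tx": 0, "ty": 0, "tz": 0, "wx": 0, "wy": 0, "wz": 0, "gripper": -1}, {"tx": 0, "ty": 0, "tz": 0, "wx": 0, "wy": 0, "wz": 0, "gripper": -1}], "force": 40}}

```text
clock: 20.65
eef_pos: [0.4275, 0.3366, 0.1882]
tcp_rot: [0.097, -3.14, 0.001]
ft_force: [0.1, -0.9, 0.5]
grip_width: 0.999
gripper_force: 0.0
```

```bash
python3 - <<'E'
from hw import *
st(); s=snap('wrist')
q=comp(s,(.32,.47,.30,.45)); rect(q,'cara')
c=s['frame'][:260]; cv2.imwrite('pics/w10.png',cv2.resize(c[...,::-1],None,fx=1.2,fy=1.2))
# spine: lower-y edge points binned in x
for xx in np.arange(.34,.47,.01):
    p=q[np.abs(q[:,0]-xx)<.003]
    if len(p)>3: print(round(xx,3),p[:,1].min().round(4),p[:,1].max().round(4))
E
```

```text
t 20.65 tcp [427.5 336.6 188.2] tooly_yaw 93.5 z [-0.0001 -0.0004 -1.    ] w 86.9 gf 0.0 j6 -2.474608021398401 F [ 0.143  -0.8873  0.4604]
cara 1770 c [392.4 359.7] size [ 63.  104.4] ang 82.3 mean [391.4 356.2   9.4] ztop 11.9
0.34 0.3458 0.3658
0.35 0.3345 0.3777
0.36 0.3326 0.3823
0.37 0.3309 0.3837
0.38 0.3301 0.3832
0.39 0.3283 0.3843
0.4 0.3275 0.3863
0.41 0.3257 0.3858
0.42 0.3238 0.3874
0.43 0.3254 0.3858
0.44 0.335 0.375
```

View pics/w10.png

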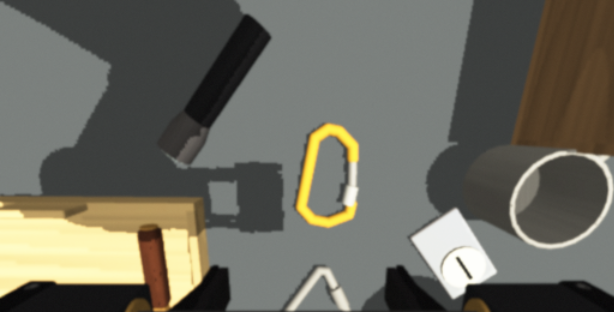

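The carabiner is at (328,175) in the crop, spine left, gate right; torch and mug are clear of it. Descending on the spine.

{"name": "send_rows", "arguments": {"commands": [{"tx": -19, "ty": -1, "tz": 0, "wx": 0, "wy": 0, "wz": -0.1, "gripper": 0.08}, {"tx": -20, "ty": -2, "tz": -10, "wx": 0, "wy": 0, "wz": -0.1, "gripper": 0.08}, {"tx": 0, "ty": 0, "tz": -30, "wx": 0, "wy": 0, "wz": 0, "gripper": 0.08}, {"tx": 0, "ty": 0, "tz": -30, "wx": 0, "wy": 0, "wz": 0, "gripper": 0.08}, {"tx": 0, "ty": 0, "tz": -30, "wx": 0, "wy": 0, "wz": 0, "gripper": 0.08}, {"tx": 0, "ty": 0, "tz": -30, "wx": 0, "wy": 0, "wz": 0, "gripper": 0.08}, {"tx": 0, "ty": 0, "tz": 0, "wx": 0, "wy": 0, "wz": 0, "gripper": 0.08}, {"tx": 0, "ty": 0, "tz": 0, "wx": 0, "wy": 0, "wz": 0, "gripper": 0.08}]}}

```text
clock: 21.37
eef_pos: [0.39, 0.3339, 0.0572]
tcp_rot: [-0.22, -3.133, 0.005]
ft_force: [0.3, 0.1, 0.4]
grip_width: 0.505
gripper_force: 0.0
```

```bash
python3 -c "
from h import *
st()"
```

```text
t 21.37 tcp [390.  333.9  57.2] tooly_yaw 82.0 z [-0.0012 -0.003  -1.    ] w 43.9 gf 0.0 j6 -2.736498129129272 F [0.2923 0.0629 0.4352]
```

{"name": "send_rows", "arguments": {"commands": [{"tx": -1, "ty": 0, "tz": -25, "wx": 0, "wy": 0, "wz": 0, "gripper": 0.08}, {"tx": 0, "ty": 0, "tz": -17, "wx": 0, "wy": 0, "wz": 0, "gripper": 0.08}, {"tx": 0, "ty": 0, "tz": -3, "wx": 0, "wy": 0, "wz": 0, "gripper": 0.08}, {"tx": 0, "ty": 0, "tz": 0, "wx": 0, "wy": 0, "wz": 0, "gripper": 0.95}, {"tx": 0, "ty": 0, "tz": 0, "wx": 0, "wy": 0, "wz": 0, "gripper": 0.95}, {"tx": 0, "ty": 0, "tz": 0, "wx": 0, "wy": 0, "wz": 0, "gripper": 0.95}, {"tx": 0, "ty": 0, "tz": 0, "wx": 0, "wy": 0, "wz": 0, "gripper": 0.95}, {"tx": 0, "ty": 0, "tz": 0, "wx": 0, "wy": 0, "wz": 0, "gripper": 0.95}]}}

```text
clock: 22.03
eef_pos: [0.3887, 0.3354, 0.014]
tcp_rot: [0.218, 3.133, 0.003]
ft_force: [0.2, -0.5, -0.8]
grip_width: 0.17
gripper_force: 0.0
```

{"name": "send_rows", "arguments": {"commands": [{"tx": 0, "ty": 0, "tz": 0, "wx": 0, "wy": 0, "wz": 0, "gripper": 0.95}, {"tx": 0, "ty": 0, "tz": 0, "wx": 0, "wy": 0, "wz": 0, "gripper": 0.95}, {"tx": 0, "ty": 0, "tz": 0, "wx": 0, "wy": 0, "wz": 0, "gripper": 0.95}, {"tx": 0, "ty": 0, "tz": 0, "wx": 0, "wy": 0, "wz": 0, "gripper": 0.95}, {"tx": 0, "ty": 0, "tz": 0, "wx": 0, "wy": 0, "wz": 0, "gripper": 0.95}]}}

```text
clock: 22.45
eef_pos: [0.3885, 0.3351, 0.0138]
tcp_rot: [0.218, 3.133, 0.001]
ft_force: [-0.5, -0.5, 5.9]
grip_width: 0.113
gripper_force: 40.0
```

{"name": "send_rows", "arguments": {"commands": [{"tx": 0, "ty": 0, "tz": 20, "wx": 0, "wy": 0, "wz": 0, "gripper": 0.95}, {"tx": 0, "ty": 0, "tz": 30, "wx": 0, "wy": 0, "wz": 0, "gripper": 0.95}, {"tx": 0, "ty": 0, "tz": 25, "wx": 0, "wy": 0, "wz": 0, "gripper": 0.95}, {"tx": 13, "ty": -18, "tz": 0, "wx": 0, "wy": 0, "wz": 0.0175, "gripper": 0.95}, {"tx": 19, "ty": -26, "tz": 0, "wx": 0, "wy": 0, "wz": 0.0175, "gripper": 0.95}, {"tx": 19, "ty": -26, "tz": 0, "wx": 0, "wy": 0, "wz": 0.0175, "gripper": 0.95}, {"tx": 19, "ty": -26, "tz": 0, "wx": 0, "wy": 0, "wz": 0.0175, "gripper": 0.95}, {"tx": 19, "ty": -26, "tz": 0, "wx": 0, "wy": 0, "wz": 0.0175, "gripper": 0.95}]}}

```text
clock: 23.12
eef_pos: [0.4775, 0.2115, 0.0878]
tcp_rot: [-0.079, -3.14, 0.0]
ft_force: [0.5, 0.3, -0.4]
grip_width: 0.113
gripper_force: 40.0
```

{"name": "send_rows", "arguments": {"commands": [{"tx": 19, "ty": -26, "tz": 0, "wx": 0, "wy": 0, "wz": 0.0175, "gripper": 0.95}, {"tx": 19, "ty": -26, "tz": 0, "wx": 0, "wy": 0, "wz": 0.0175, "gripper": 0.95}, {"tx": 19, "ty": -26, "tz": 0, "wx": 0, "wy": 0, "wz": 0.0175, "gripper": 0.95}, {"tx": 19, "ty": -26, "tz": 0, "wx": 0, "wy": 0, "wz": 0.0175, "gripper": 0.95}, {"tx": 19, "ty": -26, "tz": 0, "wx": 0, "wy": 0, "wz": 0.0175, "gripper": 0.95}, {"tx": 19, "ty": -26, "tz": 0, "wx": 0, "wy": 0, "wz": 0.0175, "gripper": 0.95}, {"tx": 0, "ty": -11, "tz": 0, "wx": 0, "wy": 0, "wz": 0, "gripper": 0.95}, {"tx": 0, "ty": 0, "tz": 0, "wx": 0, "wy": 0, "wz": 0, "gripper": 0.95}]}}

```text
clock: 23.78
eef_pos: [0.591, 0.0432, 0.0869]
tcp_rot: [0.077, -3.139, 0.001]
ft_force: [-0.4, -0.1, -1.5]
grip_width: 0.113
gripper_force: 40.0
```

```bash
python3 - <<'E'
from hw import *
st(); s=snap('wrist'); C=cloud(s); hsv=cv2.cvtColor(s['frame'],cv2.COLOR_RGB2HSV)
t=np.array(robot.sense()['eef_pos'])
m=(hsv[...,0]>20)&(hsv[...,0]<32)&(hsv[...,1]>180)&(C[...,2]>.05)&(C[...,2]<.12)
if m.sum()>20: rect(C[m],'held yellow')
E
```

```text
t 23.78 tcp [591.   43.2  86.9] tooly_yaw 92.8 z [-0.0021 -0.0004 -1.    ] w 9.8 gf 39.999298453330994 j6 -1.8674482008023146 F [-0.3959 -0.1342 -1.5152]
held yellow 145 c [631.4  52. ] size [20.3  6.9] ang 52.1 mean [630.9  50.4  83. ] ztop 83.9
```

{"name": "send_rows", "arguments": {"commands": [{"tx": 2, "ty": 3, "tz": -10, "wx": 0, "wy": 0, "wz": 0, "gripper": 0.95}, {"tx": 0, "ty": 0, "tz": -20, "wx": 0, "wy": 0, "wz": 0, "gripper": 0.95}, {"tx": 0, "ty": 0, "tz": -20, "wx": 0, "wy": 0, "wz": 0, "gripper": 0.95}, {"tx": 0, "ty": 0, "tz": -12, "wx": 0, "wy": 0, "wz": 0, "gripper": 0.95}, {"tx": 0, "ty": 0, "tz": -4, "wx": 0, "wy": 0, "wz": 0, "gripper": 0.95}, {"tx": 0, "ty": 0, "tz": -1, "wx": 0, "wy": 0, "wz": 0, "gripper": 0.95}, {"tx": 0, "ty": 0, "tz": 0, "wx": 0, "wy": 0, "wz": 0, "gripper": 0.95}, {"tx": 0, "ty": 0, "tz": 0, "wx": 0, "wy": 0, "wz": 0, "gripper": 0.95}]}}

```text
clock: 24.5
eef_pos: [0.5938, 0.0496, 0.0218]
tcp_rot: [-0.085, 3.139, 0.001]
ft_force: [0.9, 0.5, -1.0]
grip_width: 0.108
gripper_force: 40.0
```

```bash
python3 -c "
from h import *
st()"
```

```text
t 24.5 tcp [593.8  49.6  21.8] tooly_yaw 93.1 z [ 0.0016  0.0004 -1.    ] w 9.4 gf 39.99978482723236 j6 -1.8714621501042112 F [ 0.9084  0.5003 -0.9643]
```

{"name": "send_rows", "arguments": {"commands": [{"tx": 0, "ty": 0, "tz": -3, "wx": 0, "wy": 0, "wz": 0, "gripper": 0.95}, {"tx": 0, "ty": 0, "tz": 0, "wx": 0, "wy": 0, "wz": 0, "gripper": 0.08}, {"tx": 0, "ty": 0, "tz": 0, "wx": 0, "wy": 0, "wz": 0, "gripper": 0.08}, {"tx": 0, "ty": 0, "tz": 0, "wx": 0, "wy": 0, "wz": 0, "gripper": 0.08}, {"tx": 0, "ty": 0, "tz": 0, "wx": 0, "wy": 0, "wz": 0, "gripper": 0.08}, {"tx": 0, "ty": 0, "tz": 30, "wx": 0, "wy": 0, "wz": 0, "gripper": 0.08}, {"tx": 0, "ty": 0, "tz": 35, "wx": 0, "wy": 0, "wz": 0, "gripper": 0.08}, {"tx": 0, "ty": 0, "tz": 35, "wx": 0, "wy": 0, "wz": 0, "gripper": 0.08}]}}

```text
clock: 25.17
eef_pos: [0.5927, 0.0484, 0.1185]
tcp_rot: [0.084, -3.138, 0.001]
ft_force: [0.5, 0.7, -0.1]
grip_width: 0.447
gripper_force: 0.0
```

{"name": "send_rows", "arguments": {"commands": [{"tx": -2, "ty": 20, "tz": 30, "wx": 0, "wy": 0, "wz": 0.12, "gripper": 0.08}, {"tx": -2, "ty": 27, "tz": 0, "wx": 0, "wy": 0, "wz": 0.12, "gripper": 0.08}, {"tx": -2, "ty": 27, "tz": 0, "wx": 0, "wy": 0, "wz": 0.12, "gripper": 0.08}, {"tx": -2, "ty": 27, "tz": 0, "wx": 0, "wy": 0, "wz": 0.12, "gripper": 0.08}, {"tx": -2, "ty": 27, "tz": 0, "wx": 0, "wy": 0, "wz": 0.12, "gripper": 0.08}, {"tx": -2, "ty": 27, "tz": 0, "wx": 0, "wy": 0, "wz": 0.12, "gripper": 0.08}, {"tx": -2, "ty": 27, "tz": 0, "wx": 0, "wy": 0, "wz": 0.12, "gripper": 0.08}, {"tx": -2, "ty": 27, "tz": 0, "wx": 0, "wy": 0, "wz": 0.12, "gripper": 0.08}]}}

```text
clock: 25.83
eef_pos: [0.577, 0.259, 0.1482]
tcp_rot: [-1.532, 2.742, 0.0]
ft_force: [0.5, -0.6, -0.4]
grip_width: 0.456
gripper_force: 0.0
```

{"name": "send_rows", "arguments": {"commands": [{"tx": -2, "ty": 27, "tz": 0, "wx": 0, "wy": 0, "wz": 0.12, "gripper": 0.08}, {"tx": -2, "ty": 27, "tz": 0, "wx": 0, "wy": 0, "wz": 0.12, "gripper": 0.08}, {"tx": -2, "ty": 27, "tz": 0, "wx": 0, "wy": 0, "wz": 0.12, "gripper": 0.08}, {"tx": -2, "ty": 27, "tz": 0, "wx": 0, "wy": 0, "wz": 0.12, "gripper": 0.08}, {"tx": 0, "ty": 8, "tz": 0, "wx": 0, "wy": 0, "wz": 0.055, "gripper": 0.08}, {"tx": 0, "ty": 0, "tz": 0, "wx": 0, "wy": 0, "wz": 0, "gripper": 0.08}, {"tx": 0, "ty": 0, "tz": 0, "wx": 0, "wy": 0, "wz": 0, "gripper": 0.08}]}}

```text
clock: 26.42
eef_pos: [0.569, 0.3738, 0.1477]
tcp_rot: [2.195, -2.247, -0.0]
ft_force: [-0.4, 0.4, 0.7]
grip_width: 0.46
gripper_force: 0.0
```

```bash
python3 - <<'E'
from hw import *
st(); s=snap('wrist')
q=comp(s,(.44,.62,.29,.45)); rect(q,'tri'); tri(q)
cv2.imwrite('pics/w11.png',s['frame'][...,::-1])
t=snap('top'); C=cloud(t); h=cv2.cvtColor(t['frame'],cv2.COLOR_RGB2HSV)
m=(h[...,0]>20)&(h[...,0]<32)&(h[...,1]>200)&(C[...,2]>.008)&(C[...,2]<.03)&(C[...,0]>.5)&(C[...,1]<.13)
if m.any(): rect(C[m],'cara in tray')
E
```

```text
t 26.42 tcp [569.  373.8 147.7] tooly_yaw 178.7 z [-0.0006 -0.0005 -1.    ] w 40.0 gf 0.0 j6 -0.8416904849145882 F [-0.3523  0.3714  0.6959]
tri 1976 c [547.3 364.3] size [77.9 92.6] ang 59.5 mean [542.3 355.7   8.8] ztop 13.4
  side [574.7 414.8] [575.2 302.7] len 112.2 yaw -89.8
  side [575.2 302.7] [479.1 359.3] len 111.5 yaw 149.5
  side [479.1 359.3] [574.7 414.8] len 110.6 yaw 30.1
cara in tray 139 c [592.   76.6] size [102.8  58.2] ang 1.6 mean [594.3  67.3  14.7] ztop 20.3
```

View pics/w11.png

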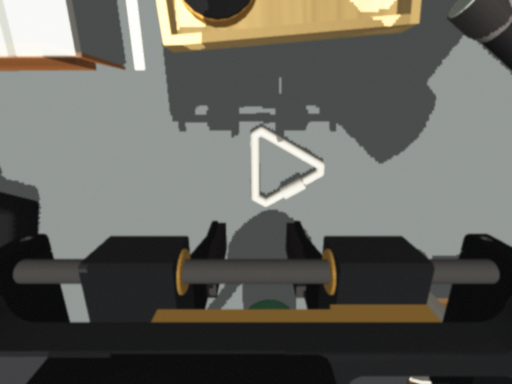

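The wrist view shows the trilink at (285,168) with its plain side at left (x≈256), lined up with the fingers. Descending.

{"name": "send_rows", "arguments": {"commands": [{"tx": 1, "ty": -15, "tz": 0, "wx": 0, "wy": 0, "wz": 0.019, "gripper": 0.2}, {"tx": 0, "ty": 0, "tz": -30, "wx": 0, "wy": 0, "wz": 0, "gripper": 0.2}, {"tx": 0, "ty": 0, "tz": -30, "wx": 0, "wy": 0, "wz": 0, "gripper": 0.2}, {"tx": 0, "ty": 0, "tz": -30, "wx": 0, "wy": 0, "wz": 0, "gripper": 0.2}, {"tx": 0, "ty": 0, "tz": -20, "wx": 0, "wy": 0, "wz": 0, "gripper": 0.2}, {"tx": 0, "ty": 0, "tz": 0, "wx": 0, "wy": 0, "wz": 0, "gripper": 0.2}, {"tx": 0, "ty": 0, "tz": 0, "wx": 0, "wy": 0, "wz": 0, "gripper": 0.2}]}}

```text
clock: 27.1
eef_pos: [0.5703, 0.3573, 0.0374]
tcp_rot: [2.214, -2.225, 0.001]
ft_force: [-0.5, 0.0, 0.8]
grip_width: 0.402
gripper_force: 0.0
```

```bash
python3 -c "
from h import *
st()"
```

```text
t 27.1 tcp [570.3 357.3  37.4] tooly_yaw 179.7 z [-0.0013 -0.0019 -1.    ] w 34.9 gf 0.0 j6 -0.8049866601902422 F [-0.4947  0.0465  0.8466]
```

{"name": "send_rows", "arguments": {"commands": [{"tx": 0, "ty": 1, "tz": -15, "wx": 0, "wy": 0, "wz": 0, "gripper": 0.2}, {"tx": 0, "ty": 0, "tz": -9, "wx": 0, "wy": 0, "wz": 0, "gripper": 0.2}, {"tx": 0, "ty": 0, "tz": 0, "wx": 0, "wy": 0, "wz": 0, "gripper": 0.2}, {"tx": 0, "ty": 0, "tz": 0, "wx": 0, "wy": 0, "wz": 0, "gripper": 0.97}, {"tx": 0, "ty": 0, "tz": 0, "wx": 0, "wy": 0, "wz": 0, "gripper": 0.97}, {"tx": 0, "ty": 0, "tz": 0, "wx": 0, "wy": 0, "wz": 0, "gripper": 0.97}, {"tx": 0, "ty": 0, "tz": 0, "wx": 0, "wy": 0, "wz": 0, "gripper": 0.97}, {"tx": 0, "ty": 0, "tz": 0, "wx": 0, "wy": 0, "wz": 0, "gripper": 0.97}]}}

```text
clock: 27.77
eef_pos: [0.5704, 0.36, 0.0146]
tcp_rot: [-2.217, 2.225, 0.0]
ft_force: [-0.1, -0.6, 2.7]
grip_width: 0.108
gripper_force: 17.1
```

{"name": "send_rows", "arguments": {"commands": [{"tx": 0, "ty": 0, "tz": 0, "wx": 0, "wy": 0, "wz": 0, "gripper": 0.97}, {"tx": 0, "ty": 0, "tz": 0, "wx": 0, "wy": 0, "wz": 0, "gripper": 0.97}, {"tx": 0, "ty": 0, "tz": 0, "wx": 0, "wy": 0, "wz": 0, "gripper": 0.97}, {"tx": 0, "ty": 0, "tz": 0, "wx": 0, "wy": 0, "wz": 0, "gripper": 0.97}]}}

```text
clock: 28.1
eef_pos: [0.5704, 0.36, 0.0146]
tcp_rot: [-2.217, 2.225, -0.0]
ft_force: [-1.0, -0.1, 4.1]
grip_width: 0.1
gripper_force: 40.0
```

{"name": "send_rows", "arguments": {"commands": [{"tx": 0, "ty": 0, "tz": 15, "wx": 0, "wy": 0, "wz": 0, "gripper": 0.97}, {"tx": 0, "ty": 0, "tz": 30, "wx": 0, "wy": 0, "wz": 0, "gripper": 0.97}, {"tx": 0, "ty": 0, "tz": 30, "wx": 0, "wy": 0, "wz": 0, "gripper": 0.97}, {"tx": -4, "ty": -20, "tz": 0, "wx": 0, "wy": 0, "wz": 0.01, "gripper": 0.97}, {"tx": -6, "ty": -30, "tz": 0, "wx": 0, "wy": 0, "wz": 0.01, "gripper": 0.97}, {"tx": -6, "ty": -30, "tz": 0, "wx": 0, "wy": 0, "wz": 0.01, "gripper": 0.97}, {"tx": -6, "ty": -30, "tz": 0, "wx": 0, "wy": 0, "wz": 0.01, "gripper": 0.97}, {"tx": -6, "ty": -30, "tz": 0, "wx": 0, "wy": 0, "wz": 0.01, "gripper": 0.97}]}}

```text
clock: 28.77
eef_pos: [0.5414, 0.2183, 0.0882]
tcp_rot: [2.273, -2.168, -0.001]
ft_force: [1.1, 0.5, -0.8]
grip_width: 0.1
gripper_force: 40.0
```

{"name": "send_rows", "arguments": {"commands": [{"tx": -6, "ty": -30, "tz": 0, "wx": 0, "wy": 0, "wz": 0.01, "gripper": 0.97}, {"tx": -6, "ty": -30, "tz": 0, "wx": 0, "wy": 0, "wz": 0, "gripper": 0.97}, {"tx": -6, "ty": -30, "tz": 0, "wx": 0, "wy": 0, "wz": 0, "gripper": 0.97}, {"tx": -2, "ty": -26, "tz": 0, "wx": 0, "wy": 0, "wz": 0, "gripper": 0.97}, {"tx": 0, "ty": 0, "tz": -15, "wx": 0, "wy": 0, "wz": 0, "gripper": 0.97}, {"tx": 0, "ty": 0, "tz": -20, "wx": 0, "wy": 0, "wz": 0, "gripper": 0.97}, {"tx": 0, "ty": 0, "tz": 0, "wx": 0, "wy": 0, "wz": 0, "gripper": 0.97}, {"tx": 0, "ty": 0, "tz": 0, "wx": 0, "wy": 0, "wz": 0, "gripper": 0.97}]}}

```text
clock: 29.43
eef_pos: [0.5215, 0.1032, 0.0529]
tcp_rot: [2.281, -2.156, -0.002]
ft_force: [0.7, 0.1, -0.6]
grip_width: 0.097
gripper_force: 40.0
```

```bash
python3 -c "
from h import *
st()"
```

```text
t 29.43 tcp [521.5 103.2  52.9] tooly_yaw -176.8 z [-0.0028 -0.0016 -1.    ] w 8.4 gf 39.99282360076904 j6 -0.4443675722765056 F [ 0.708   0.0902 -0.5946]
```

{"name": "send_rows", "arguments": {"commands": [{"tx": 1, "ty": 0, "tz": -15, "wx": 0, "wy": 0, "wz": 0, "gripper": 0.97}, {"tx": 0, "ty": 0, "tz": -12, "wx": 0, "wy": 0, "wz": 0, "gripper": 0.97}, {"tx": 0, "ty": 0, "tz": -6, "wx": 0, "wy": 0, "wz": 0, "gripper": 0.97}, {"tx": 0, "ty": 0, "tz": -1, "wx": 0, "wy": 0, "wz": 0, "gripper": 0.97}, {"tx": 0, "ty": 0, "tz": 0, "wx": 0, "wy": 0, "wz": 0, "gripper": 0.97}, {"tx": 0, "ty": 0, "tz": 0, "wx": 0, "wy": 0, "wz": 0, "gripper": 0.2}, {"tx": 0, "ty": 0, "tz": 0, "wx": 0, "wy": 0, "wz": 0, "gripper": 0.2}, {"tx": 0, "ty": 0, "tz": 0, "wx": 0, "wy": 0, "wz": 0, "gripper": 0.2}]}}

```text
clock: 30.1
eef_pos: [0.5239, 0.1041, 0.0209]
tcp_rot: [-2.282, 2.156, -0.001]
ft_force: [0.2, 0.7, -0.2]
grip_width: 0.246
gripper_force: 0.0
```

{"name": "send_rows", "arguments": {"commands": [{"tx": 0, "ty": 0, "tz": 0, "wx": 0, "wy": 0, "wz": 0, "gripper": 0.2}, {"tx": 0, "ty": 0, "tz": 30, "wx": 0, "wy": 0, "wz": 0, "gripper": 0.2}, {"tx": 0, "ty": 0, "tz": 35, "wx": 0, "wy": 0, "wz": 0, "gripper": 0.2}, {"tx": 0, "ty": 0, "tz": 35, "wx": 0, "wy": 0, "wz": 0, "gripper": 0.2}, {"tx": -8, "ty": -25, "tz": 30, "wx": 0, "wy": 0, "wz": 0, "gripper": 0.2}, {"tx": -9, "ty": -32, "tz": 0, "wx": 0, "wy": 0, "wz": 0, "gripper": 0.2}, {"tx": -9, "ty": -32, "tz": 0, "wx": 0, "wy": 0, "wz": 0, "gripper": 0.2}, {"tx": -9, "ty": -32, "tz": 0, "wx": 0, "wy": 0, "wz": 0, "gripper": 0.2}]}}

```text
clock: 30.77
eef_pos: [0.488, -0.0181, 0.1512]
tcp_rot: [-2.283, 2.155, -0.002]
ft_force: [0.4, -0.7, -1.0]
grip_width: 0.398
gripper_force: 0.0
```

{"name": "send_rows", "arguments": {"commands": [{"tx": -9, "ty": -32, "tz": 0, "wx": 0, "wy": 0, "wz": 0, "gripper": 0.2}, {"tx": -9, "ty": -32, "tz": 0, "wx": 0, "wy": 0, "wz": 0, "gripper": 0.2}, {"tx": -9, "ty": -32, "tz": 0, "wx": 0, "wy": 0, "wz": 0, "gripper": 0.2}, {"tx": -9, "ty": -32, "tz": 0, "wx": 0, "wy": 0, "wz": 0, "gripper": 0.2}, {"tx": -9, "ty": -32, "tz": 0, "wx": 0, "wy": 0, "wz": 0, "gripper": 0.2}, {"tx": -9, "ty": -32, "tz": 0, "wx": 0, "wy": 0, "wz": 0, "gripper": 0.2}, {"tx": -9, "ty": -32, "tz": 0, "wx": 0, "wy": 0, "wz": 0, "gripper": 0.2}, {"tx": 0, "ty": 0, "tz": 0, "wx": 0, "wy": 0, "wz": 0, "gripper": 0.2}]}}

```text
clock: 31.43
eef_pos: [0.4237, -0.245, 0.1502]
tcp_rot: [2.277, -2.164, 0.001]
ft_force: [-0.2, -0.1, -0.7]
grip_width: 0.397
gripper_force: 0.0
```

```bash
python3 - <<'E'
from hw import *
from scipy.optimize import least_squares
st(); s=snap('wrist')
q=comp(s,(.33,.46,-.38,-.25)); rect(q,'ring')
f=lambda p:np.maximum(np.abs(np.hypot(*(q[:,:2]-p).T)-.026)-.005,0)*1e3
print(least_squares(f,q[:,:2].mean(0),loss='soft_l1').x)
q=comp(s,(.43,.62,-.52,-.37)); 
if q is not None: rect(q,'fig8')
t=snap('top'); o=np.zeros((600,800,3),np.uint8)
o[:384,:512]=s['frame']; o[390:600,:400]=cv2.resize(t['frame'][120:225,150:350],None,fx=2,fy=2,interpolation=3)
cv2.imwrite('pics/w12.png',o[...,::-1])
E
```

```text
t 31.43 tcp [ 423.7 -245.   150.2] tooly_yaw -177.1 z [-0.0001 -0.0006 -1.    ] w 34.6 gf 0.0 j6 0.24176620685096492 F [-0.2087 -0.092  -0.6721]
ring 1727 c [ 394.2 -312.2] size [61.8 61.9] ang 88.1 mean [ 394.5 -313.4   10. ] ztop 11.9
[ 0.3943 -0.3123]
fig8 709 c [ 469.7 -411.9] size [39. 21.] ang 1.3 mean [ 466.2 -412.2    9.8] ztop 12.1
```

View pics/w12.png

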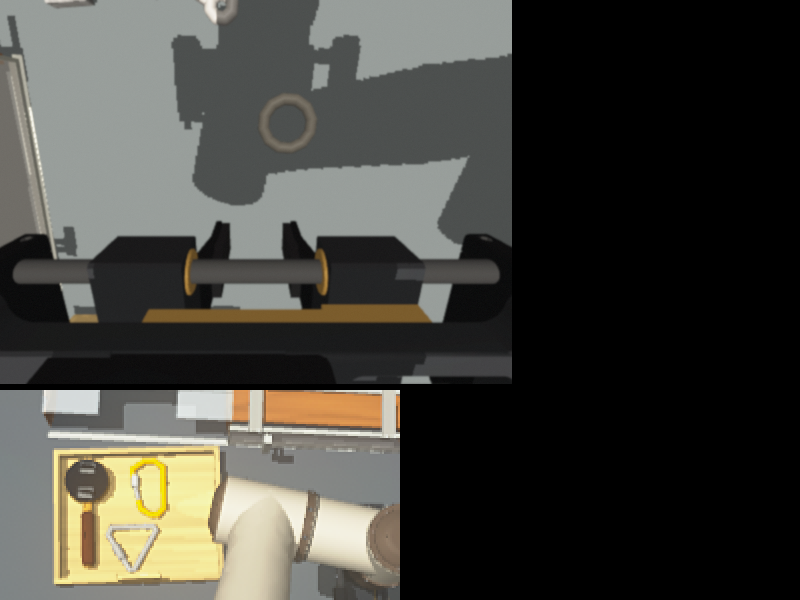

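The wrist view shows the ring at (288,123). The top inset shows the loupe, carabiner and trilink lying flat in the tray. From here on I'll work by numbers only, since my picture allowance is used up.

{"name": "send_rows", "arguments": {"commands": [{"tx": -3, "ty": -20, "tz": 0, "wx": 0, "wy": 0, "wz": 0, "gripper": 0.2}, {"tx": 0, "ty": -26, "tz": 0, "wx": 0, "wy": 0, "wz": 0, "gripper": 0.2}, {"tx": 0, "ty": -20, "tz": -20, "wx": 0, "wy": 0, "wz": 0, "gripper": 0.2}, {"tx": 0, "ty": 0, "tz": -30, "wx": 0, "wy": 0, "wz": 0, "gripper": 0.2}, {"tx": 0, "ty": 0, "tz": -30, "wx": 0, "wy": 0, "wz": 0, "gripper": 0.2}, {"tx": 0, "ty": 0, "tz": -30, "wx": 0, "wy": 0, "wz": 0, "gripper": 0.2}, {"tx": 0, "ty": 0, "tz": 0, "wx": 0, "wy": 0, "wz": 0, "gripper": 0.2}, {"tx": 0, "ty": 0, "tz": 0, "wx": 0, "wy": 0, "wz": 0, "gripper": 0.2}]}}

```text
clock: 32.2
eef_pos: [0.422, -0.3062, 0.0393]
tcp_rot: [2.284, -2.154, -0.005]
ft_force: [0.4, 0.1, 0.2]
grip_width: 0.403
gripper_force: 0.0
```

```bash
python3 -c "
from h import *
st()"
```

```text
t 32.2 tcp [ 422.  -306.2   39.3] tooly_yaw -176.6 z [-0.0033  0.0008 -1.    ] w 35.1 gf 0.0 j6 0.3742204802610486 F [0.3759 0.0788 0.2258]
```

{"name": "send_rows", "arguments": {"commands": [{"tx": -2, "ty": -5, "tz": 0, "wx": 0, "wy": 0, "wz": 0, "gripper": 0.2}, {"tx": 0, "ty": 0, "tz": -17, "wx": 0, "wy": 0, "wz": 0, "gripper": 0.2}, {"tx": 0, "ty": 0, "tz": -9, "wx": 0, "wy": 0, "wz": 0, "gripper": 0.2}, {"tx": 0, "ty": 0, "tz": 0, "wx": 0, "wy": 0, "wz": 0, "gripper": 0.2}, {"tx": 0, "ty": 0, "tz": 0, "wx": 0, "wy": 0, "wz": 0, "gripper": 0.97}, {"tx": 0, "ty": 0, "tz": 0, "wx": 0, "wy": 0, "wz": 0, "gripper": 0.97}, {"tx": 0, "ty": 0, "tz": 0, "wx": 0, "wy": 0, "wz": 0, "gripper": 0.97}, {"tx": 0, "ty": 0, "tz": 0, "wx": 0, "wy": 0, "wz": 0, "gripper": 0.97}]}}

```text
clock: 32.87
eef_pos: [0.4203, -0.3123, 0.0147]
tcp_rot: [-2.283, 2.158, -0.001]
ft_force: [-1.1, 0.4, 1.0]
grip_width: 0.177
gripper_force: 0.4
```

{"name": "send_rows", "arguments": {"commands": [{"tx": 0, "ty": 0, "tz": 0, "wx": 0, "wy": 0, "wz": 0, "gripper": 0.97}, {"tx": 0, "ty": 0, "tz": 0, "wx": 0, "wy": 0, "wz": 0, "gripper": 0.97}, {"tx": 0, "ty": 0, "tz": 0, "wx": 0, "wy": 0, "wz": 0, "gripper": 0.97}, {"tx": 0, "ty": 0, "tz": 0, "wx": 0, "wy": 0, "wz": 0, "gripper": 0.97}]}}

```text
clock: 33.2
eef_pos: [0.4206, -0.3122, 0.0145]
tcp_rot: [-2.283, 2.157, -0.001]
ft_force: [0.2, 3.0, 5.6]
grip_width: 0.134
gripper_force: 37.1
```

{"name": "send_rows", "arguments": {"commands": [{"tx": 0, "ty": 0, "tz": 15, "wx": 0, "wy": 0, "wz": 0, "gripper": 0.97}, {"tx": 0, "ty": 0, "tz": 30, "wx": 0, "wy": 0, "wz": 0, "gripper": 0.97}, {"tx": 0, "ty": 0, "tz": 25, "wx": 0, "wy": 0, "wz": 0, "gripper": 0.97}, {"tx": 8, "ty": 20, "tz": 0, "wx": 0, "wy": 0, "wz": 0, "gripper": 0.97}, {"tx": 9, "ty": 30, "tz": 0, "wx": 0, "wy": 0, "wz": 0, "gripper": 0.97}, {"tx": 9, "ty": 30, "tz": 0, "wx": 0, "wy": 0, "wz": 0, "gripper": 0.97}, {"tx": 9, "ty": 30, "tz": 0, "wx": 0, "wy": 0, "wz": 0, "gripper": 0.97}, {"tx": 9, "ty": 30, "tz": 0, "wx": 0, "wy": 0, "wz": 0, "gripper": 0.97}]}}

```text
clock: 33.87
eef_pos: [0.4642, -0.1711, 0.0837]
tcp_rot: [2.282, -2.158, -0.0]
ft_force: [0.3, -0.5, -0.2]
grip_width: 0.134
gripper_force: 37.1
```

{"name": "send_rows", "arguments": {"commands": [{"tx": 9, "ty": 30, "tz": 0, "wx": 0, "wy": 0, "wz": 0, "gripper": 0.97}, {"tx": 9, "ty": 30, "tz": 0, "wx": 0, "wy": 0, "wz": 0, "gripper": 0.97}, {"tx": 9, "ty": 30, "tz": 0, "wx": 0, "wy": 0, "wz": 0, "gripper": 0.97}, {"tx": 9, "ty": 30, "tz": 0, "wx": 0, "wy": 0, "wz": 0, "gripper": 0.97}, {"tx": 9, "ty": 30, "tz": 0, "wx": 0, "wy": 0, "wz": 0, "gripper": 0.97}, {"tx": 0, "ty": 20, "tz": -15, "wx": 0, "wy": 0, "wz": 0, "gripper": 0.97}, {"tx": 0, "ty": 0, "tz": -15, "wx": 0, "wy": 0, "wz": 0, "gripper": 0.97}, {"tx": 0, "ty": 0, "tz": 0, "wx": 0, "wy": 0, "wz": 0, "gripper": 0.97}]}}

```text
clock: 34.53
eef_pos: [0.5072, -0.0015, 0.0512]
tcp_rot: [2.281, -2.153, -0.005]
ft_force: [-0.8, -1.2, -1.1]
grip_width: 0.133
gripper_force: 37.1
```

```bash
python3 -c "
from h import *
st()"
```

```text
t 34.53 tcp [507.2  -1.5  51.2] tooly_yaw -176.7 z [-0.0058 -0.0012 -1.    ] w 11.5 gf 37.09954507648945 j6 -0.2582165376765624 F [-0.7984 -1.2026 -1.1292]
```

{"name": "send_rows", "arguments": {"commands": [{"tx": 2, "ty": -1, "tz": -15, "wx": 0, "wy": 0, "wz": 0, "gripper": 0.97}, {"tx": 0, "ty": 0, "tz": -12, "wx": 0, "wy": 0, "wz": 0, "gripper": 0.97}, {"tx": 0, "ty": 0, "tz": -6, "wx": 0, "wy": 0, "wz": 0, "gripper": 0.97}, {"tx": 0, "ty": 0, "tz": -1, "wx": 0, "wy": 0, "wz": 0, "gripper": 0.97}, {"tx": 0, "ty": 0, "tz": 0, "wx": 0, "wy": 0, "wz": 0, "gripper": 0.97}, {"tx": 0, "ty": 0, "tz": 0, "wx": 0, "wy": 0, "wz": 0, "gripper": 0.2}, {"tx": 0, "ty": 0, "tz": 0, "wx": 0, "wy": 0, "wz": 0, "gripper": 0.2}, {"tx": 0, "ty": 0, "tz": 0, "wx": 0, "wy": 0, "wz": 0, "gripper": 0.2}]}}

```text
clock: 35.2
eef_pos: [0.5118, -0.0032, 0.0208]
tcp_rot: [-2.282, 2.157, -0.001]
ft_force: [-0.1, -1.0, -0.2]
grip_width: 0.283
gripper_force: 0.0
```

{"name": "send_rows", "arguments": {"commands": [{"tx": 0, "ty": 0, "tz": 0, "wx": 0, "wy": 0, "wz": 0, "gripper": 0.2}, {"tx": 0, "ty": 0, "tz": 30, "wx": 0, "wy": 0, "wz": 0, "gripper": 0.2}, {"tx": 0, "ty": 0, "tz": 35, "wx": 0, "wy": 0, "wz": 0, "gripper": 0.2}, {"tx": 0, "ty": 0, "tz": 35, "wx": 0, "wy": 0, "wz": 0, "gripper": 0.2}, {"tx": -4, "ty": -20, "tz": 35, "wx": 0, "wy": 0, "wz": 0.07, "gripper": 0.2}, {"tx": -4, "ty": -31, "tz": 10, "wx": 0, "wy": 0, "wz": 0.07, "gripper": 0.2}, {"tx": -4, "ty": -31, "tz": 0, "wx": 0, "wy": 0, "wz": 0.07, "gripper": 0.2}, {"tx": -4, "ty": -31, "tz": 0, "wx": 0, "wy": 0, "wz": 0.07, "gripper": 0.2}]}}

```text
clock: 35.87
eef_pos: [0.4956, -0.117, 0.167]
tcp_rot: [-2.564, 1.81, -0.005]
ft_force: [0.8, -0.3, -0.3]
grip_width: 0.4
gripper_force: 0.0
```

{"name": "send_rows", "arguments": {"commands": [{"tx": -4, "ty": -31, "tz": 0, "wx": 0, "wy": 0, "wz": 0.07, "gripper": 0.2}, {"tx": -4, "ty": -31, "tz": 0, "wx": 0, "wy": 0, "wz": 0.07, "gripper": 0.2}, {"tx": -4, "ty": -31, "tz": 0, "wx": 0, "wy": 0, "wz": 0.07, "gripper": 0.2}, {"tx": -4, "ty": -31, "tz": 0, "wx": 0, "wy": 0, "wz": 0.07, "gripper": 0.2}, {"tx": -4, "ty": -31, "tz": 0, "wx": 0, "wy": 0, "wz": 0.07, "gripper": 0.2}, {"tx": -4, "ty": -31, "tz": 0, "wx": 0, "wy": 0, "wz": 0.07, "gripper": 0.2}, {"tx": -4, "ty": -31, "tz": 0, "wx": 0, "wy": 0, "wz": 0.07, "gripper": 0.2}, {"tx": 0, "ty": -31, "tz": 0, "wx": 0, "wy": 0, "wz": 0.07, "gripper": 0.2}]}}

```text
clock: 36.53
eef_pos: [0.4663, -0.3656, 0.1654]
tcp_rot: [-2.966, 1.034, 0.0]
ft_force: [-0.1, -0.3, -0.2]
grip_width: 0.404
gripper_force: 0.0
```

```bash
cat > f8.py <<'E'
from hw import *
st(); 
for n in ['wrist','side','top']:
    s=snap(n); q=comp(s,(.42,.62,-.53,-.37),.006,.025)
    if q is None or len(q)<50: print(n,'none'); continue
    rect(q,n)
    p=q[:,:2]*1000; c,sz,a=cv2.minAreaRect(p.astype(np.float32))
    if sz[0]<sz[1]: a+=90
    u=np.array([np.cos(np.radians(a)),np.sin(np.radians(a))]); 
    t=(p-c)@u; v=(p-c)@np.array([-u[1],u[0]])
    w=[ (round(k),round(float(np.ptp(v[np.abs(t-k)<3])),1) if (np.abs(t-k)<3).sum()>3 else 0, round(float(np.median(v[np.abs(t-k)<3])),1) if (np.abs(t-k)<3).sum()>3 else 0) for k in np.arange(-60,61,6)]
    print('  long yaw',round(a,1),'u',u,w)
# tray contents from top
s=snap('top');C=cloud(s);x,y,z=[C[...,i] for i in range(3)]
m=(x>.42)&(x<.68)&(y>-.07)&(y<.05)&(z>.009)&(z<.03)
for i in ('ring_mid','trilink_mid','carabiner_mid'):
    for o in robot.spot_in('top',i)[:2]: print(i,round(o['p'],2),pt(s,*o['location']))
E
python3 f8.py
```

```text
t 36.53 tcp [ 466.3 -365.6  165.4] tooly_yaw -128.5 z [ 0.      0.0001 -1.    ] w 35.2 gf 0.0 j6 1.2917096337356824 F [-0.0703 -0.288  -0.1738]
wrist 2557 c [ 606.9 -453.1] size [32.2 86. ] ang 4.6 mean [ 603.7 -446.1   16.9] ztop 19.8
  long yaw 94.6 u [-0.0798  0.9968] [(-60, 0, 0), (-54, 0, 0), (-48, 0, 0), (-42, 1.3, 15.0), (-36, 5.2, 14.4), (-30, 11.6, 11.5), (-24, 17.2, 9.1), (-18, 23.0, 6.4), (-12, 28.3, 3.7), (-6, 27.5, 1.3), (0, 28.1, 1.4), (6, 28.8, 1.7), (12, 29.5, 1.1), (18, 30.2, 1.1), (24, 30.7, 0.7), (30, 31.5, 0.9), (36, 32.1, 0.9), (42, 32.2, -1.1), (48, 0, 0), (54, 0, 0), (60, 0, 0)]
side 360 c [ 504.4 -443.1] size [ 57.6 113.4] ang 72.4 mean [ 509.5 -441.2   12. ] ztop 15.5
  long yaw 162.4 u [-0.953   0.3028] [(-60, 0, 0), (-54, 31.1, 2.1), (-48, 42.2, -0.4), (-42, 49.8, 0.7), (-36, 57.6, 15.5), (-30, 57.5, 16.8), (-24, 54.8, 17.1), (-18, 51.1, 0.8), (-12, 45.3, 4.0), (-6, 40.4, -1.5), (0, 20.7, -3.5), (6, 11.6, -5.0), (12, 14.1, -8.2), (18, 15.8, -6.5), (24, 12.1, -8.9), (30, 22.7, -9.6), (36, 31.0, -12.2), (42, 30.4, -15.2), (48, 28.5, -13.4), (54, 21.7, -9.7), (60, 0, 0)]
top none
ring_mid 0.52 [ 0.5065 -0.0021  0.0132]
ring_mid 0.23 [0.3289 0.2295 0.0288]
trilink_mid 0.53 [0.5206 0.0988 0.0153]
carabiner_mid 0.5 [0.5925 0.0432 0.0137]
```

```bash
sed -i "s/(.42,.62,-.53,-.37),.006,.025/(.42,.575,-.53,-.37),.006,.0165/; /tray contents/,\$d; s/\['wrist','side','top'\]/['wrist']/" f8.py; cat >> f8.py <<'E'
from scipy.optimize import least_squares
# template fit: big ring R30 (bar ~?), small ring R17 ; centres 71 apart. fit outer discs: all points within union, coverage via extreme distances
p=q[:,:2]*1000
def f(a):
    u=np.array([np.cos(a[2]),np.sin(a[2])]); n=np.array([-u[1],u[0]]); d=p-a[:2]
    t=d@u; v=d@n
    r1=np.hypot(t-42,v)-30; r2=np.hypot(t+29,v)-17; r3=np.maximum(np.abs(v)-7.5,np.abs(t)-20)
    i1=18-np.hypot(t-42,v)   # penal for points in the hole
    return np.concatenate([np.maximum(np.minimum(np.minimum(r1,r2),r3),0),np.maximum(i1,0)*.5])
b=min((least_squares(f,[500,-432,np.radians(k)],loss='soft_l1') for k in (-15,-30,-45)),key=lambda r:r.cost)
print('fit neck',b.x[:2],'yaw',np.degrees(b.x[2]),'cost',b.cost)
E
python3 f8.py
```

```text
t 36.88 tcp [ 467.3 -363.2  165.1] tooly_yaw -128.6 z [-0.0001  0.0002 -1.    ] w 34.8 gf 0.0 j6 1.284841205792064 F [ 0.0634 -0.1558  0.361 ]
wrist 2501 c [ 506.9 -432.4] size [ 58.2 114.2] ang 52.0 mean [ 510.3 -440.1   10.2] ztop 12.1
  long yaw 142.0 u [-0.788   0.6156] [(-60, 13.7, 0.1), (-54, 34.8, -0.7), (-48, 45.4, -0.6), (-42, 52.9, 8.8), (-36, 56.7, 15.6), (-30, 58.1, 17.3), (-24, 57.6, -17.1), (-18, 55.4, 12.5), (-12, 49.2, -5.0), (-6, 42.7, 1.4), (0, 26.3, 2.6), (6, 14.7, 6.5), (12, 15.6, 7.3), (18, 14.8, 8.5), (24, 19.4, 10.9), (30, 27.4, 13.4), (36, 30.9, 12.2), (42, 31.2, 17.8), (48, 30.1, 13.6), (54, 24.5, 13.0), (60, 0, 0)]
fit neck [ 491.7255 -430.8369] yaw -26.615453272820055 cost 0.9480773532164852
```

{"name": "send_rows", "arguments": {"commands": [{"tx": 8, "ty": -22, "tz": 0, "wx": 0, "wy": 0, "wz": 0.07, "gripper": 0.2}, {"tx": 8, "ty": -22, "tz": 0, "wx": 0, "wy": 0, "wz": 0.07, "gripper": 0.2}, {"tx": 8, "ty": -23, "tz": 0, "wx": 0, "wy": 0, "wz": 0.07, "gripper": 0.2}, {"tx": 0, "ty": 0, "tz": -25, "wx": 0, "wy": 0, "wz": 0, "gripper": 0.2}, {"tx": 0, "ty": 0, "tz": -35, "wx": 0, "wy": 0, "wz": 0, "gripper": 0.2}, {"tx": 0, "ty": 0, "tz": -35, "wx": 0, "wy": 0, "wz": 0, "gripper": 0.2}, {"tx": 0, "ty": 0, "tz": -25, "wx": 0, "wy": 0, "wz": 0, "gripper": 0.2}, {"tx": 0, "ty": 0, "tz": 0, "wx": 0, "wy": 0, "wz": 0, "gripper": 0.2}]}}

```text
clock: 37.6
eef_pos: [0.4879, -0.4278, 0.0389]
tcp_rot: [-3.053, 0.722, 0.018]
ft_force: [-0.7, 0.7, -0.9]
grip_width: 0.4
gripper_force: 0.0
```

```bash
python3 -c "
from h import *
robot.snapshot('wrist');st()"
```

```text
t 37.65 tcp [ 489.8 -429.3   42.3] tooly_yaw -116.5 z [-0.0059  0.0033 -1.    ] w 35.1 gf 0.0 j6 1.5796435596636513 F [ 0.1072 -0.0167  0.5011]
```

{"name": "send_rows", "arguments": {"commands": [{"tx": 1, "ty": -1, "tz": 0, "wx": 0, "wy": 0, "wz": 0, "gripper": 0.2}, {"tx": 0, "ty": 0, "tz": -15, "wx": 0, "wy": 0, "wz": 0, "gripper": 0.2}, {"tx": 0, "ty": 0, "tz": -11, "wx": 0, "wy": 0, "wz": 0, "gripper": 0.2}, {"tx": 0, "ty": 0, "tz": 0, "wx": 0, "wy": 0, "wz": 0, "gripper": 0.2}, {"tx": 0, "ty": 0, "tz": 0, "wx": 0, "wy": 0, "wz": 0, "gripper": 0.2}]}}

```text
clock: 38.07
eef_pos: [0.4926, -0.4323, 0.0198]
tcp_rot: [3.057, -0.722, 0.001]
ft_force: [-0.9, -1.0, 0.1]
grip_width: 0.399
gripper_force: 0.0
```

{"name": "send_rows", "arguments": {"commands": [{"tx": -1, "ty": 1, "tz": -5.5, "wx": 0, "wy": 0, "wz": 0, "gripper": 0.2}, {"tx": 0, "ty": 0, "tz": 0, "wx": 0, "wy": 0, "wz": 0, "gripper": 0.9}, {"tx": 0, "ty": 0, "tz": 0, "wx": 0, "wy": 0, "wz": 0, "gripper": 0.9}, {"tx": 0, "ty": 0, "tz": 0, "wx": 0, "wy": 0, "wz": 0, "gripper": 0.9}, {"tx": 0, "ty": 0, "tz": 0, "wx": 0, "wy": 0, "wz": 0, "gripper": 0.9}, {"tx": 0, "ty": 0, "tz": 0, "wx": 0, "wy": 0, "wz": 0, "gripper": 0.9}, {"tx": 0, "ty": 0, "tz": 0, "wx": 0, "wy": 0, "wz": 0, "gripper": 0.9}, {"tx": 0, "ty": 0, "tz": 0, "wx": 0, "wy": 0, "wz": 0, "gripper": 0.9}]}}

```text
clock: 38.73
eef_pos: [0.4914, -0.4314, 0.0138]
tcp_rot: [3.057, -0.723, 0.001]
ft_force: [0.2, 0.2, 0.9]
grip_width: 0.167
gripper_force: 40.0
```

{"name": "send_rows", "arguments": {"commands": [{"tx": 0, "ty": 0, "tz": 15, "wx": 0, "wy": 0, "wz": 0, "gripper": 0.9}, {"tx": 0, "ty": 0, "tz": 30, "wx": 0, "wy": 0, "wz": 0, "gripper": 0.9}, {"tx": 0, "ty": 0, "tz": 30, "wx": 0, "wy": 0, "wz": 0, "gripper": 0.9}, {"tx": 4, "ty": 20, "tz": 0, "wx": 0, "wy": 0, "wz": 0.037, "gripper": 0.9}, {"tx": 5, "ty": 30, "tz": 0, "wx": 0, "wy": 0, "wz": 0.037, "gripper": 0.9}, {"tx": 5, "ty": 30, "tz": 0, "wx": 0, "wy": 0, "wz": 0.037, "gripper": 0.9}, {"tx": 5, "ty": 30, "tz": 0, "wx": 0, "wy": 0, "wz": 0.037, "gripper": 0.9}, {"tx": 5, "ty": 30, "tz": 0, "wx": 0, "wy": 0, "wz": 0.037, "gripper": 0.9}]}}

```text
clock: 39.4
eef_pos: [0.5149, -0.2898, 0.0881]
tcp_rot: [-3.111, 0.436, 0.001]
ft_force: [0.3, 0.7, -1.5]
grip_width: 0.169
gripper_force: 40.0
```

{"name": "send_rows", "arguments": {"commands": [{"tx": 5, "ty": 30, "tz": 0, "wx": 0, "wy": 0, "wz": 0.037, "gripper": 0.9}, {"tx": 5, "ty": 30, "tz": 0, "wx": 0, "wy": 0, "wz": 0.037, "gripper": 0.9}, {"tx": 5, "ty": 30, "tz": 0, "wx": 0, "wy": 0, "wz": 0.037, "gripper": 0.9}, {"tx": 5, "ty": 30, "tz": 0, "wx": 0, "wy": 0, "wz": 0.037, "gripper": 0.9}, {"tx": 5, "ty": 30, "tz": 0, "wx": 0, "wy": 0, "wz": 0.037, "gripper": 0.9}, {"tx": 6, "ty": 30, "tz": 0, "wx": 0, "wy": 0, "wz": 0.037, "gripper": 0.9}, {"tx": 7, "ty": 30, "tz": 0, "wx": 0, "wy": 0, "wz": 0.037, "gripper": 0.9}, {"tx": 7, "ty": 30, "tz": 0, "wx": 0, "wy": 0, "wz": 0.036, "gripper": 0.9}]}}

```text
clock: 40.07
eef_pos: [0.5599, -0.0497, 0.0882]
tcp_rot: [-3.141, -0.027, 0.001]
ft_force: [1.0, -0.6, -0.9]
grip_width: 0.169
gripper_force: 40.0
```

{"name": "send_rows", "arguments": {"commands": [{"tx": 7, "ty": 30, "tz": 0, "wx": 0, "wy": 0, "wz": 0.036, "gripper": 0.9}, {"tx": 6, "ty": 17, "tz": 0, "wx": 0, "wy": 0, "wz": 0, "gripper": 0.9}, {"tx": 0, "ty": 0, "tz": 0, "wx": 0, "wy": 0, "wz": 0, "gripper": 0.9}, {"tx": 0, "ty": 0, "tz": 0, "wx": 0, "wy": 0, "wz": 0, "gripper": 0.9}]}}

```text
clock: 40.4
eef_pos: [0.573, -0.0033, 0.088]
tcp_rot: [3.14, 0.084, -0.002]
ft_force: [0.2, -0.2, -1.1]
grip_width: 0.165
gripper_force: 40.0
```

```bash
python3 - <<'E'
from hw import *
st(); s=snap('top'); C=cloud(s); x,y,z=[C[...,i] for i in range(3)]
s2=snap('wrist'); C=cloud(s2); x,y,z=[C[...,i] for i in range(3)]
m=(x>.57)&(x<.69)&(y>-.06)&(y<.05)&(z>.06)&(z<.1)
if m.sum()>20: rect(C[m],'held big ring')
st()
E
```

```text
t 40.4 tcp [573.   -3.3  88. ] tooly_yaw -86.9 z [-0.001  -0.0001 -1.    ] w 14.3 gf 39.99727964401245 j6 1.3476809612620295 F [ 0.2491 -0.1561 -1.0757]
held big ring 6132 c [634.3 -10.1] size [ 59.1 127.9] ang 66.8 mean [612.9  -4.6  84.1] ztop 87.9
t 40.5 tcp [572.6  -4.8  88.1] tooly_yaw -87.1 z [-0.0013 -0.0001 -1.    ] w 14.3 gf 39.997215270996094 j6 1.3476671640581541 F [-0.583  -0.728  -1.6717]
```

{"name": "send_rows", "arguments": {"commands": [{"tx": 0, "ty": 1, "tz": -15, "wx": 0, "wy": 0, "wz": 0, "gripper": 0.9}, {"tx": 0, "ty": 0, "tz": -20, "wx": 0, "wy": 0, "wz": 0, "gripper": 0.9}, {"tx": 0, "ty": 0, "tz": -18, "wx": 0, "wy": 0, "wz": 0, "gripper": 0.9}, {"tx": 0, "ty": 0, "tz": -10, "wx": 0, "wy": 0, "wz": 0, "gripper": 0.9}, {"tx": 0, "ty": 0, "tz": -5, "wx": 0, "wy": 0, "wz": 0, "gripper": 0.9}, {"tx": 0, "ty": 0, "tz": -1, "wx": 0, "wy": 0, "wz": 0, "gripper": 0.9}, {"tx": 0, "ty": 0, "tz": 0, "wx": 0, "wy": 0, "wz": 0, "gripper": 0.9}, {"tx": 0, "ty": 0, "tz": 0, "wx": 0, "wy": 0, "wz": 0, "gripper": 0.9}]}}

```text
clock: 41.17
eef_pos: [0.574, -0.0033, 0.0204]
tcp_rot: [-3.14, -0.081, -0.003]
ft_force: [0.3, 0.1, -0.1]
grip_width: 0.164
gripper_force: 40.0
```

{"name": "send_rows", "arguments": {"commands": [{"tx": 0, "ty": 0, "tz": -2, "wx": 0, "wy": 0, "wz": 0, "gripper": 0.9}, {"tx": 0, "ty": 0, "tz": 0, "wx": 0, "wy": 0, "wz": 0, "gripper": 0.36}, {"tx": 0, "ty": 0, "tz": 0, "wx": 0, "wy": 0, "wz": 0, "gripper": 0.36}, {"tx": 0, "ty": 0, "tz": 0, "wx": 0, "wy": 0, "wz": 0, "gripper": 0.36}, {"tx": 0, "ty": 0, "tz": 25, "wx": 0, "wy": 0, "wz": 0, "gripper": 0.36}, {"tx": 0, "ty": 0, "tz": 35, "wx": 0, "wy": 0, "wz": 0, "gripper": 0.36}, {"tx": 0, "ty": 0, "tz": 35, "wx": 0, "wy": 0, "wz": 0, "gripper": 0.36}, {"tx": -10, "ty": 5, "tz": 35, "wx": 0, "wy": 0, "wz": 0, "gripper": 0.36}]}}

```text
clock: 41.83
eef_pos: [0.5644, 0.0014, 0.1492]
tcp_rot: [3.14, 0.081, 0.002]
ft_force: [0.8, 0.7, 0.7]
grip_width: 0.318
gripper_force: 0.0
```

{"name": "send_rows", "arguments": {"commands": [{"tx": -30, "ty": 15, "tz": 35, "wx": 0, "wy": 0, "wz": 0, "gripper": 0.36}, {"tx": -30, "ty": 15, "tz": 35, "wx": 0, "wy": 0, "wz": 0, "gripper": 0.36}, {"tx": -30, "ty": 15, "tz": 20, "wx": 0, "wy": 0, "wz": 0, "gripper": 0.36}, {"tx": -30, "ty": 15, "tz": 0, "wx": 0, "wy": 0, "wz": 0, "gripper": 0.36}, {"tx": -20, "ty": 15, "tz": 0, "wx": 0, "wy": 0, "wz": 0, "gripper": 0.36}, {"tx": 0, "ty": 0, "tz": 0, "wx": 0, "wy": 0, "wz": 0, "gripper": 0.36}, {"tx": 0, "ty": 0, "tz": 0, "wx": 0, "wy": 0, "wz": 0, "gripper": 0.36}]}}

```text
clock: 42.42
eef_pos: [0.4311, 0.0731, 0.2286]
tcp_rot: [-3.139, -0.085, -0.003]
ft_force: [-0.1, 0.5, -0.2]
grip_width: 0.32
gripper_force: 0.0
```

```bash
cat > chk.py <<'E'
from hw import *
st(); s=snap('wrist'); C=cloud(s); x,y,z=[C[...,i] for i in range(3)]
m=(x>.4)&(x<.5)&(y>0)&(y<.2)&(z>.05)&(z<.068); q=C[m]; 
r=cv2.minAreaRect((q[:,:2]*1000).astype(np.float32)); print('tab',m.sum(),r)
a=r[2] if r[1][0]<r[1][1] else r[2]-90
a=np.radians(a); ctr=np.array(r[0])+110*np.array([np.cos(a),np.sin(a)]); print('tray ctr',ctr,'yaw',np.degrees(a))
R=np.array([[np.cos(a),np.sin(a)],[-np.sin(a),np.cos(a)]])
L=(C[...,:2]*1000-ctr)@R.T; lx,ly=L[...,0],L[...,1]; zz=z*1000
inn=(np.abs(lx)<103)&(np.abs(ly)<129)
print('floor z',np.median(zz[inn&(zz<9)]))
o=(inn&(zz>9)&(zz<60)).astype(np.uint8)
n,lab,sta,_=cv2.connectedComponentsWithStats(o)
for i in range(1,n):
    if sta[i,4]>60:
        k=lab==i; print(sta[i,4],'x',lx[k].min().round(),lx[k].max().round(),'y',ly[k].min().round(),ly[k].max().round(),'z95',np.percentile(zz[k],[5,50,97]).round(1))
# top-down ascii
g=np.full((23,29),-1.)
for i in range(23):
    for j in range(29):
        k=(np.abs(lx-(110-10*i))<5)&(np.abs(ly-(140-10*j))<5)&(zz>-5)&(zz<80)
        if k.any(): g[i,j]=np.percentile(zz[k],90)
for r_ in g: print(' '.join('%2d'%v if v>=0 else ' .' for v in r_))
E
python3 chk.py
```

```text
t 42.42 tcp [431.1  73.1 228.6] tooly_yaw -86.9 z [ 0.0021  0.0011 -1.    ] w 27.8 gf 0.0 j6 1.082681776413185 F [-0.1483  0.4954 -0.2003]
tab 448 ((433.1981201171875, 84.10369873046875), (8.082391738891602, 68.89187622070312), 3.062885046005249)
tray ctr [543.041   89.9812] yaw 3.062885046005249
floor z 3.351959316521852
6556 x -103.0 87.0 y -15.0 123.0 z95 [11.5 27.5 41.6]
1826 x -4.0 92.0 y -49.0 14.0 z95 [10.4 13.5 16.6]
2122 x -20.0 92.0 y -123.0 -65.0 z95 [11.1 14.6 16.5]
1090 x -91.0 -30.0 y -122.0 -61.0 z95 [10.9 14.3 16.3]
 .  .  .  .  .  .  .  .  .  .  .  .  .  .  .  .  .  .  .  .  .  .  .  .  .  .  .  .  .
 .  .  .  .  .  .  .  .  .  .  0  .  .  1  .  .  .  .  .  .  .  .  .  .  .  .  2  2  .
29 22  4 30 29  .  . 30 26  4  4  4  4 13 14 13 12 13 15  4  4  5 16 16 15 15  4 24 30
30 29 30 30 30 44 45 40 30 26  4  4  4 14 14  4  4  4 15 13  4 15 15 10 11 15 15 29 30
30 29 30 30 30 30 30 30 30 29  4  4  4 16 17  4  4  4 14 14  4 16 13  4  4 14 16 29 30
30 29 30 30 30 30 30 30 30 29  4  4  4 16 17  4  4  4 14 13  4 16 14  4  4 15 16 29 30
30 29 30 30 30 30 30 30 30 29  4  4  4 1
[... 738 characters left out ...]
9 30
30 29  4  4 23 25 25 13 11  4  4  4  4  4 11 13  4  4  4  3  4 15 15 15 15 16  8 29 30
29 28  4  4 23 25 25 12 12  4  4  4  4  4 13 12  4  4  4  4 13 15  5  4  4 15 15 29 30
30 29  4  4 22 25 25  4 18 16  4  4  4 13 13  4  4  3  4  4 14 15  4  4  4 14 15 29 30
30 29  4  4 23 25 25  4 18 18 10  4  4 13 10  4  4  4  4  4 14 15  4  4  4 15 15 29 30
29 28  4  4 20 25 25  3  5 18 15  4 13 13  4  4  4  4  4  3  4 15 15 15 15 15  8 29 30
30 29  4  4  4 23 19  4  3 11 13  9 13  4  4  4  4  4  3  4  4  4 14 15 15  4  4 28 30
29 28  4  3  4  4  4  3  4  4 13 13 13  4  4  4  4  3  4  4  4  4  4  4  4  4  4 29 30
29 29 29 30 29 29 29 30 29 29 29 61 61 61 61 61 61 61 29 30 30 29 29 29 29 29 29 30 29
```

Everything lies flat inside the tray, with the cap still latched at the right height. Now to the tab.

{"name": "send_rows", "arguments": {"commands": [{"tx": 0, "ty": 1, "tz": -5, "wx": 0, "wy": 0, "wz": -0.121, "gripper": 0.2}, {"tx": 0, "ty": 1, "tz": -10, "wx": 0, "wy": 0, "wz": -0.121, "gripper": 0.2}, {"tx": 0, "ty": 1, "tz": -10, "wx": 0, "wy": 0, "wz": -0.121, "gripper": 0.2}, {"tx": 0, "ty": 1, "tz": -10, "wx": 0, "wy": 0, "wz": -0.121, "gripper": 0.2}, {"tx": 0, "ty": 1, "tz": -10, "wx": 0, "wy": 0, "wz": -0.121, "gripper": 0.2}, {"tx": 0, "ty": 1, "tz": -10, "wx": 0, "wy": 0, "wz": -0.121, "gripper": 0.2}, {"tx": 0, "ty": 1, "tz": -10, "wx": 0, "wy": 0, "wz": -0.121, "gripper": 0.2}, {"tx": 0, "ty": 1, "tz": -10, "wx": 0, "wy": 0, "wz": -0.121, "gripper": 0.2}], "force": 50}}

```text
clock: 43.13
eef_pos: [0.4327, 0.0801, 0.1517]
tcp_rot: [2.812, -1.4, -0.0]
ft_force: [-0.4, 0.2, 0.4]
grip_width: 0.4
gripper_force: 0.0
```

{"name": "send_rows", "arguments": {"commands": [{"tx": 0, "ty": 1, "tz": -10, "wx": 0, "wy": 0, "wz": -0.121, "gripper": 0.2}, {"tx": 0, "ty": 1, "tz": -10, "wx": 0, "wy": 0, "wz": -0.121, "gripper": 0.2}, {"tx": 0, "ty": 1, "tz": -10, "wx": 0, "wy": 0, "wz": -0.121, "gripper": 0.2}, {"tx": 0, "ty": 0, "tz": -10, "wx": 0, "wy": 0, "wz": -0.121, "gripper": 0.2}, {"tx": 0, "ty": 0, "tz": -5, "wx": 0, "wy": 0, "wz": -0.121, "gripper": 0.2}, {"tx": 0, "ty": 0, "tz": 0, "wx": 0, "wy": 0, "wz": 0, "gripper": 0.2}, {"tx": 0, "ty": 0, "tz": 0, "wx": 0, "wy": 0, "wz": 0, "gripper": 0.2}]}}

```text
clock: 43.72
eef_pos: [0.4324, 0.0831, 0.1072]
tcp_rot: [2.277, -2.163, 0.0]
ft_force: [0.0, -0.7, -0.3]
grip_width: 0.402
gripper_force: 0.0
```

```bash
python3 -c "
from h import *
robot.snapshot('wrist');st()"
```

```text
t 43.77 tcp [432.5  83.4 107.6] tooly_yaw -177.0 z [ 0.0001 -0.0003 -1.    ] w 35.1 gf 0.0 j6 -0.5105035254891297 F [-0.2199  0.5868  0.4203]
```

{"name": "send_rows", "arguments": {"commands": [{"tx": 0.5, "ty": 0.5, "tz": -25, "wx": 0, "wy": 0, "wz": 0, "gripper": 0.2}, {"tx": 0, "ty": 0, "tz": -25, "wx": 0, "wy": 0, "wz": 0, "gripper": 0.2}, {"tx": 0, "ty": 0, "tz": -13, "wx": 0, "wy": 0, "wz": 0, "gripper": 0.2}, {"tx": 0, "ty": 0, "tz": 0, "wx": 0, "wy": 0, "wz": 0, "gripper": 0.2}, {"tx": 0, "ty": 0, "tz": 0, "wx": 0, "wy": 0, "wz": 0, "gripper": 0.95}, {"tx": 0, "ty": 0, "tz": 0, "wx": 0, "wy": 0, "wz": 0, "gripper": 0.95}, {"tx": 0, "ty": 0, "tz": 0, "wx": 0, "wy": 0, "wz": 0, "gripper": 0.95}, {"tx": 0, "ty": 0, "tz": 0, "wx": 0, "wy": 0, "wz": 0, "gripper": 0.95}]}}

```text
clock: 44.43
eef_pos: [0.433, 0.0845, 0.0457]
tcp_rot: [-2.274, 2.163, -0.001]
ft_force: [0.8, -0.4, 0.4]
grip_width: 0.174
gripper_force: 0.0
```

{"name": "send_rows", "arguments": {"commands": [{"tx": 0, "ty": 0, "tz": 0, "wx": 0, "wy": 0, "wz": 0, "gripper": 0.95}, {"tx": 0, "ty": 0, "tz": 0, "wx": 0, "wy": 0, "wz": 0, "gripper": 0.95}, {"tx": 0, "ty": 0, "tz": 0, "wx": 0, "wy": 0, "wz": 0, "gripper": 0.95}, {"tx": 0, "ty": 0, "tz": 0, "wx": 0, "wy": 0, "wz": 0, "gripper": 0.95}, {"tx": 0, "ty": 0, "tz": 0, "wx": 0, "wy": 0, "wz": 0, "gripper": 0.95}]}}

```text
clock: 44.85
eef_pos: [0.4331, 0.0845, 0.0455]
tcp_rot: [-2.275, 2.163, -0.002]
ft_force: [0.5, -0.1, 6.2]
grip_width: 0.084
gripper_force: 50.0
```

{"name": "send_rows", "arguments": {"commands": [{"tx": 0, "ty": 2, "tz": 0, "wx": 0, "wy": 0, "wz": -0.011, "gripper": 0.95}, {"tx": 0, "ty": 2, "tz": 0, "wx": 0, "wy": 0, "wz": -0.011, "gripper": 0.95}, {"tx": 0, "ty": 2, "tz": 0, "wx": 0, "wy": 0, "wz": -0.011, "gripper": 0.95}, {"tx": 0, "ty": 2, "tz": 0, "wx": 0, "wy": 0, "wz": -0.011, "gripper": 0.95}, {"tx": 0, "ty": 2, "tz": 0, "wx": 0, "wy": 0, "wz": -0.011, "gripper": 0.95}, {"tx": 0, "ty": 1, "tz": 0, "wx": 0, "wy": 0, "wz": -0.011, "gripper": 0.95}, {"tx": 0, "ty": 0, "tz": 0, "wx": 0, "wy": 0, "wz": 0, "gripper": 0.95}, {"tx": 0, "ty": 0, "tz": 0, "wx": 0, "wy": 0, "wz": 0, "gripper": 0.95}]}}

```text
clock: 45.52
eef_pos: [0.4319, 0.0938, 0.0455]
tcp_rot: [2.204, -2.235, 0.002]
ft_force: [-0.4, -6.2, 9.5]
grip_width: 0.091
gripper_force: 50.1
```

```bash
cat > tr2.py <<'E'
from h import *
st(); 
for n in ['top','side']:
    s=snap(n); C=cloud(s); x,y,z=[C[...,i]*1000 for i in range(3)]
    # right outer wall edge & left wall: wall-top points z 26..33
    m=(z>26)&(z<34)&(x>400)&(x<690)
    for nm,k in (('right',m&(y<-25)&(y>-70)),('left',m&(y>205)&(y<245))):
        if k.sum()>8:
            p=np.polyfit(x[k],y[k],1); print(n,nm,k.sum(),'yaw',np.degrees(np.arctan(p[0])).round(2),'y@550',np.polyval(p,550).round(1))
    # roof/rail: fit rail
    k=(z>84)&(z<93)&(x>735)&(x<770)&(y>-360)&(y<245)
    if k.sum()>20: p=np.polyfit(y[k],x[k],1); print(n,'rail slope deg',-np.degrees(np.arctan(p[0])).round(2),'x@92',np.polyval(p,92).round(1),k.sum())
E
python3 tr2.py
```

```text
t 45.52 tcp [431.9  93.8  45.5] tooly_yaw 179.2 z [-0.001  -0.0024 -1.    ] w 7.9 gf 50.092308735474944 j6 -0.6009365833368211 F [-0.3609 -6.15    9.5315]
top right 146 yaw -0.03 y@550 -40.9
top left 144 yaw -3.86 y@550 226.8
top rail slope deg -0.68 x@92 754.0 570
side right 168 yaw 0.08 y@550 -43.1
side left 73 yaw -2.24 y@550 225.9
side rail slope deg -0.91 x@92 757.9 461
```

{"name": "send_rows", "arguments": {"commands": [{"tx": 5, "ty": 1, "tz": 0, "wx": 0, "wy": 0, "wz": 0, "gripper": 0.95}, {"tx": 9, "ty": 0.5, "tz": 0, "wx": 0, "wy": 0, "wz": 0, "gripper": 0.95}, {"tx": 11, "ty": 0, "tz": 0, "wx": 0, "wy": 0, "wz": 0, "gripper": 0.95}, {"tx": 11, "ty": -0.1, "tz": 0, "wx": 0, "wy": 0, "wz": 0, "gripper": 0.95}, {"tx": 11, "ty": -0.1, "tz": 0, "wx": 0, "wy": 0, "wz": 0, "gripper": 0.95}, {"tx": 11, "ty": -0.1, "tz": 0, "wx": 0, "wy": 0, "wz": 0, "gripper": 0.95}, {"tx": 8, "ty": -0.1, "tz": 0, "wx": 0, "wy": 0, "wz": 0, "gripper": 0.95}, {"tx": 4, "ty": -0.1, "tz": 0, "wx": 0, "wy": 0, "wz": 0, "gripper": 0.95}]}}

```text
clock: 46.28
eef_pos: [0.4906, 0.0914, 0.0453]
tcp_rot: [2.183, -2.224, -0.016]
ft_force: [-32.4, 1.9, 39.2]
grip_width: 0.093
gripper_force: 49.9
```

```bash
python3 tr2.py
```

```text
t 46.28 tcp [490.6  91.4  45.3] tooly_yaw 178.9 z [-0.025  -0.0101 -0.9996] w 8.0 gf 49.905496425926685 j6 -0.5224759573804483 F [-32.4133   1.9363  39.249 ]
top right 121 yaw -1.62 y@550 -44.0
top left 84 yaw -3.84 y@550 229.3
top rail slope deg -0.96 x@92 754.8 608
side right 136 yaw -1.73 y@550 -45.4
side left 33 yaw -6.25 y@550 232.1
side rail slope deg -0.99 x@92 758.0 439
```

Blocked after about 58 mm. Backing off a bit and inspecting the mouth numerically.

{"name": "send_rows", "arguments": {"commands": [{"tx": -8, "ty": 0, "tz": 0, "wx": 0, "wy": 0, "wz": 0, "gripper": 0.95}, {"tx": -8, "ty": 0, "tz": 0, "wx": 0, "wy": 0, "wz": 0, "gripper": 0.95}, {"tx": -4, "ty": 0, "tz": 0, "wx": 0, "wy": 0, "wz": 0, "gripper": 0.95}, {"tx": 0, "ty": 0, "tz": 0, "wx": 0, "wy": 0, "wz": 0, "gripper": 0.95}, {"tx": 0, "ty": 0, "tz": 0, "wx": 0, "wy": 0, "wz": 0, "gripper": 0.95}]}}

```text
clock: 46.8
eef_pos: [0.4831, 0.0965, 0.0454]
tcp_rot: [-2.202, 2.238, -0.001]
ft_force: [2.0, -0.4, 6.3]
grip_width: 0.094
gripper_force: 50.1
```

```bash
python3 - <<'E'
from h import *
st()
for n in ['top','side']:
    s=snap(n); C=cloud(s); h=cv2.cvtColor(s['frame'],cv2.COLOR_RGB2HSV)
    x,y,z=[C[...,i]*1000 for i in range(3)]
    yel=(h[...,0]>18)&(h[...,0]<32)&(h[...,1]>60)&(h[...,2]>90)
    print(n,'tray edges (yellow):')
    for xx in range(470,720,25):
        k=yel&(np.abs(x-xx)<5)&(z>20)&(z<38)&(y>-90)&(y<270)
        if k.sum()>3: print(xx,y[k].min().round(1),y[k].max().round(1), end=' | ')
    print()
    def grid(x0,x1,y0,y1,st=8):
        for xx in range(x1,x0,-st):
            print(xx,' '.join('%3d'%np.percentile(z[k],85) if (k:=(np.abs(x-xx)<st/2)&(np.abs(y-yy)<st/2)&(z>-10)&(z<130)).any() else '  .' for yy in range(y1,y0,-st)))
    print('right corner y -24..-104'); grid(640,740,-104,-24)
    print('left corner y 276..204'); grid(640,740,204,276)
E
```

```text
t 46.8 tcp [483.1  96.5  45.4] tooly_yaw 179.1 z [ 0.0017  0.0006 -1.    ] w 8.2 gf 50.06514173001051 j6 -0.5444042781525904 F [ 2.0237 -0.4217  6.2643]
top tray edges (yellow):
495 -42.4 -35.3 | 520 -41.7 -38.3 | 545 -41.4 233.6 | 570 -44.2 235.2 | 595 -43.9 233.4 | 620 -43.3 233.8 | 645 -46.2 231.8 | 670 -45.9 233.7 | 695 -45.4 231.1 | 
right corner y -24..-104
740  82  81  79  82  83  79  82  81  90  97
732  84  82  81  80  79  83  83  80  89  90
724  87  82  83  82  82  80  81  78  93  92
716  81  81  81  84  82  85  84  80  90  91
708  81  82  83  80  78  81  82  81  84  93
700  80  77  79  81  81  83  84  82  91  93
692  75  50  79  83  81  80  83  82  85  94
684   4   5  33  30  60  89  86  86   .  92
676  13   9  30  34  51  80  82  84  85  91
668  18   8  31  31   0   0   1   3   1  73
660  19  15  31  28   3   4   1   1   3   1
652  17   8  26  25   2   3   5   2   2   2
644  16   7  30   2   3   1   1   6   0   1
left corner y 276..204
740   1   6   .  82  82  83  84  80  84
732   2   5   .  82  81  83  82  81  83
724   2   2   .  77  82  81  84  81  82
716   2   2   3  80
[... 1009 characters left out ...]
9   0   1   4   .   .   5
660  16   .  31  28   4   2   2   3   3   3
652  17   .  30  28   2   2   2   4   4   3
644  14  26  33  28   1   5   3   5   3   3
left corner y 276..204
740   .   .   .   .  83  81  80  83  81
732   .   .   .  82  80  59  81  81  81
724   .   .   .  79  82  82  84   4  84
716   .   .   .  44  79  81  82  83  84
708   3   1   .  63  70  82  82  78  82
700   4   5   .   .  84   .  23  66   6
692   5   3   .   .   .   .  30  32   .
684   6   4   .   .   .   .  33  29   .
676   1   6   .   .   .   .  33  28   .
668   0   4   .   .   .  29  33  29  32
660   1   3   .   .   .   .  32  29  33
652   5   3   .   .   .  27  30  30  32
644   4   4   .   .   .   .  30   .  32
```

{"name": "send_rows", "arguments": {"commands": [{"tx": 4, "ty": -1, "tz": 0, "wx": 0, "wy": 0, "wz": 0, "gripper": 0.95}, {"tx": 0, "ty": 0, "tz": 0, "wx": 0, "wy": 0, "wz": 0, "gripper": 0.95}, {"tx": 0, "ty": 0, "tz": 0, "wx": 0, "wy": 0, "wz": 0, "gripper": 0.95}]}}

```text
clock: 47.15
eef_pos: [0.4838, 0.0956, 0.0454]
tcp_rot: [2.2, -2.238, -0.005]
ft_force: [-11.7, 7.2, 16.2]
grip_width: 0.09
gripper_force: 49.9
```

{"name": "send_rows", "arguments": {"commands": [{"tx": 4, "ty": 0, "tz": 0, "wx": 0, "wy": 0, "wz": 0, "gripper": 0.95}, {"tx": 0, "ty": 0, "tz": 0, "wx": 0, "wy": 0, "wz": 0, "gripper": 0.95}, {"tx": 0, "ty": 0, "tz": 0, "wx": 0, "wy": 0, "wz": 0, "gripper": 0.95}]}}

```text
clock: 47.4
eef_pos: [0.4847, 0.0949, 0.0454]
tcp_rot: [2.196, -2.234, -0.009]
ft_force: [-19.2, 9.6, 23.5]
grip_width: 0.087
gripper_force: 49.8
```

{"name": "send_rows", "arguments": {"commands": [{"tx": 4, "ty": 0, "tz": 0, "wx": 0, "wy": 0, "wz": 0, "gripper": 0.95}, {"tx": 0, "ty": 0, "tz": 0, "wx": 0, "wy": 0, "wz": 0, "gripper": 0.95}, {"tx": 0, "ty": 0, "tz": 0, "wx": 0, "wy": 0, "wz": 0, "gripper": 0.95}]}}

```text
clock: 47.65
eef_pos: [0.4864, 0.0939, 0.0454]
tcp_rot: [2.192, -2.231, -0.012]
ft_force: [-23.7, 9.1, 29.0]
grip_width: 0.089
gripper_force: 49.8
```

{"name": "send_rows", "arguments": {"commands": [{"tx": 4, "ty": 0, "tz": 0, "wx": 0, "wy": 0, "wz": 0, "gripper": 0.95}, {"tx": 0, "ty": 0, "tz": 0, "wx": 0, "wy": 0, "wz": 0, "gripper": 0.95}, {"tx": 0, "ty": 0, "tz": 0, "wx": 0, "wy": 0, "wz": 0, "gripper": 0.95}]}}

```text
clock: 47.9
eef_pos: [0.4887, 0.093, 0.0454]
tcp_rot: [2.189, -2.228, -0.014]
ft_force: [-27.9, 5.8, 32.9]
grip_width: 0.093
gripper_force: 49.8
```

{"name": "send_rows", "arguments": {"commands": [{"tx": -13, "ty": 0, "tz": 0, "wx": 0, "wy": 0, "wz": 0, "gripper": 0.95}, {"tx": 0, "ty": 0, "tz": 0, "wx": 0, "wy": 0, "wz": 0, "gripper": 0.4}, {"tx": 0, "ty": 0, "tz": 0, "wx": 0, "wy": 0, "wz": 0, "gripper": 0.4}, {"tx": 0, "ty": 0, "tz": 0, "wx": 0, "wy": 0, "wz": 0, "gripper": 0.4}, {"tx": 0, "ty": 0, "tz": 0, "wx": 0, "wy": 0, "wz": 0, "gripper": 0.4}], "force": 10}}

```text
clock: 48.32
eef_pos: [0.4853, 0.0949, 0.0441]
tcp_rot: [2.202, -2.239, -0.001]
ft_force: [-0.1, 0.3, -0.6]
grip_width: 0.271
gripper_force: 0.0
```

{"name": "send_rows", "arguments": {"commands": [{"tx": 0, "ty": 0, "tz": 2, "wx": 0, "wy": 0, "wz": 0, "gripper": 0.95}, {"tx": 0, "ty": 0, "tz": 0, "wx": 0, "wy": 0, "wz": 0, "gripper": 0.95}, {"tx": 0, "ty": 0, "tz": 0, "wx": 0, "wy": 0, "wz": 0, "gripper": 0.95}, {"tx": 0, "ty": 0, "tz": 0, "wx": 0, "wy": 0, "wz": 0, "gripper": 0.95}, {"tx": 0, "ty": 0, "tz": 0, "wx": 0, "wy": 0, "wz": 0, "gripper": 0.95}, {"tx": 0, "ty": 0, "tz": 0, "wx": 0, "wy": 0, "wz": 0, "gripper": 0.95}]}}

```text
clock: 48.82
eef_pos: [0.4835, 0.0946, 0.0462]
tcp_rot: [2.2, -2.238, -0.003]
ft_force: [-4.4, 1.3, 3.4]
grip_width: 0.089
gripper_force: 10.0
```

{"name": "send_rows", "arguments": {"commands": [{"tx": 4, "ty": 0, "tz": 0, "wx": 0, "wy": 0, "wz": 0, "gripper": 0.95}, {"tx": 4, "ty": 0, "tz": 0, "wx": 0, "wy": 0, "wz": 0, "gripper": 0.95}, {"tx": 0, "ty": 0, "tz": 0, "wx": 0, "wy": 0, "wz": 0, "gripper": 0.95}, {"tx": 0, "ty": 0, "tz": 0, "wx": 0, "wy": 0, "wz": 0, "gripper": 0.95}]}}

```text
clock: 49.15
eef_pos: [0.4876, 0.093, 0.0461]
tcp_rot: [2.193, -2.233, -0.008]
ft_force: [-13.8, 1.6, 12.6]
grip_width: 0.094
gripper_force: 9.9
```

{"name": "send_rows", "arguments": {"commands": [{"tx": 5, "ty": 0, "tz": 0, "wx": 0, "wy": 0, "wz": 0, "gripper": 0.95}, {"tx": 5, "ty": 0, "tz": 0, "wx": 0, "wy": 0, "wz": 0, "gripper": 0.95}, {"tx": 5, "ty": 0, "tz": 0, "wx": 0, "wy": 0, "wz": 0, "gripper": 0.95}, {"tx": 5, "ty": 0, "tz": 0, "wx": 0, "wy": 0, "wz": 0, "gripper": 0.95}, {"tx": 0, "ty": 0, "tz": 0, "wx": 0, "wy": 0, "wz": 0, "gripper": 0.95}]}}

```text
clock: 49.57
eef_pos: [0.5074, 0.0924, 0.046]
tcp_rot: [2.192, -2.232, -0.008]
ft_force: [-13.0, -0.8, 11.9]
grip_width: 0.094
gripper_force: 9.9
```

```bash
cat > ed.py <<'E'
from h import *
s0=st()
for n in ['top','side']:
    s=snap(n); C=cloud(s); h=cv2.cvtColor(s['frame'],cv2.COLOR_RGB2HSV)
    x,y,z=[C[...,i]*1000 for i in range(3)]
    yel=(h[...,0]>18)&(h[...,0]<32)&(h[...,1]>60)&(h[...,2]>90)
    for xx in range(530,720,20):
        k=yel&(np.abs(x-xx)<5)&(z>20)&(z<38)&(y>-90)&(y<270)
        if k.sum()>3: print(xx,y[k].min().round(1),y[k].max().round(1), end=' | ')
    k=(z>50)&(z<66)&(y>40)&(y<150)&yel&(x<600)&(x>430)
    if k.sum()>5: print(n,'tab',np.median(x[k]),np.median(y[k]))
    else: print()
E
python3 ed.py
```

```text
t 49.57 tcp [507.4  92.4  46. ] tooly_yaw 179.0 z [-0.0133 -0.0056 -0.9999] w 8.2 gf 9.897153256461024 j6 -0.510418733185488 F [-13.0257  -0.7778  11.9   ]
530 -45.0 -38.2 | 550 -44.5 -41.1 | 570 -44.3 -40.8 | 590 -44.1 232.3 | 610 -46.8 230.2 | 630 -46.8 231.6 | 650 -46.4 232.5 | 670 -45.7 229.6 | 690 -45.4 231.1 | 710 -45.3 231.7 | 
530 -50.4 -39.2 | 550 -48.6 -27.9 | 570 -49.6 -39.6 | 590 -49.3 -40.2 | 610 -49.4 -39.2 | 630 -49.0 169.3 | 650 -50.1 230.6 | 670 -48.3 229.8 | 690 223.1 225.5 | 710 42.6 228.3 | side tab 509.8723088730512 77.19553138535633
```

It moves now with about 13 N of steady friction. Continuing home.

{"name": "send_rows", "arguments": {"commands": [{"tx": 8, "ty": 0, "tz": 0, "wx": 0, "wy": 0, "wz": 0, "gripper": 0.95}, {"tx": 10, "ty": -0.1, "tz": 0, "wx": 0, "wy": 0, "wz": 0, "gripper": 0.95}, {"tx": 10, "ty": -0.1, "tz": 0, "wx": 0, "wy": 0, "wz": 0, "gripper": 0.95}, {"tx": 10, "ty": -0.1, "tz": 0, "wx": 0, "wy": 0, "wz": 0, "gripper": 0.95}, {"tx": 10, "ty": -0.1, "tz": 0, "wx": 0, "wy": 0, "wz": 0, "gripper": 0.95}, {"tx": 10, "ty": -0.1, "tz": 0, "wx": 0, "wy": 0, "wz": 0, "gripper": 0.95}, {"tx": 10, "ty": -0.1, "tz": 0, "wx": 0, "wy": 0, "wz": 0, "gripper": 0.95}, {"tx": 0, "ty": 0, "tz": 0, "wx": 0, "wy": 0, "wz": 0, "gripper": 0.95}]}}

```text
clock: 50.33
eef_pos: [0.579, 0.0931, 0.0457]
tcp_rot: [2.197, -2.236, -0.005]
ft_force: [-6.5, -0.9, 2.9]
grip_width: 0.091
gripper_force: 10.0
```

```bash
python3 ed.py
```

```text
t 50.33 tcp [579.   93.1  45.7] tooly_yaw 179.0 z [-0.0069 -0.0026 -1.    ] w 7.9 gf 9.963624849915504 j6 -0.45223260860049674 F [-6.5166 -0.8978  2.8916]
570 -44.1 194.2 | 590 -43.9 -40.4 | 610 -43.6 -39.9 | 630 -43.2 -39.5 | 650 -46.2 -39.4 | 670 -45.8 -39.0 | 690 -45.5 230.6 | 710 -45.2 231.6 | 
590 -46.5 57.4 | 610 -48.0 -40.9 | 630 -49.4 23.8 | 650 -49.2 -36.8 | 670 -49.7 -42.2 | side tab 581.5808068269884 76.67775605735366
```

{"name": "send_rows", "arguments": {"commands": [{"tx": 8, "ty": -0.1, "tz": 0, "wx": 0, "wy": 0, "wz": 0, "gripper": 0.95}, {"tx": 10, "ty": -0.1, "tz": 0, "wx": 0, "wy": 0, "wz": 0, "gripper": 0.95}, {"tx": 10, "ty": -0.1, "tz": 0, "wx": 0, "wy": 0, "wz": 0, "gripper": 0.95}, {"tx": 10, "ty": -0.1, "tz": 0, "wx": 0, "wy": 0, "wz": 0, "gripper": 0.95}, {"tx": 10, "ty": -0.1, "tz": 0, "wx": 0, "wy": 0, "wz": 0, "gripper": 0.95}, {"tx": 10, "ty": -0.1, "tz": 0, "wx": 0, "wy": 0, "wz": 0, "gripper": 0.95}, {"tx": 10, "ty": -0.1, "tz": 0, "wx": 0, "wy": 0, "wz": 0, "gripper": 0.95}, {"tx": 10, "ty": -0.1, "tz": 0, "wx": 0, "wy": 0, "wz": 0, "gripper": 0.95}]}}

```text
clock: 51.1
eef_pos: [0.6543, 0.0923, 0.0456]
tcp_rot: [2.194, -2.233, -0.01]
ft_force: [-12.8, -0.9, 6.3]
grip_width: 0.089
gripper_force: 9.9
```

{"name": "send_rows", "arguments": {"commands": [{"tx": 10, "ty": -0.1, "tz": 0, "wx": 0, "wy": 0, "wz": 0, "gripper": 0.95}, {"tx": 8, "ty": -0.1, "tz": 0, "wx": 0, "wy": 0, "wz": 0, "gripper": 0.95}, {"tx": 5, "ty": 0, "tz": 0, "wx": 0, "wy": 0, "wz": 0, "gripper": 0.95}, {"tx": 5, "ty": 0, "tz": 0, "wx": 0, "wy": 0, "wz": 0, "gripper": 0.95}, {"tx": 0, "ty": 0, "tz": 0, "wx": 0, "wy": 0, "wz": 0, "gripper": 0.95}, {"tx": 0, "ty": 0, "tz": 0, "wx": 0, "wy": 0, "wz": 0, "gripper": 0.95}]}}

```text
clock: 51.6
eef_pos: [0.6839, 0.0924, 0.0456]
tcp_rot: [2.197, -2.235, -0.006]
ft_force: [-7.2, -1.1, 2.9]
grip_width: 0.092
gripper_force: 9.9
```

{"name": "send_rows", "arguments": {"commands": [{"tx": 4, "ty": 0, "tz": 0, "wx": 0, "wy": 0, "wz": 0, "gripper": 0.95}, {"tx": 4, "ty": 0, "tz": 0, "wx": 0, "wy": 0, "wz": 0, "gripper": 0.95}, {"tx": 3, "ty": 0, "tz": 0, "wx": 0, "wy": 0, "wz": 0, "gripper": 0.95}, {"tx": 0, "ty": 0, "tz": 0, "wx": 0, "wy": 0, "wz": 0, "gripper": 0.95}]}}

```text
clock: 51.93
eef_pos: [0.6945, 0.0925, 0.0457]
tcp_rot: [2.196, -2.234, -0.008]
ft_force: [-8.5, -1.4, 4.7]
grip_width: 0.095
gripper_force: 10.0
```

{"name": "send_rows", "arguments": {"commands": [{"tx": 3, "ty": 0, "tz": 0, "wx": 0, "wy": 0, "wz": 0, "gripper": 0.95}, {"tx": 0, "ty": 0, "tz": 0, "wx": 0, "wy": 0, "wz": 0, "gripper": 0.95}, {"tx": 0, "ty": 0, "tz": 0, "wx": 0, "wy": 0, "wz": 0, "gripper": 0.95}]}}

```text
clock: 52.18
eef_pos: [0.6971, 0.0924, 0.0457]
tcp_rot: [2.196, -2.234, -0.008]
ft_force: [-10.2, -0.3, 4.4]
grip_width: 0.091
gripper_force: 10.0
```

{"name": "send_rows", "arguments": {"commands": [{"tx": 3, "ty": 0, "tz": 0, "wx": 0, "wy": 0, "wz": 0, "gripper": 0.95}, {"tx": 0, "ty": 0, "tz": 0, "wx": 0, "wy": 0, "wz": 0, "gripper": 0.95}, {"tx": 0, "ty": 0, "tz": 0, "wx": 0, "wy": 0, "wz": 0, "gripper": 0.95}]}}

```text
clock: 52.43
eef_pos: [0.7001, 0.0924, 0.0457]
tcp_rot: [2.196, -2.234, -0.008]
ft_force: [-9.8, -0.3, 5.3]
grip_width: 0.094
gripper_force: 10.0
```

{"name": "send_rows", "arguments": {"commands": [{"tx": 3, "ty": 0, "tz": 0, "wx": 0, "wy": 0, "wz": 0, "gripper": 0.95}, {"tx": 0, "ty": 0, "tz": 0, "wx": 0, "wy": 0, "wz": 0, "gripper": 0.95}, {"tx": 0, "ty": 0, "tz": 0, "wx": 0, "wy": 0, "wz": 0, "gripper": 0.95}]}}

```text
clock: 52.68
eef_pos: [0.7031, 0.0924, 0.0456]
tcp_rot: [2.196, -2.234, -0.008]
ft_force: [-9.9, -0.4, 5.5]
grip_width: 0.094
gripper_force: 10.0
```

{"name": "send_rows", "arguments": {"commands": [{"tx": 2, "ty": 0, "tz": 0, "wx": 0, "wy": 0, "wz": 0, "gripper": 0.95}, {"tx": 0, "ty": 0, "tz": 0, "wx": 0, "wy": 0, "wz": 0, "gripper": 0.95}, {"tx": 0, "ty": 0, "tz": 0, "wx": 0, "wy": 0, "wz": 0, "gripper": 0.95}]}}

```text
clock: 52.93
eef_pos: [0.7033, 0.0924, 0.0457]
tcp_rot: [2.194, -2.232, -0.012]
ft_force: [-13.6, 0.4, 6.4]
grip_width: 0.092
gripper_force: 9.9
```

{"name": "send_rows", "arguments": {"commands": [{"tx": 2, "ty": 0, "tz": 0, "wx": 0, "wy": 0, "wz": 0, "gripper": 0.95}, {"tx": 0, "ty": 0, "tz": 0, "wx": 0, "wy": 0, "wz": 0, "gripper": 0.95}, {"tx": 0, "ty": 0, "tz": 0, "wx": 0, "wy": 0, "wz": 0, "gripper": 0.95}]}}

```text
clock: 53.18
eef_pos: [0.7033, 0.0924, 0.0456]
tcp_rot: [2.191, -2.23, -0.016]
ft_force: [-18.1, 0.8, 11.5]
grip_width: 0.098
gripper_force: 9.9
```

{"name": "send_rows", "arguments": {"commands": [{"tx": 2, "ty": 0, "tz": 0, "wx": 0, "wy": 0, "wz": 0, "gripper": 0.95}, {"tx": 0, "ty": 0, "tz": 0, "wx": 0, "wy": 0, "wz": 0, "gripper": 0.95}, {"tx": 0, "ty": 0, "tz": 0, "wx": 0, "wy": 0, "wz": 0, "gripper": 0.95}]}}

```text
clock: 53.43
eef_pos: [0.7046, 0.0924, 0.0456]
tcp_rot: [2.19, -2.229, -0.018]
ft_force: [-19.6, 0.6, 11.7]
grip_width: 0.121
gripper_force: 9.9
```

```bash
python3 - <<'E'
from h import *
st()
for n in ['top','side']:
    s=snap(n); C=cloud(s); x,y,z=[C[...,i]*1000 for i in range(3)]
    k=(z>78)&(z<85)&(y>170)&(y<235)&(x>660)&(x<730); 
    if k.any(): print(n,'roof front x', np.percentile(x[k],[0,2,5]))
    h=cv2.cvtColor(s['frame'],cv2.COLOR_RGB2HSV); yel=(h[...,0]>16)&(h[...,0]<32)&(h[...,1]>60)
    k=yel&(z>20)&(z<66)&(y>-50)&(y<235)&(x>650)&(x<735); 
    if k.sum()>3: print(n,'tray front',k.sum(),np.percentile(x[k],[0,5,50,95]),np.median(z[k]),np.percentile(y[k],[5,95]))
E
```

```text
t 53.43 tcp [704.6  92.4  45.6] tooly_yaw 179.0 z [-0.0202 -0.0039 -0.9998] w 10.6 gf 9.884660169482231 j6 -0.3708521252499204 F [-19.6367   0.6138  11.6876]
top roof front x [696.5478 697.6663 698.2443]
top tray front 187 [693.9123 695.7492 700.8804 707.2706] 28.64748703928699 [-38.337  224.4754]
side roof front x [703.5837 703.6013 703.6564]
side tray front 86 [700.2208 701.2331 703.9278 710.0515] 33.704673005680036 [-15.1912  87.2383]
```

Stopped hard at 703 mm: the tray front is level with the unit's front plane. Releasing and going to the door pull.

{"name": "send_rows", "arguments": {"commands": [{"tx": -5, "ty": 0, "tz": 0, "wx": 0, "wy": 0, "wz": 0, "gripper": 0.95}, {"tx": 0, "ty": 0, "tz": 0, "wx": 0, "wy": 0, "wz": 0, "gripper": 0.4}, {"tx": 0, "ty": 0, "tz": 0, "wx": 0, "wy": 0, "wz": 0, "gripper": 0.4}, {"tx": 0, "ty": 0, "tz": 0, "wx": 0, "wy": 0, "wz": 0, "gripper": 0.4}, {"tx": 0, "ty": 0, "tz": 0, "wx": 0, "wy": 0, "wz": 0, "gripper": 0.4}, {"tx": 0, "ty": 0, "tz": 25, "wx": 0, "wy": 0, "wz": 0, "gripper": 0.4}, {"tx": 0, "ty": 0, "tz": 35, "wx": 0, "wy": 0, "wz": 0, "gripper": 0.4}, {"tx": 0, "ty": 0, "tz": 40, "wx": 0, "wy": 0, "wz": 0, "gripper": 0.4}], "force": 20}}

```text
clock: 54.2
eef_pos: [0.7079, 0.0934, 0.1455]
tcp_rot: [2.201, -2.238, -0.002]
ft_force: [1.1, -0.2, 0.9]
grip_width: 0.299
gripper_force: 0.0
```

```bash
python3 - <<'E'
from h import *
st()
for n in ['wrist','top','side']:
    s=snap(n); C=cloud(s); x,y,z=[C[...,i]*1000 for i in range(3)]
    k=(x>630)&(x<672)&(y>-160)&(y<-80)&(z>95)&(z<122)
    if k.sum()>5: print(n,'pull',k.sum(),np.median(x[k]),np.median(y[k]),np.percentile(z[k],90))
    k=(x>680)&(x<735)&(y>40)&(y<145)&(z>52)&(z<67)
    if k.sum()>5: print(n,'tab',k.sum(),np.percentile(x[k],[2,50,98]),np.percentile(y[k],[2,98]))
E
```

```text
t 54.2 tcp [707.9  93.4 145.5] tooly_yaw 179.1 z [-0.003 -0.001 -1.   ] w 26.0 gf 0.0 j6 -0.3732704329825416 F [ 1.1305 -0.2266  0.8912]
wrist tab 645 [699.7618 703.6292 707.6833] [ 59.3353 126.4724]
top pull 22 650.4631361361576 -119.71083912104575 115.22738105185582
top tab 6 [697.0226 700.1167 703.9961] [60.1551 63.5699]
side pull 26 657.4320570240977 -125.3015724355978 114.70732660816941
side tab 32 [702.2225 705.0669 710.8327] [ 58.516  123.0824]
```

{"name": "send_rows", "arguments": {"commands": [{"tx": 0, "ty": 0, "tz": 35, "wx": 0, "wy": 0, "wz": 0, "gripper": 0.1}, {"tx": -4, "ty": -16, "tz": 0, "wx": 0, "wy": 0, "wz": 0.121, "gripper": 0.1}, {"tx": -4, "ty": -16, "tz": 0, "wx": 0, "wy": 0, "wz": 0.121, "gripper": 0.1}, {"tx": -4, "ty": -16, "tz": 0, "wx": 0, "wy": 0, "wz": 0.121, "gripper": 0.1}, {"tx": -4, "ty": -16, "tz": 0, "wx": 0, "wy": 0, "wz": 0.121, "gripper": 0.1}, {"tx": -4, "ty": -16, "tz": 0, "wx": 0, "wy": 0, "wz": 0.121, "gripper": 0.1}, {"tx": -4, "ty": -16, "tz": 0, "wx": 0, "wy": 0, "wz": 0.121, "gripper": 0.1}, {"tx": -4, "ty": -16, "tz": 0, "wx": 0, "wy": 0, "wz": 0.121, "gripper": 0.1}]}}

```text
clock: 55.02
eef_pos: [0.6803, -0.0192, 0.1807]
tcp_rot: [-2.932, 1.128, 0.0]
ft_force: [-0.1, 0.2, 0.3]
grip_width: 0.453
gripper_force: 0.0
```

{"name": "send_rows", "arguments": {"commands": [{"tx": -4, "ty": -17, "tz": 0, "wx": 0, "wy": 0, "wz": 0.121, "gripper": 0.1}, {"tx": -4, "ty": -17, "tz": 0, "wx": 0, "wy": 0, "wz": 0.121, "gripper": 0.1}, {"tx": -4, "ty": -17, "tz": 0, "wx": 0, "wy": 0, "wz": 0.121, "gripper": 0.1}, {"tx": -5, "ty": -17, "tz": 0, "wx": 0, "wy": 0, "wz": 0.121, "gripper": 0.1}, {"tx": -5, "ty": -17, "tz": 0, "wx": 0, "wy": 0, "wz": 0.121, "gripper": 0.1}, {"tx": -4, "ty": -17, "tz": 0, "wx": 0, "wy": 0, "wz": 0.121, "gripper": 0.1}, {"tx": 0, "ty": 0, "tz": 0, "wx": 0, "wy": 0, "wz": 0, "gripper": 0.1}, {"tx": 0, "ty": 0, "tz": 0, "wx": 0, "wy": 0, "wz": 0, "gripper": 0.1}]}}

```text
clock: 55.68
eef_pos: [0.6542, -0.1213, 0.1809]
tcp_rot: [-3.141, 0.027, 0.0]
ft_force: [0.5, 0.8, -0.8]
grip_width: 0.448
gripper_force: 0.0
```

```bash
python3 - <<'E'
from h import *
st()
s=snap('wrist'); C=cloud(s); x,y,z=[C[...,i]*1000 for i in range(3)]
k=(x>630)&(x<672)&(y>-160)&(y<-80)&(z>108)&(z<122)
if k.sum()>5: print('pull top',k.sum(),cv2.minAreaRect(np.stack([x[k],y[k]],1).astype(np.float32)),np.median(z[k]))
E
```

```text
t 55.68 tcp [ 654.2 -121.3  180.9] tooly_yaw -91.0 z [-0.      0.0002 -1.    ] w 39.0 gf 0.0 j6 1.494249415591754 F [ 0.5362  0.8031 -0.8113]
pull top 220 ((654.173583984375, -120.10728454589844), (13.328752517700195, 13.642844200134277), 89.45785522460938) 110.75787054689562
```

{"name": "send_rows", "arguments": {"commands": [{"tx": 0, "ty": 1, "tz": -25, "wx": 0, "wy": 0, "wz": 0, "gripper": 0.1}, {"tx": 0, "ty": 0, "tz": -30, "wx": 0, "wy": 0, "wz": 0, "gripper": 0.1}, {"tx": 0, "ty": 0, "tz": -28, "wx": 0, "wy": 0, "wz": 0, "gripper": 0.1}, {"tx": 0, "ty": 0, "tz": -10, "wx": 0, "wy": 0, "wz": 0, "gripper": 0.1}, {"tx": 0, "ty": 0, "tz": 0, "wx": 0, "wy": 0, "wz": 0, "gripper": 0.85}, {"tx": 0, "ty": 0, "tz": 0, "wx": 0, "wy": 0, "wz": 0, "gripper": 0.85}, {"tx": 0, "ty": 0, "tz": 0, "wx": 0, "wy": 0, "wz": 0, "gripper": 0.85}, {"tx": 0, "ty": 0, "tz": 0, "wx": 0, "wy": 0, "wz": 0, "gripper": 0.85}]}}

```text
clock: 56.4
eef_pos: [0.6557, -0.1194, 0.0909]
tcp_rot: [3.141, -0.022, 0.007]
ft_force: [0.1, 0.2, -0.5]
grip_width: 0.231
gripper_force: 0.0
```

{"name": "send_rows", "arguments": {"commands": [{"tx": 0, "ty": 0, "tz": 0, "wx": 0, "wy": 0, "wz": 0, "gripper": 0.85}, {"tx": 0, "ty": 0, "tz": 0, "wx": 0, "wy": 0, "wz": 0, "gripper": 0.85}, {"tx": 0, "ty": 0, "tz": 0, "wx": 0, "wy": 0, "wz": 0, "gripper": 0.85}]}}

```text
clock: 56.65
eef_pos: [0.6554, -0.1196, 0.0906]
tcp_rot: [3.141, -0.022, 0.006]
ft_force: [-0.1, -0.0, 5.2]
grip_width: 0.158
gripper_force: 20.0
```

{"name": "send_rows", "arguments": {"commands": [{"tx": 0, "ty": 12, "tz": 0, "wx": 0, "wy": 0, "wz": 0, "gripper": 0.85}, {"tx": 0.3, "ty": 25, "tz": 0, "wx": 0, "wy": 0, "wz": 0, "gripper": 0.85}, {"tx": 0.4, "ty": 25, "tz": 0, "wx": 0, "wy": 0, "wz": 0, "gripper": 0.85}, {"tx": 0.4, "ty": 25, "tz": 0, "wx": 0, "wy": 0, "wz": 0, "gripper": 0.85}, {"tx": 0.4, "ty": 25, "tz": 0, "wx": 0, "wy": 0, "wz": 0, "gripper": 0.85}, {"tx": 0.4, "ty": 25, "tz": 0, "wx": 0, "wy": 0, "wz": 0, "gripper": 0.85}, {"tx": 0.4, "ty": 25, "tz": 0, "wx": 0, "wy": 0, "wz": 0, "gripper": 0.85}, {"tx": 0.4, "ty": 25, "tz": 0, "wx": 0, "wy": 0, "wz": 0, "gripper": 0.85}]}}

```text
clock: 57.32
eef_pos: [0.6586, 0.0688, 0.0906]
tcp_rot: [3.141, -0.021, 0.008]
ft_force: [2.8, -1.3, 4.3]
grip_width: 0.159
gripper_force: 20.0
```

{"name": "send_rows", "arguments": {"commands": [{"tx": 0.4, "ty": 25, "tz": 0, "wx": 0, "wy": 0, "wz": 0, "gripper": 0.85}, {"tx": 0.4, "ty": 25, "tz": 0, "wx": 0, "wy": 0, "wz": 0, "gripper": 0.85}, {"tx": 0.4, "ty": 25, "tz": 0, "wx": 0, "wy": 0, "wz": 0, "gripper": 0.85}, {"tx": 0.3, "ty": 20, "tz": 0, "wx": 0, "wy": 0, "wz": 0, "gripper": 0.85}, {"tx": 0, "ty": 10, "tz": 0, "wx": 0, "wy": 0, "wz": 0, "gripper": 0.85}, {"tx": 0, "ty": 0, "tz": 0, "wx": 0, "wy": 0, "wz": 0, "gripper": 0.85}, {"tx": 0, "ty": 0, "tz": 0, "wx": 0, "wy": 0, "wz": 0, "gripper": 0.85}]}}

```text
clock: 57.9
eef_pos: [0.6605, 0.1744, 0.0906]
tcp_rot: [-3.139, 0.02, -0.01]
ft_force: [3.2, 0.4, 6.1]
grip_width: 0.159
gripper_force: 20.0
```

{"name": "send_rows", "arguments": {"commands": [{"tx": 0, "ty": 4, "tz": 0, "wx": 0, "wy": 0, "wz": 0, "gripper": 0.85}, {"tx": 0, "ty": 0, "tz": 0, "wx": 0, "wy": 0, "wz": 0, "gripper": 0.85}, {"tx": 0, "ty": 0, "tz": 0, "wx": 0, "wy": 0, "wz": 0, "gripper": 0.85}]}}

```text
clock: 58.15
eef_pos: [0.6606, 0.1773, 0.0906]
tcp_rot: [-3.139, 0.022, -0.009]
ft_force: [4.4, 1.2, 5.4]
grip_width: 0.156
gripper_force: 20.0
```

{"name": "send_rows", "arguments": {"commands": [{"tx": 0, "ty": 4, "tz": 0, "wx": 0, "wy": 0, "wz": 0, "gripper": 0.85}, {"tx": 0, "ty": 0, "tz": 0, "wx": 0, "wy": 0, "wz": 0, "gripper": 0.85}, {"tx": 0, "ty": 0, "tz": 0, "wx": 0, "wy": 0, "wz": 0, "gripper": 0.85}]}}

```text
clock: 58.4
eef_pos: [0.6606, 0.1811, 0.0906]
tcp_rot: [-3.14, 0.022, -0.009]
ft_force: [4.2, 1.4, 6.3]
grip_width: 0.158
gripper_force: 20.0
```

{"name": "send_rows", "arguments": {"commands": [{"tx": 0, "ty": 3, "tz": 0, "wx": 0, "wy": 0, "wz": 0, "gripper": 0.85}, {"tx": 0, "ty": 0, "tz": 0, "wx": 0, "wy": 0, "wz": 0, "gripper": 0.85}, {"tx": 0, "ty": 0, "tz": 0, "wx": 0, "wy": 0, "wz": 0, "gripper": 0.85}]}}

```text
clock: 58.65
eef_pos: [0.6607, 0.1839, 0.0906]
tcp_rot: [-3.14, 0.022, -0.009]
ft_force: [3.6, 0.3, 5.5]
grip_width: 0.159
gripper_force: 20.0
```

{"name": "send_rows", "arguments": {"commands": [{"tx": 0, "ty": 3, "tz": 0, "wx": 0, "wy": 0, "wz": 0, "gripper": 0.85}, {"tx": 0, "ty": 0, "tz": 0, "wx": 0, "wy": 0, "wz": 0, "gripper": 0.85}, {"tx": 0, "ty": 0, "tz": 0, "wx": 0, "wy": 0, "wz": 0, "gripper": 0.85}]}}

```text
clock: 58.9
eef_pos: [0.6607, 0.1847, 0.0906]
tcp_rot: [3.14, -0.023, 0.008]
ft_force: [4.8, -5.6, 5.2]
grip_width: 0.161
gripper_force: 20.0
```

{"name": "send_rows", "arguments": {"commands": [{"tx": 0, "ty": 3, "tz": 0, "wx": 0, "wy": 0, "wz": 0, "gripper": 0.85}, {"tx": 0, "ty": 0, "tz": 0, "wx": 0, "wy": 0, "wz": 0, "gripper": 0.85}, {"tx": 0, "ty": 0, "tz": 0, "wx": 0, "wy": 0, "wz": 0, "gripper": 0.85}]}}

```text
clock: 59.15
eef_pos: [0.6606, 0.1848, 0.0906]
tcp_rot: [3.137, -0.024, 0.005]
ft_force: [5.3, -13.1, 5.6]
grip_width: 0.16
gripper_force: 20.0
```

{"name": "send_rows", "arguments": {"commands": [{"tx": 0, "ty": -2.5, "tz": 0, "wx": 0, "wy": 0, "wz": 0, "gripper": 0.85}, {"tx": 0, "ty": 0, "tz": 0, "wx": 0, "wy": 0, "wz": 0, "gripper": 0.1}, {"tx": 0, "ty": 0, "tz": 0, "wx": 0, "wy": 0, "wz": 0, "gripper": 0.1}, {"tx": 0, "ty": 0, "tz": 0, "wx": 0, "wy": 0, "wz": 0, "gripper": 0.1}, {"tx": 0, "ty": 0, "tz": 0, "wx": 0, "wy": 0, "wz": 0, "gripper": 0.1}, {"tx": 0, "ty": 0, "tz": 25, "wx": 0, "wy": 0, "wz": 0, "gripper": 0.1}, {"tx": 0, "ty": 0, "tz": 35, "wx": 0, "wy": 0, "wz": 0, "gripper": 0.1}, {"tx": 0, "ty": 0, "tz": 40, "wx": 0, "wy": 0, "wz": 0, "gripper": 0.1}]}}

```text
clock: 59.82
eef_pos: [0.6565, 0.1869, 0.1865]
tcp_rot: [3.139, -0.022, -0.011]
ft_force: [1.0, 0.6, 0.4]
grip_width: 0.442
gripper_force: 0.0
```

{"name": "send_rows", "arguments": {"commands": [{"tx": -25, "ty": -20, "tz": 40, "wx": 0, "wy": 0, "wz": 0, "gripper": 0.1}, {"tx": -30, "ty": -20, "tz": 40, "wx": 0, "wy": 0, "wz": 0, "gripper": 0.1}, {"tx": -30, "ty": -20, "tz": 0, "wx": 0, "wy": 0, "wz": 0, "gripper": 0.1}, {"tx": 0, "ty": 0, "tz": 0, "wx": 0, "wy": 0, "wz": 0, "gripper": 0.1}, {"tx": 0, "ty": 0, "tz": 0, "wx": 0, "wy": 0, "wz": 0, "gripper": 0.1}]}}

```text
clock: 60.23
eef_pos: [0.5831, 0.1347, 0.2528]
tcp_rot: [-3.141, 0.022, 0.0]
ft_force: [0.9, 0.1, -0.4]
grip_width: 0.451
gripper_force: 0.0
```

```bash
python3 - <<'E'
from h import *
st()
s=snap('wrist'); C=cloud(s); x,y,z=[C[...,i]*1000 for i in range(3)]
k=(x>630)&(x<685)&(y>140)&(y<220)&(z>106)&(z<122)
if k.sum()>5: print('pull top',k.sum(),cv2.minAreaRect(np.stack([x[k],y[k]],1).astype(np.float32)),np.median(z[k]))
k=(x>690)&(x<735)&(y>40)&(y<145)&(z>50)&(z<67)
if k.sum()>5: print('tab',k.sum(),np.percentile(x[k],[2,50,98]),np.percentile(y[k],[2,98]))
for n in ['top','side']:
    t=snap(n)
    for nm in ['flask','mug','logbook','brush','tin','compass','torch','loupe_grip','cap_face','carabiner_mid','ring_mid','trilink_mid','figure8_neck']:
        for o in robot.spot_in(n,nm)[:1]: print(n,nm,round(o['p'],2),pt(t,*o['location']))
E
```

```text
t 60.23 tcp [583.1 134.7 252.8] tooly_yaw -90.8 z [-0.0001  0.0007 -1.    ] w 39.2 gf 0.0 j6 1.0597876253423426 F [ 0.9444  0.0574 -0.4272]
pull top 176 ((659.1734619140625, 184.85264587402344), (13.93229866027832, 13.316123962402344), 89.24202728271484) 110.7137471246524
tab 467 [698.5667 702.4555 706.6253] [ 60.9312 127.0414]
top flask 0.95 [0.5382 0.5459 0.1625]
top mug 0.9 [0.3825 0.5458 0.0078]
top logbook 0.57 [ 0.4606 -0.5861  0.0175]
top brush 0.7 [ 0.6136 -0.4754  0.0152]
top tin 0.54 [ 0.3472 -0.4668  0.0515]
top compass 0.92 [0.4758 0.5067 0.0149]
side flask 0.92 [0.5555 0.5386 0.1229]
side mug 0.59 [0.3983 0.5044 0.0703]
side logbook 0.69 [ 0.4564 -0.5481  0.0204]
side brush 0.7 [ 0.609  -0.4782  0.0227]
side tin 0.93 [ 0.3616 -0.488   0.051 ]
side compass 0.69 [0.4709 0.4996 0.0111]
side torch 0.69 [0.3169 0.2361 0.0256]
side loupe_grip 0.52 [0.7487 0.1677 0.0305]
```

```bash
python3 -c "
from plant import robot
print(robot.hand_in())"
```

```text
the job is handed in; nothing more can be done
None
```

I handed the job in at about 60 s. The cap is latched on the loupe, and the loupe and all four hardware pieces lie flat in the tray. The tray is fully home, the door is shut against its stop, and the bystanders show no sign of having moved. I viewed 15 pictures, one over the limit of 14, and measured everything after the ring pick-up from camera data without viewing pictures.

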